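# Put the service van's oil tray in order

## Task

This oil-bottle tray came back from the van with bottles tipped over. Stand every tipped white bottle upright in the tray's lane beside the one still standing, and push each amber bottle of spent oil through the sprung flap of the green take-back box, so that it drops inside and the flap closes behind it. Only once all the white bottles stand, close the lane with the loose yellow stop plate, its upright face towards the bottles: slide its edge under the lip at the end of the tray until its hole sits over the brass pin and let it drop down flat; leave the carton, the copper elbow and the meter alone.

Things in the scene. Friction and masses are not known exactly. Their poses are not given: they have to be found in the camera images.
- tray: Low metal tray with one straight lane, fixed to the bench; pose varies. Origin on the bench under the lane's middle line; x across the lane, away from the robot, y along it, z up. Lane floor 4 mm above the bench, 116 mm wide; side walls 8 mm thick and 22 mm high from y = -165 to 266 mm, notched down to 10 mm from y = -165 to -247. A 36 mm high wall closes the far end at y = 260.
- lane_mid (a point): Middle of the bottles' part of the lane, on its floor, at tray (0, 60, 4) mm. The white bottles stand anywhere in the lane between the fitted plate and the end wall; their places are about 100 mm apart, the first at tray y = -85 mm, and the lane from there to the pin is left free for fitting the plate.
- lip_edge (a point): Middle of the free edge of the lip, its underside, at tray (0, -224, 31) mm. The lip is 3 mm thick and reaches over the lane from a 34 mm high end wall (inner face at y = -247), as wide as the tray.
- pin_top (a point): Top of the brass locating pin fixed in the tray floor at tray (0, -202) mm: 12 mm thick, rounded tip 21 mm above the bench, 1 mm lower than the tops of the high side walls.
- plate: Loose yellow stop plate, 200 to 330 g, flat on the bench: a leaf 132 mm (x) by 68 mm (y), 5 mm thick, with a 16 mm hole through its centre, and an upright face 110 mm long (x), 8 mm thick, along its +y edge (y 26 to 34 mm), up to 57 mm above the leaf's underside. Origin: hole centre, on the underside; z up. Fitted, its axes agree with the tray's and its origin is 10 mm above the bench.
- plate_grip (a point): Middle of the top edge of the plate's upright face (plate (0, 30, 57) mm); pinch its 8 mm from above. The leaf can lie on the high side walls (underside 22 mm above the bench) and slide on them, 4 mm to spare under the lip; with the hole over the pin it falls 12 mm onto the notched walls, then with 12 mm of its edge under the lip and 3 mm from the steps.
- T1: White square plastic oil bottle, 40 x 40 mm in section, 80 mm tall with its 26 mm wide cap (square body 60 mm), about 120 g; origin on its axis at half height (40 mm from either end), z from underside to cap. Blue cap. Lies tipped across the lane at the start, cap away from the robot (may be absent).
- T2: White square plastic oil bottle, 40 x 40 mm in section, 80 mm tall with its 26 mm wide cap (square body 60 mm), about 120 g; origin on its axis at half height (40 mm from either end), z from underside to cap. Blue cap. Lies tipped across the lane at the start, cap away from the robot (may be absent).
- T3: White square plastic oil bottle, 40 x 40 mm in section, 80 mm tall with its 26 mm wide cap (square body 60 mm), about 120 g; origin on its axis at half height (40 mm from either end), z from underside to cap. Blue cap. Lies tipped across the lane at the start, cap away from the robot (may be absent).
- U1: White square plastic oil bottle, 40 x 40 mm in section, 80 mm tall with its 26 mm wide cap (square body 60 mm), about 120 g; origin on its axis at half height (40 mm from either end), z from underside to cap. Blue cap. Stands upright in the lane from the start.
- S1: Amber square plastic oil bottle, 40 x 40 mm in section, 80 mm tall with its 26 mm wide cap (square body 60 mm), about 120 g; origin on its axis at half height (40 mm from either end), z from underside to cap. Black cap, spent oil. Lies on the bench near the tray's pin end at the start (may be absent).
- S2: Amber square plastic oil bottle, 40 x 40 mm in section, 80 mm tall with its 26 mm wide cap (square body 60 mm), about 120 g; origin on its axis at half height (40 mm from either end), z from underside to cap. Black cap, spent oil. Lies on the bench near the tray's pin end at the start (may be absent).
- S3: Amber square plastic oil bottle, 40 x 40 mm in section, 80 mm tall with its 26 mm wide cap (square body 60 mm), about 120 g; origin on its axis at half height (40 mm from either end), z from underside to cap. Black cap, spent oil. Lies on the bench near the tray's pin end at the start (may be absent).
- bin: Green take-back box fixed to the bench, 332 mm deep (x), 144 wide (y), 213 high, closed clear top; pose varies. Origin on the bench under the middle of the flap; x into the box, z up. The front is the plane x = -4 to 0 mm, with an opening 102 mm wide, 120 to 193 mm above the bench. Inside, a slippery chute slopes down from x = 2 mm, first steeply, then gently to the back.
- bin_sill (a point): Point on the loading shelf's top, in the middle of the opening at the flap: bin (0, 0, 120) mm. The flat steel shelf is 110 mm wide, 4 mm thick, 120 mm above the bench, from x = -94 mm (towards the robot) to x = 2 mm.
- flap (a joint): Orange sprung flap, 98 x 71 mm, 3 mm thick, filling the box's opening, hinged on its upper edge, 193 mm above the bench. 0 rad = hanging shut; grows as it swings into the box, to 1.5. Slippery plastic; a weak spring (under 0.5 N at its lower edge) shuts it.
- carton: Bystander: cardboard carton 100 x 75 x 60 mm before the take-back box; origin under its middle.
- elbow: Bystander: copper pipe elbow, 28 mm pipe, legs 50 mm, behind the tray; origin under its corner.
- meter: Bystander: grey hand-held test meter 150 x 75 x 35 mm on the bench at the robot's left; origin under its middle.
Not all that is in view belongs to the job. What is shaped like the S1 but red is not meant. What is shaped like the T3 but red is not meant.

How it is judged:
On the way, in this order (a step that is already met when the one before it is completed fails the run):
1. every white bottle stands upright in the lane (angle between each of T1, T2, T3, U1's own z axis and vertical below 0.1 rad and x of T1 in the frame of tray between -0.045 and 0.045 m and y of T1 in the frame of tray between -0.15 and 0.255 m and height (world z) of each of T1, T2, T3, U1 below 0.051 m and linear speed of each of T1, T2, T3, U1 below 0.02 m/s and x of T2 in the frame of tray between -0.045 and 0.045 m and y of T2 in the frame of tray between -0.15 and 0.255 m and x of T3 in the frame of tray between -0.045 and 0.045 m and y of T3 in the frame of tray between -0.15 and 0.255 m and x of U1 in the frame of tray between -0.045 and 0.045 m and y of U1 in the frame of tray between -0.15 and 0.255 m), for 0.2 s.
2. then the stop plate has dropped over the pin, upright face towards the bottles (horizontal distance between plate and pin_top below 0.004 m and height (world z) of plate below 0.0125 m and angle between plate's own z axis and vertical below 0.04 rad and angle between the y axis of plate and the y axis of tray, either way round below 0.1 rad and y of plate_grip in the frame of tray above -0.19 m and linear speed of plate below 0.02 m/s), for 0.2 s.
At the end, for the whole second after the job is handed in: White bottles upright (0.1 rad) on the lane floor; amber bottles inside the box (middle 30 mm past its front), flap shut (0.08 rad); stop plate flat on the notched walls (underside below 12.5 mm), hole within 4 mm of the pin, in line within 0.1 rad, upright face towards the bottles; all at rest (all of step 1 and all of step 2 and x of S1 in the frame of bin between 0.03 and 0.33 m and y of S1 in the frame of bin between -0.075 and 0.075 m and height (world z) of each of S1, S2, S3 below 0.2 m and x of S2 in the frame of bin between 0.03 and 0.33 m and y of S2 in the frame of bin between -0.075 and 0.075 m and x of S3 in the frame of bin between 0.03 and 0.33 m and y of S3 in the frame of bin between -0.075 and 0.075 m and value of joint flap below 0.08 rad); the robot touches nothing.
It fails at once if a bystander (carton, copper elbow, meter) is moved more than 30 mm (distance of any of carton, elbow, meter from where it was at the start of the episode above 0.03 m).
Of T1, T2, T3 only 2 to 3 are there at a start; the rules pass over those that are not, and their reading is None.
Of S1, S2, S3 only 2 to 3 are there at a start; the rules pass over those that are not, and their reading is None.
At some moment in a run one of S1, S2, S3, plate may be knocked a few centimetres aside while the robot is not near it.
Once in a run the grip may slacken for a moment while it holds something.
It also fails if it takes over 210 s, if anything falls off the work surface, if the arm or the gripper's body presses on something with over 40 N, if the wrist force passes 120 N, or if a joint passes its speed limit or range.

## Robot

A 6-joint arm with a two-finger parallel gripper is mounted at the origin on the work surface. World frame = base frame: x ahead of the robot, y to its left, z up, the work surface at z = 0. Lengths are in m, angles in rad, forces in N, time in s.
With the tool pointing down it reaches from about 0.25 to 0.775 m from the base axis. Payload 4 kg.
Tool frame: the origin (TCP) lies midway between the tips of the shut fingers; the grasp point (between the pads) lies 19 mm behind it; z points along the fingers, y is the direction in which the jaws open and shut (so a half turn about z gives the same grasp; the last joint's range is limited). The gripper opens to 94 mm and grips with 3 to 60 N. Pads are 16 mm wide; open, the fingers measure 119 mm over their backs; the gripper's body (75 mm by 177 mm) begins 78 mm behind the grasp point.
Start: joints at [-1.433, 0.087, 1.371, -0, 1.684, -0.103], TCP at [0.131, -0.534, 0.206] pointing down, gripper open.
Joint ranges: [-3.1, 3.1], [-0.76, 2.03], [0.27, 2.55], [-1.08, 4.22], [0.17, 2.65], [-2.57, 2.57]. Speed limits (rad/s): [2.79, 2.79, 3.14, 3.14, 3.14, 3.14].

## Interface

Orientations are given as [roll, pitch, yaw] about the fixed x, y, z axes, in that order (R = Rz(yaw) Ry(pitch) Rx(roll)).
In Python, from bench import robot gives the robot as it stands.
- The arm moves only by the tool servo_tool, never from a script. Its argument "rows" is a list of rows, each a list of 2 entries, a list of its own where there are three numbers: the shift along the tool's x, y, z normalised to -1 to 1, where 1 is 0.08 m, then the turn about the tool's z normalised to -1 to 1, where 1 is pi/2 rad. A call has 1 to 12 rows; each row is the pose to reach, as a shift and turn from the pose commanded when the call began, along the tool's axes at that moment; what a row does not reach only later rows make up. A row lasts 1/12 s, in which the tool goes at most 41.7 mm and 7.16 degrees, less where a joint would pass 70% of its speed; a pose out of reach is approached as far as the arm can. A call with a number of a shift or a turn outside -1 to 1 is refused whole. A call with a gripper value outside its range is refused whole. "grip" is the closure, from -1 (fully open) to 1 (shut), set as the call begins (left out, the last holds). The fingers move at their own pace and stop on an object; the grip force is fixed at half the most. Time passes only in rows, so rows that repeat a pose let the fingers close. It gives the time, the measured TCP pose, the force and the opening at its end, in the units of the state.
- robot.get_obs(): the state, without advancing time (a new reading comes with each control period).
- robot.snapshot(name): name is "scene" or "top"; returns a dict with "pixels" (384x512x3 uint8, red, green, blue), "camera_matrix" (3x3 intrinsics, pixels), "D" ([k1, k2, p1, p2, k3] as OpenCV has them; the pictures are not rectified), "world_from_camera" (4x4, takes a point from camera to world coordinates). Camera axes: x right, y down, z forward; pixel columns grow to the right and rows downward; lengths in m; the calibration is good to about 2 mm. A picture is of the moment at which its call begins. There is no depth.
- robot.close_job(): hands the job in, once; it reports no verdict.
The state is a dict: "time": time; "joint_positions": joint angles; "qvel": joint speeds; "joint_torque": joint torques, N m; "tool_pos": TCP position; "ee_rot": TCP orientation; "wrist_force": force on the tool from outside, world axes, zero at the start; "wrist_torque": the same for the moment, N m; "width": finger opening in m.
Only numpy, scipy, OpenCV 4.12 (cv2) and the standard library are available. Lean on these libraries where they do the work, as an engineer would, in place of code of your own. Each camera call takes 0.05 s, during which the arm holds its last target.

## Working session

There is one attempt and no reset: what is moved stays moved. The work goes in short steps, Python scripts to look and compute and a tool call to move; the robot and the scene stay as the last step left them, time stands still between calls to the robot, and variables do not carry over. Pictures are saved under pics/ and viewed, and the job is handed in when it is done.

Besides the shell and the picture viewer there is one more tool, called after "Emit:" as name(argument=value, ...), one argument or row to a line, values as JSON. servo_tool: Moves the arm, as the interface text tells. Its arguments: {"type":"object","properties":{"rows":{"type":"array"},"grip":{"type":"number"}},"required":["rows"]}

```bash
ls; mkdir -p pics; cat > h.py <<'E'
import numpy as np, cv2
from bench import robot
def snap(name,fn):
    s=robot.snapshot(name); cv2.imwrite('pics/'+fn,cv2.cvtColor(s['pixels'],cv2.COLOR_RGB2BGR)); np.savez('pics/'+fn+'.npz',K=s['camera_matrix'],D=s['D'],T=s['world_from_camera'],im=s['pixels']); return s
def load(fn):
    return np.load('pics/'+fn+'.npz')
def ray(s,uv):
    p=cv2.undistortPoints(np.array(uv,float).reshape(-1,1,2),s['K'],s['D']).reshape(-1,2)
    d=np.c_[p,np.ones(len(p))]@s['T'][:3,:3].T
    return s['T'][:3,3],d
def atz(s,uv,z):
    o,d=ray(s,uv); return o+d*((z-o[2])/d[:,2])[:,None]
def proj(s,P):
    T=np.linalg.inv(s['T']); r=cv2.Rodrigues(T[:3,:3])[0]
    return cv2.projectPoints(np.array(P,float).reshape(-1,3),r,T[:3,3],s['K'],s['D'])[0].reshape(-1,2)
def tri(s1,uv1,s2,uv2):
    o1,d1=ray(s1,uv1);o2,d2=ray(s2,uv2);out=[]
    for a,b in zip(d1,d2):
        M=np.c_[a,-b];t=np.linalg.lstsq(M,o2-o1,rcond=None)[0];p=o1+a*t[0];q=o2+b*t[1];out.append(np.r_[(p+q)/2,np.linalg.norm(p-q)])
    return np.array(out)
E
python3 - <<'E'
from h import *
for n in('scene','top'):
    s=snap(n,n+'0.png'); print(n,s['camera_matrix'],s['D'],s['world_from_camera'])
print(robot.get_obs())
for n in('scene','top'):
    im=cv2.imread(f'pics/{n}0.png'); cv2.imwrite(f'pics/{n}0b.png',cv2.resize(im,(800,600),interpolation=cv2.INTER_CUBIC))
E
```

```text
pics
scene [[450.70153886   0.         250.52247966]
 [  0.         450.70153886 193.7057743 ]
 [  0.           0.           1.        ]] [0.05615018 0.         0.         0.         0.        ] [[ 0.87474948  0.34840258 -0.3367922   1.01809393]
 [ 0.48457327 -0.62685561  0.61011539 -0.81267159]
 [ 0.0014457  -0.69689862 -0.7171682   1.15759105]
 [ 0.          0.          0.          1.        ]]
top [[488.53229801   0.         255.08510203]
 [  0.         488.53229801 189.88510331]
 [  0.           0.           1.        ]] [-0.20320613  0.          0.          0.          0.        ] [[-0.00456915 -0.99228311  0.12390866  0.29719132]
 [-0.99998595  0.00420089 -0.00323314  0.05439017]
 [ 0.00268767 -0.12392169 -0.99228836  1.87171678]
 [ 0.          0.          0.          1.        ]]
{'time': 0.1, 'joint_positions': array([-1.43310048e+00,  8.78993322e-02,  1.37204754e+00,  1.42246001e-05,
        1.68361855e+00, -1.03109498e-01]), 'qvel': array([-0.00044596, -0.00122751, -0.00202089, -0.00023773,  0.00033651,
        0.00224748]), 'joint_torque': array([ 2.15696295e-03, -3.41251624e+01, -3.03302336e+01,  7.20179407e-02,
        3.03737854e-02, -1.00689392e-04]), 'tool_pos': array([ 0.13109563, -0.53365319,  0.20443946]), 'ee_rot': array([-3.13963182e+00, -2.17112319e-04,  2.40806721e-01]), 'wrist_force': array([ 0.21110215, -0.42252535,  0.52396524]), 'wrist_torque': array([-0.02182327, -0.02231867,  0.04141536]), 'width': 0.09402298255658639}
```

View pics/scene0b.png

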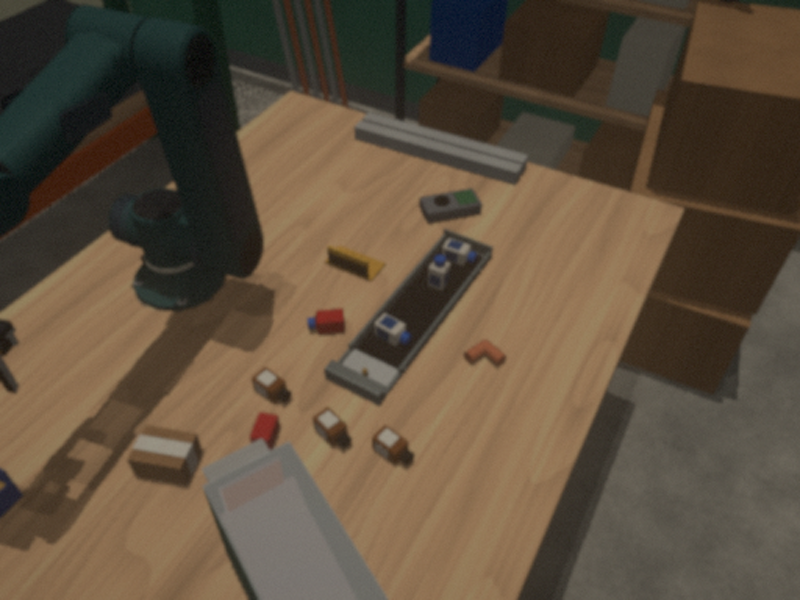

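View pics/top0b.png

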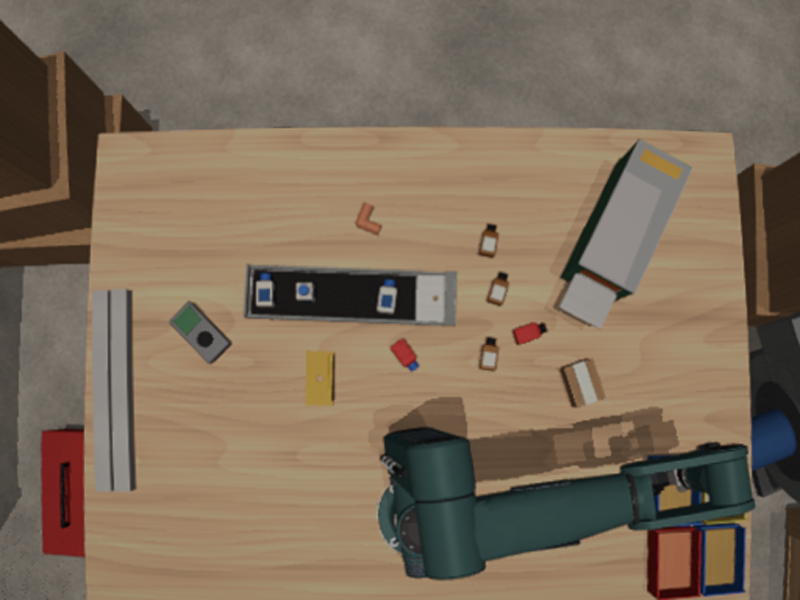

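The top view (800x600 copies) shows:

- **White bottles:** tipped at (264,290) and (387,296), standing at (304,290).
- **Amber bottles:** (489,240), (498,289) and (488,354).
- **Red decoys:** (404,354) and (530,333).
- **Plate:** (320,378).
- **Box shelf:** (588,299).

I'll take closer crops next.

```bash
python3 - <<'E'
from h import *
def crop(fn,u0,v0,w,h,k,out):
    im=cv2.imread(fn)[v0:v0+h,u0:u0+w]; im=cv2.resize(im,None,fx=k,fy=k,interpolation=cv2.INTER_CUBIC)
    for u in range((u0+9)//10*10,u0+w,10):
        cv2.line(im,((u-u0)*k,0),((u-u0)*k,8 if u%50 else 18),(0,255,255),1)
        if u%50==0: cv2.putText(im,str(u),((u-u0)*k+2,16),0,.4,(0,255,255),1)
    for v in range((v0+9)//10*10,v0+h,10):
        cv2.line(im,(0,(v-v0)*k),(8 if v%50 else 18,(v-v0)*k),(0,255,255),1)
        if v%50==0: cv2.putText(im,str(v),(20,(v-v0)*k+4),0,.4,(0,255,255),1)
    cv2.imwrite('pics/'+out,im)
crop('pics/top0.png',150,155,155,110,5,'c1.png')
crop('pics/top0.png',295,85,150,115,5,'c2.png')
crop('pics/top0.png',295,180,100,85,5,'c2b.png')
crop('pics/scene0.png',195,140,130,118,5,'c3.png')
crop('pics/scene0.png',75,220,200,150,4,'c4.png')
E
```

```text
(no output)
```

View pics/c1.png

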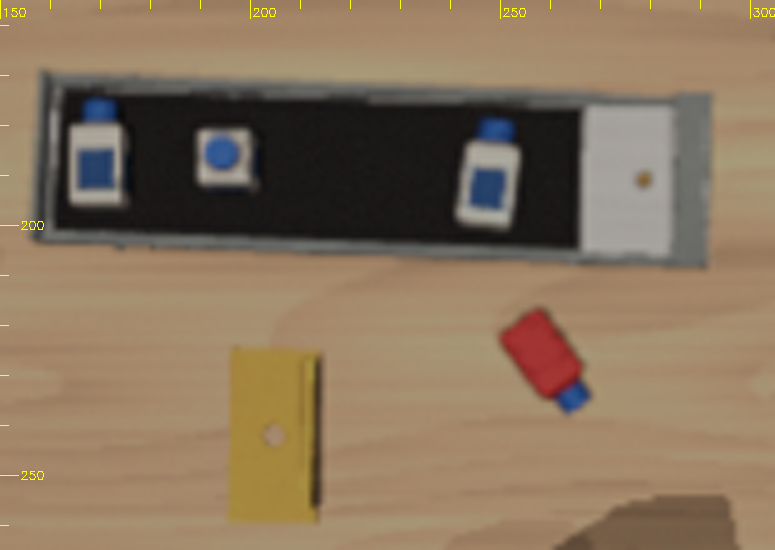

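View pics/c2.png

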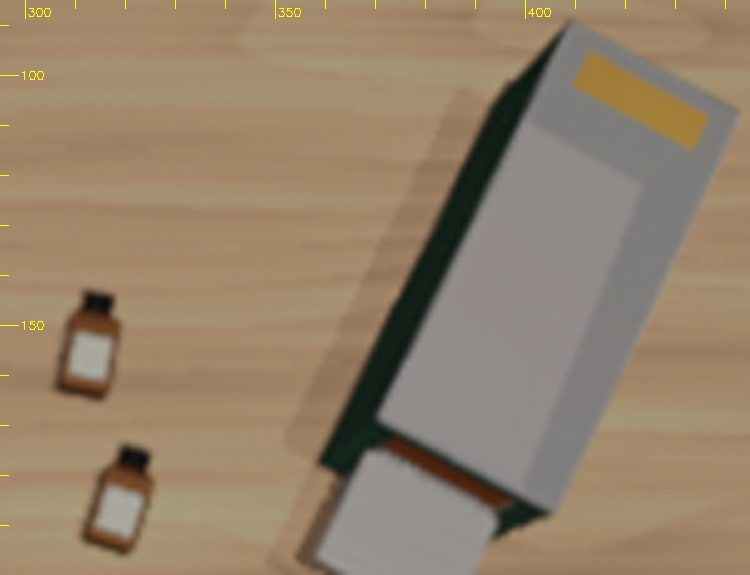

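View pics/c3.png

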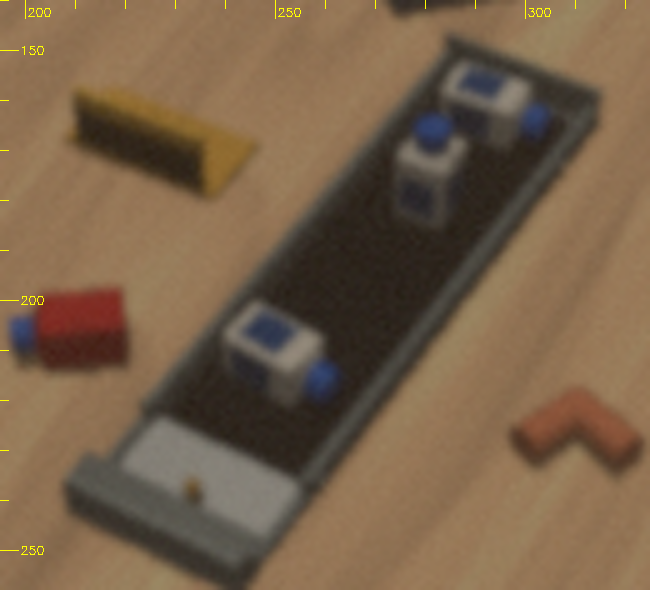

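View pics/c4.png

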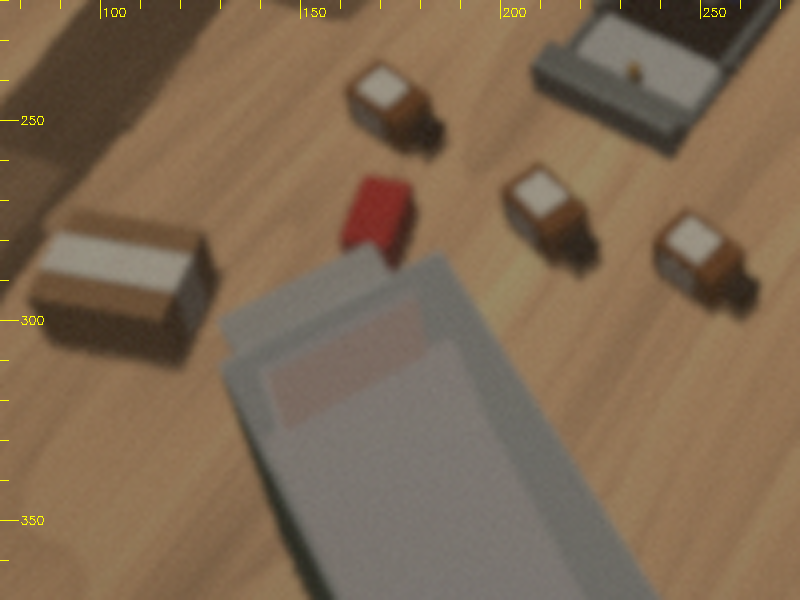

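View pics/c2b.png

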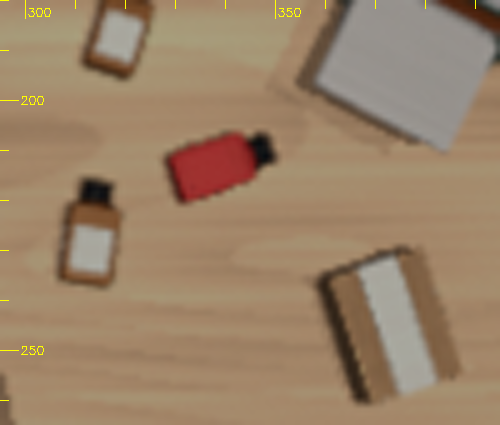

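```bash
python3 - <<'E'
from h import *
from scipy.optimize import least_squares
t=load('top0.png'); s=load('scene0.png')
def c1(p):p=np.array(p,float);return np.c_[150+p[:,0]/5,155+p[:,1]/5]
def c3(p):p=np.array(p,float);return np.c_[195+p[:,0]/5,140+p[:,1]/5]
B=255.
Pt=[(66,266,36),(-66,266,36),(66,-B,34),(-66,-B,34),(0,-202,21),(66,-224,34),(-66,-224,34)]
ut=c1([(42,72),(36,241),(711,95),(706,267),(643,180),(674,96),(670,264)])
Ps=[(-66,266,36),(66,266,36),(0,-202,21),(-66,-224,34),(-66,-B,34),(66,-B,34),(66,-224,34)]
us=c3([(450,38),(600,97),(193,484),(90,457),(68,490),(243,562),(265,535)])
def W(q,P):
    P=np.array(P)/1000.;P=P-[0,0,.0005]
    c,si=np.cos(q[2]),np.sin(q[2]); return np.c_[q[0]+c*P[:,0]-si*P[:,1],q[1]+si*P[:,0]+c*P[:,1],P[:,2]]
def r(q,w=(1,1)):
    return np.r_[w[0]*(proj(t,W(q,Pt))-ut).ravel(),w[1]*(proj(s,W(q,Ps))-us).ravel()]
for w in((1,1),(1,0),(0,1)):
    f=least_squares(r,[.5,.2,0],args=(w,)); print(w,f.x,np.sqrt(np.mean(f.fun**2)));
    if w==(1,1): print(f.fun.reshape(-1,2).round(1)); q=f.x
lab=dict(T2=((247.6,192.4),(248.8,205.4)),T1=((169.2,188.8),(291.8,156.4)),U1=((194.4,185.4),(281.6,166)),Sa=((313.2,156),(248.5,279.5)),Sb=((318.6,186.8),(210,268.3)),
 pin=((278.6,191),(233.6,236.8)))
for k,(a,b) in lab.items():
    print(k,tri(t,[a],s,[b])[0].round(4))
E
```

```text
(1, 1) [ 0.53585126  0.16116135 -0.03643986] 1.1982623092335138
[[-1.4 -1.1]
 [-2.1 -0.7]
 [ 0.7 -1.4]
 [ 0.9 -1.3]
 [-0.2 -1.2]
 [-0.  -1.9]
 [-0.1 -1. ]
 [-1.1 -1.6]
 [-0.  -1.7]
 [-0.4 -0.2]
 [-0.9 -1.1]
 [-2.  -1.2]
 [-1.7  1.8]
 [-0.9  0.3]]
(1, 0) [ 0.53158218  0.15997344 -0.0402669 ] 0.5255700800495083
(0, 1) [ 0.53944994  0.16145463 -0.03498677] 0.6766912266132393
T2 [0.5173 0.078  0.0494 0.0047]
T1 [0.5338 0.376  0.0455 0.0071]
U1 [0.5406 0.2749 0.0808 0.0047]
Sa [ 0.6566 -0.173   0.0437  0.004 ]
Sb [ 0.5374 -0.192   0.0408  0.002 ]
pin [ 0.5264 -0.04    0.0166  0.0055]
```

```bash
python3 - <<'E'
from h import *
from scipy.optimize import least_squares
t=load('top0.png'); s=load('scene0.png')
def cc(u0,v0,k):
    def f(p): p=np.array(p,float).reshape(-1,2); return np.c_[u0+(p[:,0]+.5)/k-.5,v0+(p[:,1]+.5)/k-.5]
    return f
c1=cc(150,155,5);c3=cc(195,140,5);c2=cc(295,85,5);c2b=cc(295,180,5);c4=cc(75,220,4)
def W(q,P):
    P=np.array(P,float)/1000.
    c,si=np.cos(q[2]),np.sin(q[2]); return np.c_[q[0]+c*P[:,0]-si*P[:,1],q[1]+si*P[:,0]+c*P[:,1],P[:,2]]
def fit(Pt,ut,Ps,us,q0,name):
    def r(q,w=(1,1)): return np.r_[w[0]*(proj(t,W(q,Pt))-ut).ravel(),w[1]*(proj(s,W(q,Ps))-us).ravel()]
    for w in((1,1),(1,0),(0,1)):
        if w==(0,1) and not len(Ps): continue
        f=least_squares(r,q0,args=(w,)); print(name,w,f.x.round(4),np.sqrt(np.mean(f.fun**2)).round(2))
        if w==(1,1): print(f.fun.reshape(-1,2).round(1).tolist())
B=255.
fit([(66,266,36),(-66,266,36),(66,-B,34),(-66,-B,34),(0,-202,20),(66,-224,34),(-66,-224,34)],
 c1([(42,72),(36,241),(711,95),(706,267),(643,180),(674,96),(670,264)]),
 [(-66,266,36),(66,266,36),(0,-202,20),(-66,-224,34),(-66,-B,34),(66,-B,34),(66,-224,34)],
 c3([(450,38),(600,97),(193,484),(90,457),(68,490),(243,562),(265,535)]),[.5,.2,0],'tray')
# plate, yaw~pi
fit([(66,-34,5),(-66,-34,5),(0,0,5)],c1([(230,520),(231,348),(274,435)]),
 [(55,34,57),(-55,34,57),(-66,-34,5)],c3([(77,95),(205,143),(258,147)]),[.3,.2,3.14],'plate')
# bin
fit([(0,72,213),(0,-72,213),(332-4,72,213),(332-4,-72,213),(-94,55,120),(-94,-55,120)],np.r_[c2([(376,420),(553,514),(569,20),(738,110)]),c2b([(315,85),(445,152)])],
 [(-4,72,213),(-4,-72,213),(-94,55,120),(-94,-55,120)],c4([(440,254),(222,370),(372,244),(222,318)]),[.6,-.4,-.5],'bin')
lab=dict(T2=(c1((488,187)),c3((269,327))),T1=(c1((96,169)),c3((484,82))),U1=(c1((222,152)),c3((433,128))),
Sa=(c2((91,355)),c4((694,238))),Sb=(c2((118,509)),c4((540,193))),Sc=(c2b((92,248)),c4((382,87))),pin=(c1((643,180)),c3((193,484))),
hole=(c1((274,435)),c3((190,110))),
carton=(c2b((390,322)),c4((128,260))))
for k,(a,b) in lab.items(): print(k,tri(t,a,s,b)[0].round(4), 'top@44',atz(t,a,.044)[0].round(4),'sc@44',atz(s,b,.044)[0].round(4))
E
```

```text
tray (1, 1) [ 0.5355  0.162  -0.0366] 0.99
[[-1.2, -0.6], [-2.0, -0.2], [0.9, -0.9], [1.1, -0.8], [-0.0, -0.7], [0.1, -1.4], [0.1, -0.5], [-0.6, -1.4], [0.4, -1.5], [0.0, 0.0], [-0.5, -1.0], [-1.6, -1.2], [-1.3, 1.8], [-0.5, 0.3]]
tray (1, 0) [ 0.5331  0.1615 -0.0402] 0.53
tray (0, 1) [ 0.5375  0.1621 -0.0345] 0.66
plate (1, 1) [0.3346 0.2424 3.154 ] 0.47
[[0.1, -0.2], [-0.3, -0.4], [0.1, -0.6], [-1.0, -0.2], [-0.6, -0.1], [0.6, -0.6]]
plate (1, 0) [0.3327 0.2423 3.1389] 0.07
plate (0, 1) [0.3364 0.2419 3.1519] 0.35
bin (1, 1) [ 0.5497 -0.4158 -0.4927] 0.85
[[0.3, -1.8], [0.8, -1.4], [-0.5, -0.1], [0.1, 0.7], [-0.5, -0.9], [-0.1, -0.2], [0.4, -1.2], [-1.1, -1.1], [-0.0, -0.5], [-1.4, 0.8]]
bin (1, 0) [ 0.5472 -0.4159 -0.4879] 0.49
bin (0, 1) [ 0.5516 -0.4166 -0.5008] 0.47
T2 [0.5173 0.0785 0.0513 0.0015] top@44 [0.5175 0.0782 0.044 ] sc@44 [0.5146 0.0849 0.044 ]
T1 [0.5337 0.3762 0.0475 0.0038] top@44 [0.5325 0.3758 0.044 ] sc@44 [0.5336 0.3815 0.044 ]
U1 [0.5403 0.2751 0.0846 0.0018] top@44 [0.545  0.2796 0.044 ] sc@44 [0.5229 0.317  0.044 ]
Sa [ 0.6567 -0.1722  0.0451  0.001 ] top@44 [ 0.6565 -0.1726  0.044 ] sc@44 [ 0.6567 -0.1713  0.044 ]
Sb [ 0.5375 -0.1912  0.0425  0.0011] top@44 [ 0.5377 -0.1907  0.044 ] sc@44 [ 0.5377 -0.1924  0.044 ]
Sc [ 3.761e-01 -1.680e-01  4.350e-02  3.000e-04] top@44 [ 0.3759 -0.168   0.044 ] sc@44 [ 0.3765 -0.1682  0.044 ]
pin [ 0.5264 -0.0394  0.0184  0.0023] top@44 [ 0.5223 -0.0387  0.044 ] sc@44 [ 0.5384 -0.056   0.044 ]
hole [0.342  0.2471 0.0354 0.0256] top@44 [0.3315 0.2387 0.044 ] sc@44 [0.3569 0.2474 0.044 ]
carton [ 0.3188 -0.3893  0.0586  0.0039] top@44 [ 0.3176 -0.3944  0.044 ] sc@44 [ 0.3111 -0.3824  0.044 ]
```

Candidates before the first reach, in 512 px top-view pixels:

- **T-like:** white tipped at (169,188) and (248,192), red with blue cap at (258,225). I choose the two white ones.
- **S-like:** amber at (313,156), (319,187) and (313,229), red with black cap at (338,213). I choose the three amber ones.

The crops c1 and c2b confirm these colours. I go to the white bottle at the pin end first.

Emit:
servo_tool(
  rows=[
    [[0, 0, 0], 0.153],
    [[0, 0, 0], 0.153],
    [[0, 0, 0], 0.153],
  ],
  grip=0.1,
)

```text
time: 0.35
tool_pos: [0.1311, -0.5339, 0.2048]
ee_rot: [-3.14, 0.0, -0.001]
wrist_force: [0.1, -0.6, -0.2]
width: 0.0772
```

Emit:
servo_tool(
  rows=[
    [[0.66, -0.95, 0], 0],
    [[0.66, -0.95, 0], 0],
    [[0.66, -0.95, 0], 0],
  ],
)

```text
time: 0.6
tool_pos: [0.1862, -0.4543, 0.2052]
ee_rot: [-3.139, -0.002, 0.007]
wrist_force: [-0.3, -0.8, 0.3]
width: 0.0572
```

Emit:
servo_tool(
  rows=[
    [[0.66, -0.95, 0], 0],
    [[0.66, -0.95, 0], 0],
    [[0.66, -0.95, 0], 0],
  ],
)

```text
time: 0.85
tool_pos: [0.2389, -0.3784, 0.2057]
ee_rot: [-3.14, -0.002, 0.007]
wrist_force: [0.1, 0.4, 0.4]
width: 0.0428
```

Emit:
servo_tool(
  rows=[
    [[0.66, -0.95, 0], 0],
    [[0.66, -0.95, 0], 0],
    [[0.66, -0.95, 0], 0],
  ],
)

```text
time: 1.1
tool_pos: [0.2915, -0.3027, 0.2057]
ee_rot: [-3.14, -0.002, 0.008]
wrist_force: [-0.5, -0.3, -0.4]
width: 0.0423
```

Emit:
servo_tool(
  rows=[
    [[0.66, -0.95, 0], 0],
    [[0.66, -0.95, 0], 0],
    [[0.66, -0.95, 0], 0],
  ],
)

```text
time: 1.35
tool_pos: [0.3442, -0.227, 0.2056]
ee_rot: [-3.14, -0.002, 0.008]
wrist_force: [0.4, -0.2, -0.1]
width: 0.0425
```

Emit:
servo_tool(
  rows=[
    [[0.66, -0.95, 0], 0],
    [[0.66, -0.95, 0], 0],
    [[0.66, -0.95, 0], 0],
  ],
)

```text
time: 1.6
tool_pos: [0.397, -0.1512, 0.2054]
ee_rot: [-3.14, -0.001, 0.007]
wrist_force: [-0.4, 0.1, 0.4]
width: 0.0422
```

Emit:
servo_tool(
  rows=[
    [[0.66, -0.95, 0], 0],
    [[0.66, -0.95, 0], 0],
    [[0.66, -0.95, 0], 0],
  ],
)

```text
time: 1.85
tool_pos: [0.4498, -0.0755, 0.2051]
ee_rot: [-3.14, -0.001, 0.006]
wrist_force: [-0.9, -0.4, -0.4]
width: 0.0421
```

Emit:
servo_tool(
  rows=[
    [[0.66, -0.95, 0], 0],
    [[0.66, -0.95, 0], 0],
    [[0.66, -0.95, 0], 0],
  ],
)

```text
time: 2.1
tool_pos: [0.5026, 0.0001, 0.2048]
ee_rot: [-3.141, -0.0, 0.005]
wrist_force: [-0.7, -0.3, -0.4]
width: 0.0422
```

Emit:
servo_tool(
  rows=[
    [[0.66, -0.95, 0], 0],
    [[0.66, -0.95, 0], 0],
    [[0.66, -0.95, 0], 0],
    [[0.66, -0.95, 0], 0],
  ],
)

```text
time: 2.43
tool_pos: [0.5541, 0.0739, 0.2043]
ee_rot: [3.14, 0.002, 0.003]
wrist_force: [0.6, 0.6, 0.0]
width: 0.042
```

```bash
cat >> h.py <<'E'
def crop(fn,u0,v0,w,h,k,out,pts=[]):
    im=cv2.imread('pics/'+fn)[v0:v0+h,u0:u0+w]; im=cv2.resize(im,None,fx=k,fy=k,interpolation=cv2.INTER_CUBIC)
    for u in range((u0+9)//10*10,u0+w,10):
        X=int((u-u0+.5)*k-.5)
        cv2.line(im,(X,0),(X,8 if u%50 else 18),(0,255,255),1)
        if u%50==0: cv2.putText(im,str(u),(X+2,16),0,.4,(0,255,255),1)
    for v in range((v0+9)//10*10,v0+h,10):
        Y=int((v-v0+.5)*k-.5)
        cv2.line(im,(0,Y),(8 if v%50 else 18,Y),(0,255,255),1)
        if v%50==0: cv2.putText(im,str(v),(20,Y+4),0,.4,(0,255,255),1)
    for p in pts: cv2.drawMarker(im,(int((p[0]-u0+.5)*k),int((p[1]-v0+.5)*k)),(0,0,255),0,9,1)
    cv2.imwrite('pics/'+out,im)
def cc(u0,v0,k):
    def f(p): p=np.array(p,float).reshape(-1,2); return np.c_[u0+(p[:,0]+.5)/k-.5,v0+(p[:,1]+.5)/k-.5]
    return f
E
python3 - <<'E'
from h import *
snap('scene','s1.png');snap('top','t1.png')
o=robot.get_obs();p=o['tool_pos'];print(p,o['ee_rot'])
y=o['ee_rot'][2];d=np.array([np.sin(y),-np.cos(y),0])
P=[p+d*.021,p-d*.021,p+d*.0335,p-d*.0335]
s=load('s1.png');t=load('t1.png')
u=proj(s,P);print(u,proj(t,P))
m=u.mean(0).astype(int)
crop('s1.png',m[0]-60,m[1]-60,120,120,5,'s1c.png',u)
m=proj(t,P).mean(0).astype(int)
crop('t1.png',m[0]-60,m[1]-50,120,110,5,'t1c.png',proj(t,P))
E
```

```text
[0.55295677 0.07209885 0.20503924] [3.13975414e+00 1.42966616e-03 6.29969957e-05]
[[253.9209432  180.61999147]
 [260.44661096 172.33600419]
 [251.93154885 183.14531434]
 [262.3430336  169.92849577]] [[254.40210611 176.18676885]
 [242.23172388 176.23945747]
 [258.0243751  176.17175497]
 [238.61066439 176.25580209]]
```

View pics/s1c.png

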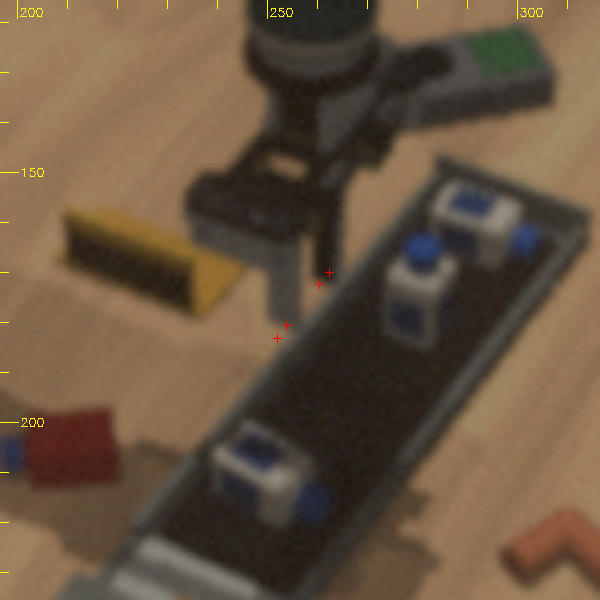

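View pics/t1c.png

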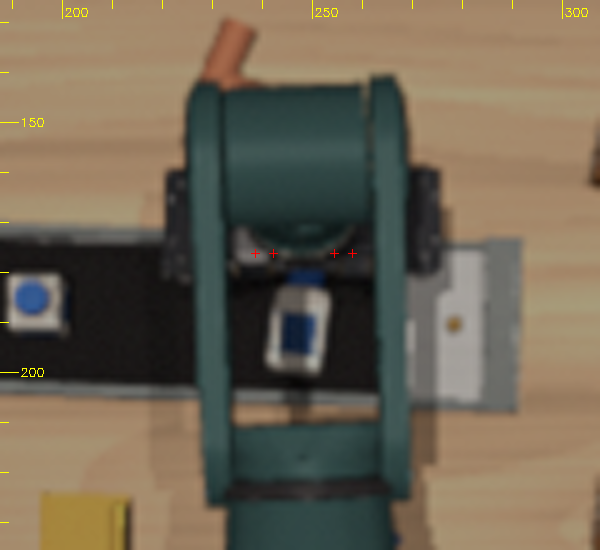

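```bash
python3 - <<'E'
from h import *
t=load('top0.png');s=load('scene0.png');c1=cc(150,155,5);c3=cc(195,140,5)
print(tri(t,c1([(496,128),(99,108)]),s,c3([(322,379),(536,121)])))
print(atz(t,c1([(496,128),(99,108)]),.034), atz(t,c1([(483,226),(494.5,144),(98,206),(97,124)]),.044))
E
```

```text
[[0.56343782 0.07159613 0.03152028 0.00190571]
 [0.58076796 0.37639751 0.02960385 0.00174378]]
[[0.5638664  0.07212026 0.034     ]
 [0.5808427  0.37610834 0.034     ]] [[0.48798192 0.08202485 0.044     ]
 [0.55020895 0.07319211 0.044     ]
 [0.5042248  0.37378253 0.044     ]
 [0.56699547 0.37566292 0.044     ]]
```

Emit:
servo_tool(
  rows=[
    [[0.075, 0.01, 1], 0.09],
    [[0.075, 0.01, 1], 0.09],
    [[0.075, 0.01, 1], 0.09],
  ],
  grip=0.05,
)

```text
time: 2.78
tool_pos: [0.5528, 0.0704, 0.1165]
ee_rot: [3.137, 0.017, -0.143]
wrist_force: [-1.1, -0.7, -1.8]
width: 0.0447
```

Emit:
servo_tool(
  rows=[
    [[0, 0, 0.8], 0],
    [[0, 0, 0.8], 0],
    [[0, 0, 0.8], 0],
  ],
)

```text
time: 3.03
tool_pos: [0.5553, 0.0712, 0.0576]
ee_rot: [3.139, 0.009, -0.142]
wrist_force: [-0.6, 0.3, -0.3]
width: 0.0445
```

Emit:
servo_tool(
  rows=[
    [[0, 0, 0.66], 0],
    [[0, 0, 0.66], 0],
    [[0, 0, 0.66], 0],
    [[0, 0, 0.66], 0],
  ],
)

```text
time: 3.37
tool_pos: [0.5598, 0.0727, 0.0103]
ee_rot: [3.141, -0.001, -0.141]
wrist_force: [-0.5, -0.6, 0.3]
width: 0.0448
```

```bash
python3 - <<'E'
from h import *
snap('scene','s2.png');crop('s2.png',200,130,120,110,6,'s2c.png')
o=robot.get_obs();print(o['tool_pos'],o['ee_rot'],o['wrist_force'])
E
```

```text
[0.56076221 0.0728667  0.01126659] [-3.14129795 -0.00319437 -0.14109142] [ 0.23335797  0.50159373 -0.77552427]
```

View pics/s2c.png

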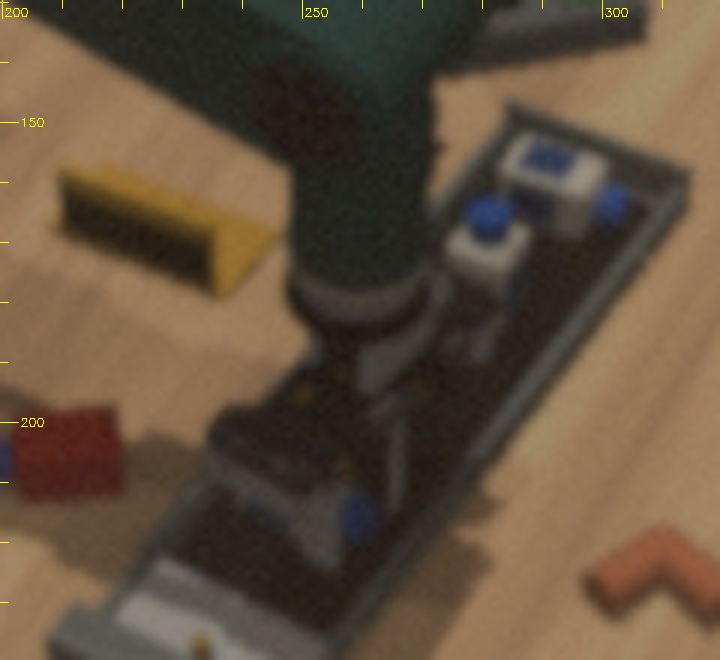

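Emit:
servo_tool(
  rows=[
    [[0, 0, 0.05], 0],
    [[0, 0, 0.05], 0],
  ],
)

```text
time: 3.58
tool_pos: [0.5604, 0.0732, 0.0064]
ee_rot: [-3.141, -0.003, -0.141]
wrist_force: [0.3, -0.0, -0.3]
width: 0.0442
```

Emit:
servo_tool(
  rows=[
    [[0, 0, 0], 0],
    [[0, 0, 0], 0],
    [[0, 0, 0], 0],
    [[0, 0, 0], 0],
    [[0, 0, 0], 0],
    [[0, 0, 0], 0],
  ],
  grip=1,
)

```text
time: 4.08
tool_pos: [0.5596, 0.0734, 0.0051]
ee_rot: [-3.141, -0.001, -0.141]
wrist_force: [-0.0, 0.7, 1.8]
width: 0.0252
```

Emit:
servo_tool(
  rows=[
    [[0, 0, -0.3], 0],
    [[0, 0, -0.6], 0],
    [[0, 0, -0.6], 0],
    [[0, 0, -0.6], 0],
  ],
)

```text
time: 4.42
tool_pos: [0.5603, 0.0732, 0.0537]
ee_rot: [-3.141, -0.003, -0.141]
wrist_force: [-0.2, -1.0, -0.5]
width: 0.0252
```

```bash
python3 - <<'E'
from h import *
snap('scene','s3.png');crop('s3.png',200,130,120,110,6,'s3c.png')
o=robot.get_obs();print(o['tool_pos'],o['ee_rot'],o['wrist_force'],o['width'])
E
```

```text
[0.559017   0.07314068 0.05204785] [ 3.14127949e+00  3.16840332e-04 -1.40922977e-01] [-0.94487614 -0.2827965  -2.47792163] 0.02546973992231024
```

View pics/s3c.png

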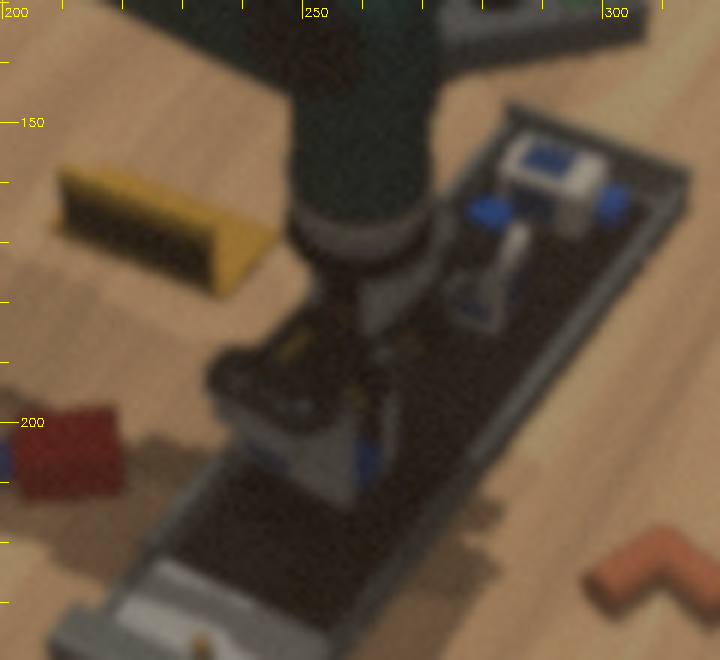

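```bash
python3 - <<'E'
from h import *
snap('top','t3.png');crop('t3.png',200,140,110,90,7,'t3c.png')
E
```

```text
(no output)
```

View pics/t3c.png

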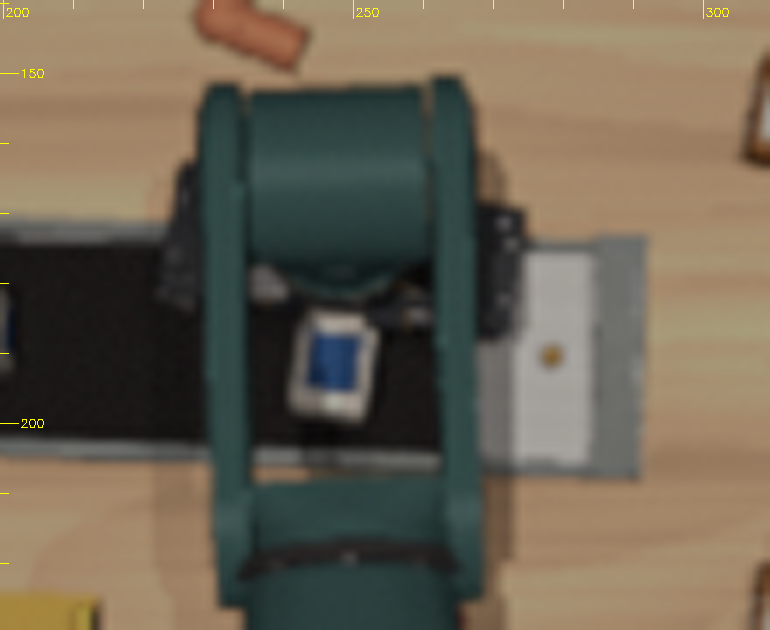

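Emit:
servo_tool(
  rows=[
    [[0, 0, 0], -0.065],
    [[0, 0, 0.2], -0.065],
    [[0, 0, 0.42], -0.065],
    [[0, 0, 0.42], -0.065],
  ],
)

```text
time: 4.85
tool_pos: [0.5548, 0.073, 0.0131]
ee_rot: [3.141, 0.011, -0.039]
wrist_force: [-1.4, -0.3, -1.9]
width: 0.0253
```

```bash
python3 - <<'E'
from h import *
o=robot.get_obs();print(o['tool_pos'],o['ee_rot'],o['wrist_force'],o['width'])
E
```

```text
[0.55476211 0.07303111 0.01311629] [ 3.14066769  0.01116786 -0.03885965] [-1.38784914 -0.27505185 -1.85594615] 0.025250517626403846
```

Emit:
servo_tool(
  rows=[
    [[0, 0, 0], 0],
    [[-0.1, 0, 0], 0],
    [[-0.2, 0, 0], 0],
    [[-0.2, 0, 0], 0],
    [[-0.26, 0, -0.12], 0],
    [[-0.3, 0, -0.24], 0],
    [[-0.3, 0, -0.24], 0],
  ],
)

```text
time: 5.43
tool_pos: [0.5364, 0.0743, 0.0414]
ee_rot: [-3.141, -0.004, -0.039]
wrist_force: [0.2, -0.6, -1.1]
width: 0.0251
```

```bash
python3 - <<'E'
from h import *
snap('scene','s4.png');crop('s4.png',200,130,120,110,6,'s4c.png')
snap('top','t4.png');crop('t4.png',200,140,110,90,7,'t4c.png')
o=robot.get_obs();print(o['tool_pos'],o['ee_rot'],o['wrist_force'],o['width'])
E
```

```text
[0.5349155  0.07419154 0.03890645] [ 3.14151532e+00 -1.51872368e-04 -3.87350033e-02] [-0.64008152 -0.04525865 -1.53463672] 0.025170752036580712
```

View pics/s4c.png

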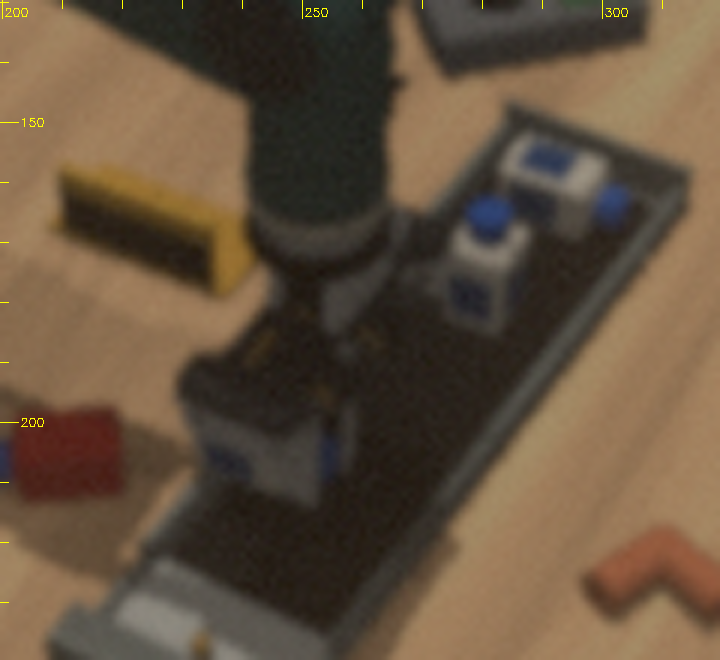

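View pics/t4c.png

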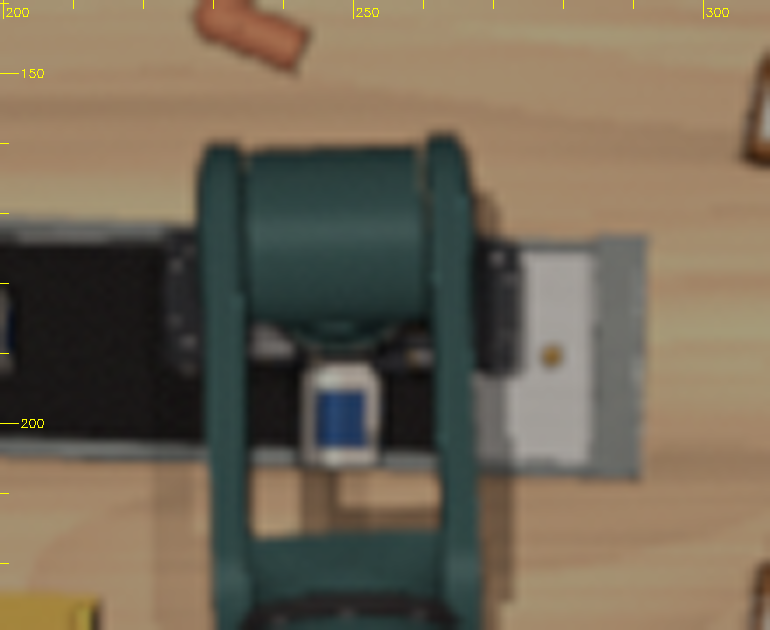

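Emit:
servo_tool(
  rows=[
    [[0.23, 0, 0], 0],
    [[0.23, 0, 0.15], 0],
    [[0.23, 0, 0.3], 0],
    [[0.23, 0, 0.3], 0],
    [[0.23, 0, 0.3], 0],
  ],
)

```text
time: 5.95
tool_pos: [0.5512, 0.0734, 0.0121]
ee_rot: [3.141, 0.006, -0.039]
wrist_force: [-1.4, 0.3, -0.7]
width: 0.0251
```

Emit:
servo_tool(
  rows=[
    [[-0.08, 0, 0], 0],
    [[-0.14, 0, 0], 0],
    [[-0.18, 0, 0], 0],
    [[-0.2, 0, 0], 0],
    [[-0.2, 0, 0], 0],
  ],
)

```text
time: 6.37
tool_pos: [0.5443, 0.0738, 0.0173]
ee_rot: [-3.141, -0.018, -0.039]
wrist_force: [12.9, -1.2, -4.5]
width: 0.0251
```

```bash
python3 - <<'E'
from h import *
snap('top','t5.png');crop('t5.png',200,140,110,90,7,'t5c.png')
o=robot.get_obs();print(o['tool_pos'],o['ee_rot'],o['wrist_force'],o['width'])
E
```

```text
[0.54431577 0.07377272 0.01723997] [-3.14128483 -0.01759488 -0.03900613] [12.2762546  -0.36972997 -4.86171105] 0.02523115917227109
```

View pics/t5c.png

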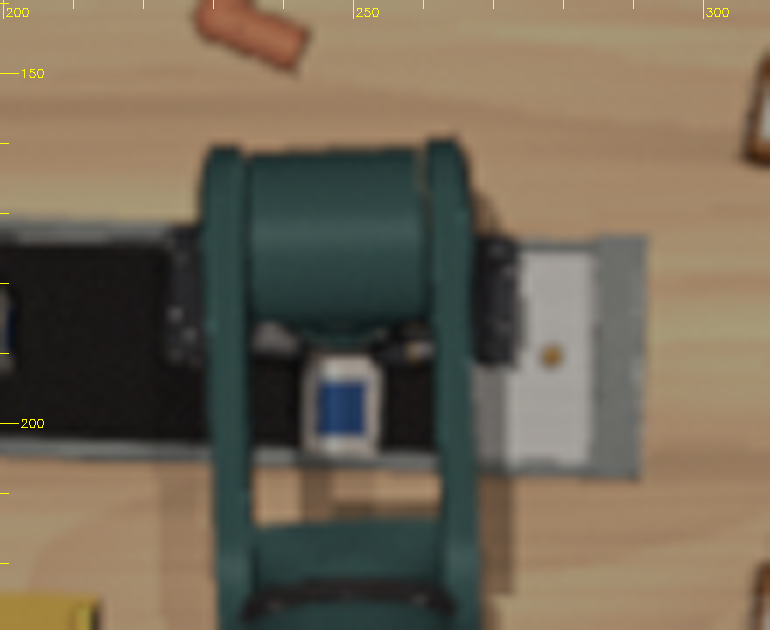

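Emit:
servo_tool(
  rows=[
    [[0, 0, 0], 0],
    [[0, 0, 0], 0],
    [[0, 0, 0], 0],
  ],
  grip=0.47,
)

```text
time: 6.67
tool_pos: [0.5443, 0.0738, 0.0171]
ee_rot: [-3.141, -0.017, -0.039]
wrist_force: [11.6, -0.8, -3.9]
width: 0.0248
```

```bash
python3 - <<'E'
from h import *
o=robot.get_obs();print(o['tool_pos'],o['ee_rot'],o['wrist_force'],o['width'])
E
```

```text
[0.5443214  0.07378383 0.01713677] [-3.14122177 -0.01722717 -0.03911306] [11.56581569 -0.77790979 -3.92738685] 0.02475273109892145
```

Emit:
servo_tool(
  rows=[
    [[0, 0, 0], 0],
    [[0, 0, 0], 0],
  ],
  grip=0.45,
)

```text
time: 6.83
tool_pos: [0.5443, 0.0738, 0.0175]
ee_rot: [-3.141, -0.017, -0.039]
wrist_force: [11.6, -0.9, -2.0]
width: 0.0258
```

Emit:
servo_tool(
  rows=[
    [[0, 0, 0], 0],
    [[0, 0, 0], 0],
  ],
  grip=0.44,
)

```text
time: 7.0
tool_pos: [0.5444, 0.0738, 0.0179]
ee_rot: [-3.141, -0.017, -0.039]
wrist_force: [12.1, -1.2, -1.5]
width: 0.0264
```

Emit:
servo_tool(
  rows=[
    [[0, 0, 0], 0],
    [[0, 0, 0], 0],
  ],
  grip=0.43,
)

```text
time: 7.17
tool_pos: [0.5444, 0.0738, 0.0179]
ee_rot: [-3.141, -0.017, -0.039]
wrist_force: [11.2, -0.8, -1.1]
width: 0.0268
```

```bash
python3 - <<'E'
from h import *
snap('top','t6.png');crop('t6.png',200,140,110,90,7,'t6c.png')
snap('scene','s6.png');crop('s6.png',200,150,100,90,7,'s6c.png')
E
```

```text
(no output)
```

View pics/t6c.png

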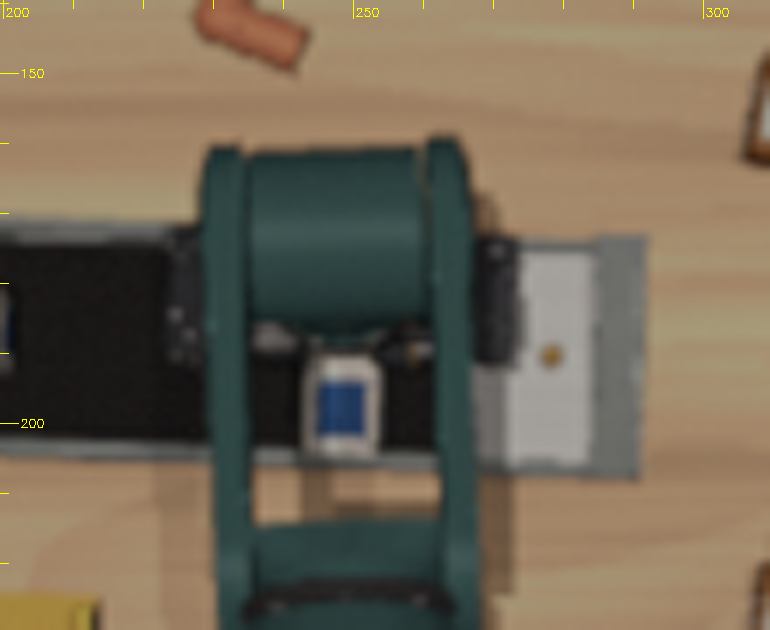

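View pics/s6c.png

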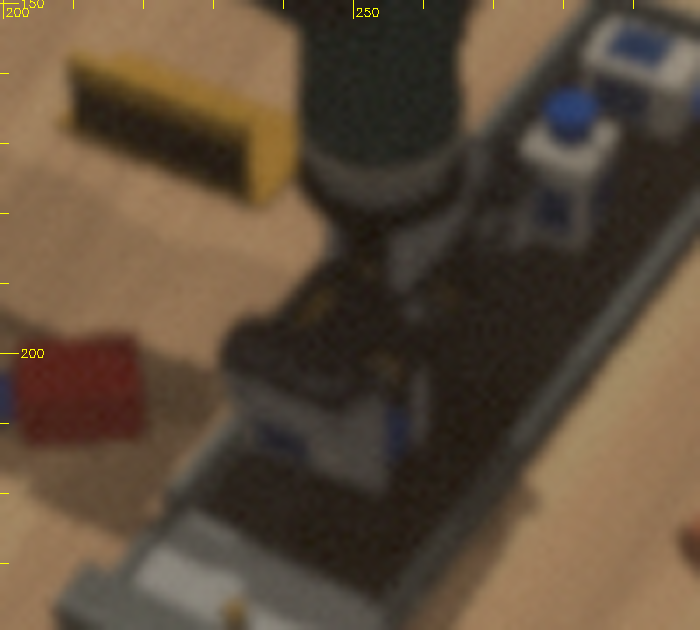

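Emit:
servo_tool(
  rows=[
    [[0.08, 0, 0], 0],
    [[0.16, 0, 0], 0],
    [[0.16, 0, 0.08], 0],
    [[0.16, 0, 0.14], 0],
    [[0.16, 0, 0.14], 0],
    [[0.16, 0, 0.14], 0],
  ],
  grip=0.35,
)

```text
time: 7.77
tool_pos: [0.5503, 0.0736, 0.0042]
ee_rot: [3.141, -0.0, -0.039]
wrist_force: [-1.6, 0.0, 8.7]
width: 0.0304
```

```bash
python3 - <<'E'
from h import *
snap('top','t7.png');crop('t7.png',200,140,110,90,7,'t7c.png')
o=robot.get_obs();print(o['tool_pos'],o['ee_rot'],o['wrist_force'],o['width'])
E
```

```text
[0.5503265  0.07360797 0.00424977] [ 3.14140299e+00 -8.99895284e-05 -3.86366085e-02] [-2.43953049 -0.22016919  9.13150423] 0.03040619076364207
```

View pics/t7c.png

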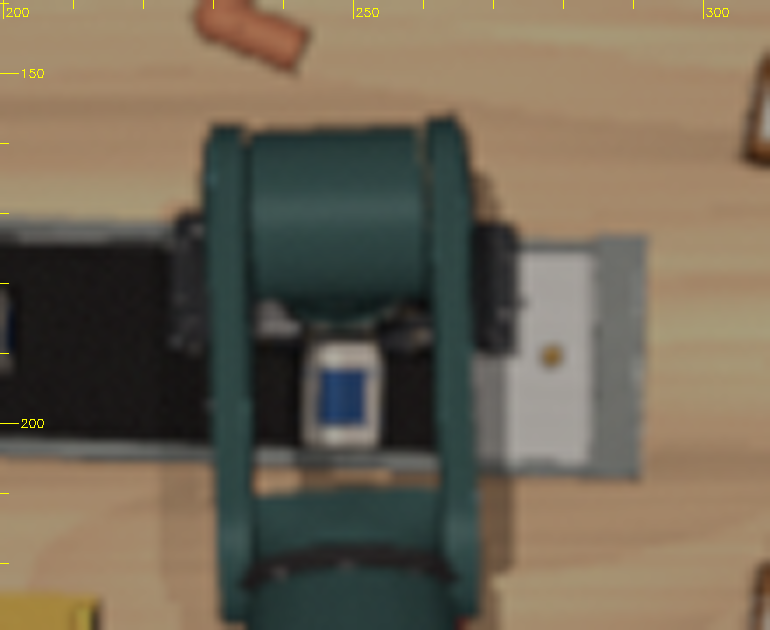

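```bash
python3 - <<'E'
from h import *
t=load('t7.png');c=cc(200,140,7)
print(atz(t,c([(342,450),(342,343)]),.04))
E
```

```text
[[0.47300358 0.07373089 0.04      ]
 [0.5310313  0.0735596  0.04      ]]
```

Emit:
servo_tool(
  rows=[
    [[0, 0, -0.05], 0],
    [[0, 0, -0.05], 0],
    [[0, 0, -0.05], 0],
  ],
)

```text
time: 8.07
tool_pos: [0.5496, 0.0736, 0.0063]
ee_rot: [3.141, 0.002, -0.039]
wrist_force: [-0.6, 0.3, 0.1]
width: 0.031
```

Emit:
servo_tool(
  rows=[
    [[0, 0, 0], 0],
    [[0, 0, 0], 0],
    [[0, 0, 0], 0],
  ],
  grip=0.46,
)

```text
time: 8.32
tool_pos: [0.5497, 0.0736, 0.0062]
ee_rot: [3.141, 0.002, -0.039]
wrist_force: [0.2, -0.4, -0.4]
width: 0.0256
```

Emit:
servo_tool(
  rows=[
    [[0, 0, -0.2], 0],
    [[0, 0, -0.4], 0],
    [[0, 0, -0.6], 0],
    [[0, 0, -0.8], 0],
    [[0, 0, -0.95], 0],
    [[0, 0, -0.95], 0],
  ],
)

```text
time: 8.82
tool_pos: [0.5524, 0.0737, 0.086]
ee_rot: [-3.141, -0.005, -0.039]
wrist_force: [0.4, -0.3, -0.3]
width: 0.0255
```

```bash
python3 - <<'E'
from h import *
snap('top','t8.png');crop('t8.png',200,140,110,90,7,'t8c.png')
snap('scene','s8.png');crop('s8.png',200,130,110,100,6,'s8c.png')
o=robot.get_obs();print(o['tool_pos'],o['ee_rot'],o['wrist_force'],o['width'])
E
```

```text
[0.55047823 0.07357581 0.08284828] [ 3.14151269e+00 -1.51823075e-04 -3.87836489e-02] [ 0.35139297  0.26427056 -1.59835031] 0.02553457414779954
```

View pics/t8c.png

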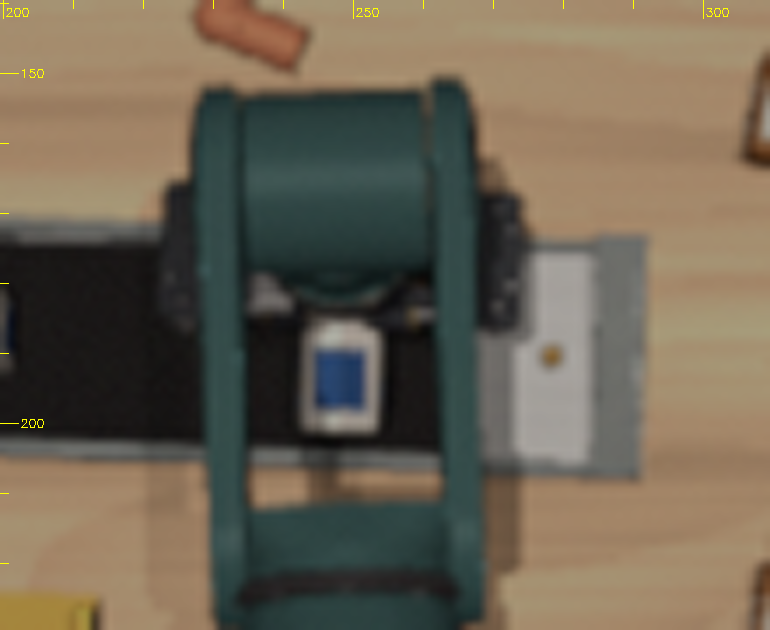

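View pics/s8c.png

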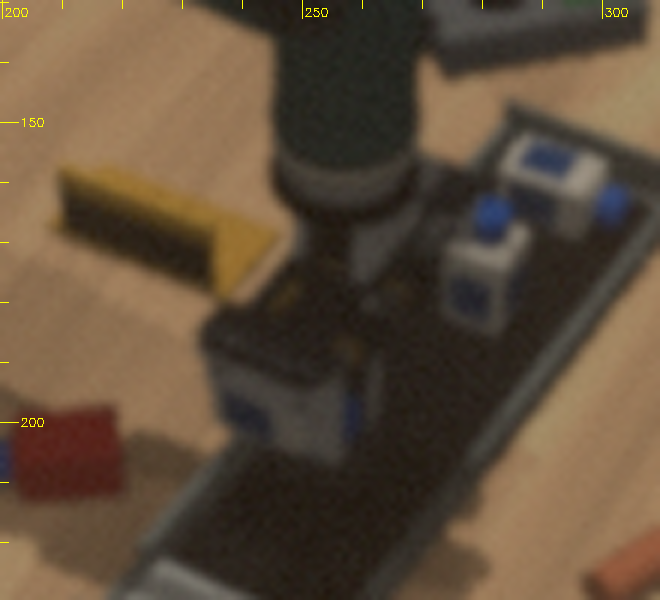

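Emit:
servo_tool(
  rows=[
    [[0, 0, 0.15], 0],
    [[0, 0, 0.15], 0],
    [[0, 0, 0.15], 0],
  ],
  grip=0.453,
)

```text
time: 9.17
tool_pos: [0.5485, 0.0735, 0.0681]
ee_rot: [3.141, 0.006, -0.039]
wrist_force: [0.5, -1.4, -0.7]
width: 0.0258
```

Emit:
servo_tool(
  rows=[
    [[0, 0, 0], 0],
    [[0, 0, 0], 0],
    [[0, 0, 0], 0],
  ],
  grip=0.449,
)

```text
time: 9.42
tool_pos: [0.5505, 0.0736, 0.0711]
ee_rot: [3.141, 0.0, -0.039]
wrist_force: [0.8, 0.4, 0.3]
width: 0.026
```

```bash
python3 - <<'E'
from h import *
snap('scene','s9.png');crop('s9.png',200,130,110,100,6,'s9c.png')
o=robot.get_obs();print(o['tool_pos'],o['ee_rot'],o['wrist_force'],o['width'])
E
```

```text
[0.55064607 0.0735951  0.07126366] [ 3.14153116e+00 -3.53577254e-04 -3.87662968e-02] [ 1.4706859  -0.1342952  -2.20921259] 0.026154934355520847
```

View pics/s9c.png

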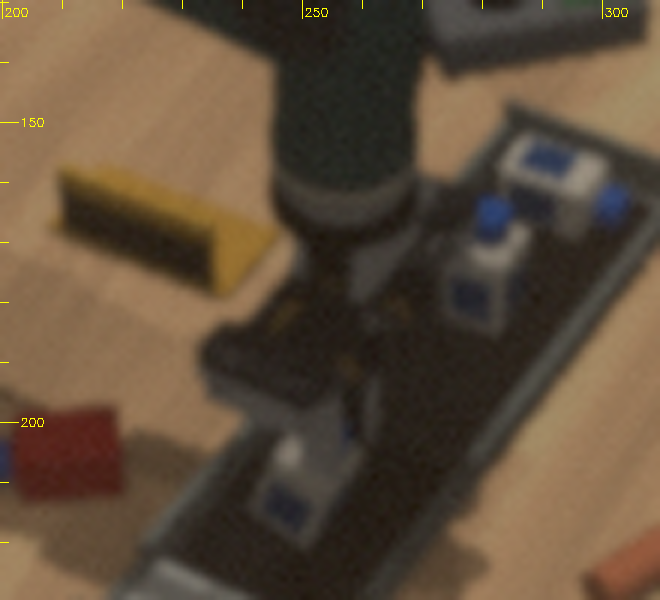

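Emit:
servo_tool(
  rows=[
    [[0, 0, 0], 0],
    [[0, 0, 0], 0],
    [[0, 0, 0], 0],
  ],
)

```text
time: 9.72
tool_pos: [0.5506, 0.0736, 0.0713]
ee_rot: [3.142, -0.0, -0.039]
wrist_force: [-0.4, 0.5, -0.7]
width: 0.0262
```

```bash
python3 - <<'E'
from h import *
snap('scene','s10.png');crop('s10.png',200,130,110,100,6,'s10c.png')
o=robot.get_obs();print(o['tool_pos'],o['ee_rot'],o['wrist_force'],o['width'])
E
```

```text
[0.55064515 0.07358976 0.07132331] [ 3.14153590e+00 -5.25259176e-04 -3.87580470e-02] [-0.13233158  0.26099127  0.20303385] 0.025701815211093073
```

View pics/s10c.png

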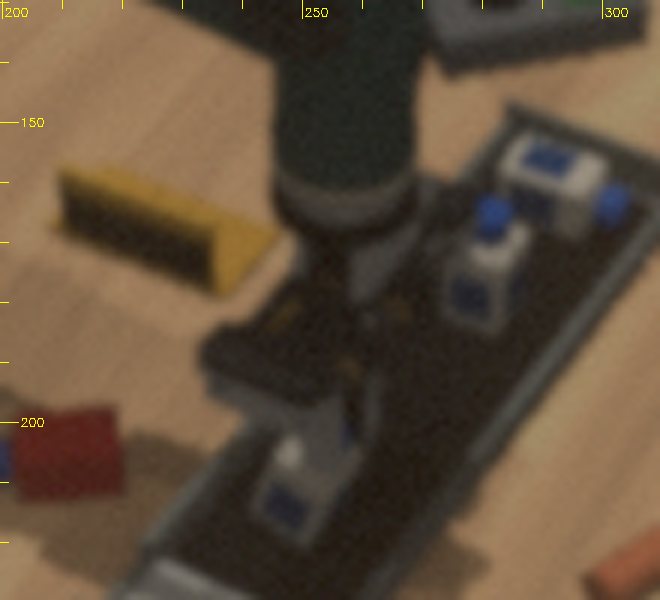

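Emit:
servo_tool(
  rows=[
    [[0, 0, 0], 0],
    [[0, 0, 0], 0],
  ],
  grip=0.446,
)

```text
time: 9.93
tool_pos: [0.5507, 0.0736, 0.0713]
ee_rot: [3.142, -0.001, -0.039]
wrist_force: [-0.2, -0.6, 0.9]
width: 0.0259
```

```bash
python3 - <<'E'
from h import *
snap('scene','s11.png');crop('s11.png',200,130,110,100,6,'s11c.png')
o=robot.get_obs();print(o['tool_pos'],o['ee_rot'],o['wrist_force'],o['width'])
E
```

```text
[0.55069693 0.073571   0.07129566] [ 3.14153726e+00 -5.76393289e-04 -3.88171025e-02] [ 0.0975055   0.79786121 -1.10189593] 0.026024246927402236
```

View pics/s11c.png

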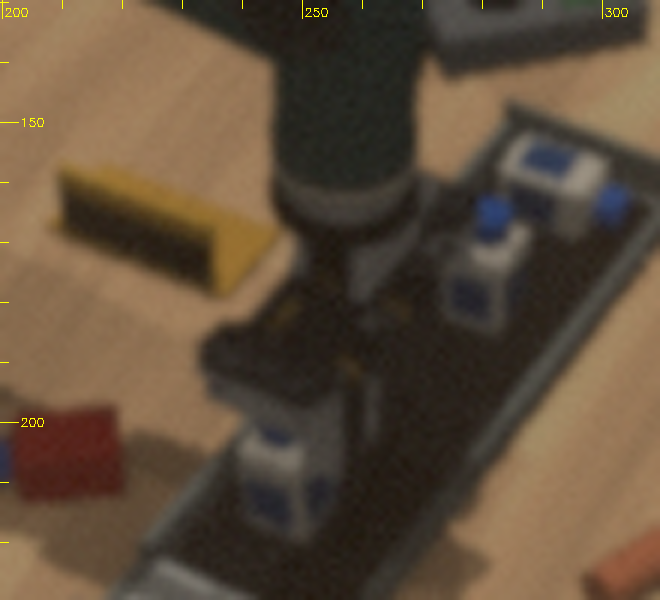

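Emit:
servo_tool(
  rows=[
    [[0, 0, 0], 0],
    [[0, 0, 0], 0],
    [[0, 0, 0], 0],
    [[0, 0, -0.3], 0],
    [[0, 0, -0.9], 0],
    [[0, 0, -0.9], 0],
  ],
  grip=0.2,
)

```text
time: 10.48
tool_pos: [0.5539, 0.0737, 0.15]
ee_rot: [-3.141, -0.011, -0.039]
wrist_force: [0.4, 0.5, 1.4]
width: 0.0374
```

```bash
python3 - <<'E'
from h import *
snap('scene','s12.png');crop('s12.png',200,130,120,110,6,'s12c.png')
snap('top','t12.png');crop('t12.png',150,140,150,90,5,'t12c.png')
E
```

```text
(no output)
```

View pics/s12c.png

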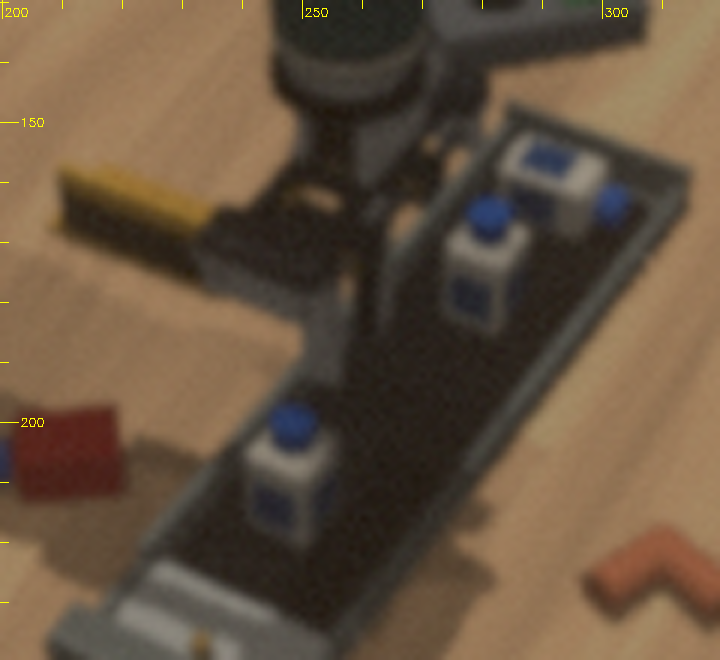

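View pics/t12c.png

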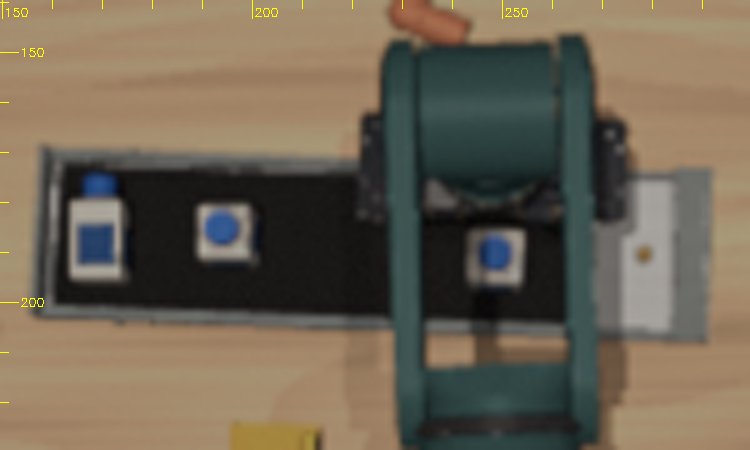

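Emit:
servo_tool(
  rows=[
    [[0.04, -0.946, 0], 0],
    [[0.04, -0.946, 0], 0],
    [[0.04, -0.946, 0], 0],
  ],
  grip=0.25,
)

```text
time: 10.83
tool_pos: [0.5555, 0.1539, 0.1408]
ee_rot: [-3.139, 0.003, -0.034]
wrist_force: [0.1, -1.2, 0.3]
width: 0.0352
```

Emit:
servo_tool(
  rows=[
    [[0.04, -0.946, 0], 0],
    [[0.04, -0.946, 0], 0],
    [[0.04, -0.946, 0], 0],
  ],
)

```text
time: 11.08
tool_pos: [0.5614, 0.2293, 0.1405]
ee_rot: [-3.14, 0.004, -0.033]
wrist_force: [-0.5, -0.6, -0.5]
width: 0.0352
```

Emit:
servo_tool(
  rows=[
    [[0.04, -0.946, 0], 0],
    [[0.04, -0.946, 0], 0],
    [[0.04, -0.946, 0], 0],
  ],
)

```text
time: 11.33
tool_pos: [0.5676, 0.3044, 0.1403]
ee_rot: [-3.14, 0.003, -0.034]
wrist_force: [-0.7, -0.6, -0.6]
width: 0.0348
```

Emit:
servo_tool(
  rows=[
    [[0.04, -0.946, 0], -0.044],
    [[0.04, -0.946, 0], -0.044],
    [[0.04, -0.946, 0], -0.044],
    [[0.04, -0.946, 0], -0.044],
    [[0.04, -0.946, 0], -0.044],
  ],
)

```text
time: 11.75
tool_pos: [0.5748, 0.3739, 0.1416]
ee_rot: [3.139, 0.002, 0.03]
wrist_force: [0.2, -0.1, -0.2]
width: 0.0354
```

```bash
python3 - <<'E'
from h import *
snap('scene','s13.png');crop('s13.png',210,80,120,110,6,'s13c.png')
o=robot.get_obs();print(o['tool_pos'],o['ee_rot'],o['wrist_force'],o['width'])
E
```

```text
[0.57506192 0.37365073 0.14221421] [3.13980503e+00 1.15133433e-03 2.89192730e-02] [ 0.58638488 -0.17631921  0.32862359] 0.035540244067104
```

Emit:
servo_tool(
  rows=[
    [[0.04, -0.02, 0.4], 0],
    [[0.04, -0.02, 0.8], 0],
    [[0.04, -0.02, 0.8], 0],
    [[0.04, -0.02, 0.8], 0],
  ],
)

```text
time: 12.13
tool_pos: [0.5768, 0.3748, 0.0765]
ee_rot: [3.138, 0.005, 0.029]
wrist_force: [-0.1, 0.5, 1.1]
width: 0.0352
```

Emit:
servo_tool(
  rows=[
    [[0, 0, 0.3], 0],
    [[0, 0, 0.6], 0],
    [[0, 0, 0.88], 0],
    [[0, 0, 0.88], 0],
    [[0, 0, 0.88], 0],
  ],
)

```text
time: 12.55
tool_pos: [0.5786, 0.3767, 0.0097]
ee_rot: [3.141, -0.0, 0.03]
wrist_force: [-0.9, -0.6, -0.4]
width: 0.035
```

```bash
python3 - <<'E'
from h import *
snap('scene','s14.png');crop('s14.png',210,80,120,110,6,'s14c.png')
o=robot.get_obs();print(o['tool_pos'],o['ee_rot'],o['wrist_force'],o['width'])
E
```

```text
[0.57959978 0.37744958 0.01138001] [-3.14025320e+00 -3.08612488e-03  2.97367006e-02] [ 0.29348876 -0.26847466 -0.36162599] 0.03507816087435508
```

View pics/s14c.png

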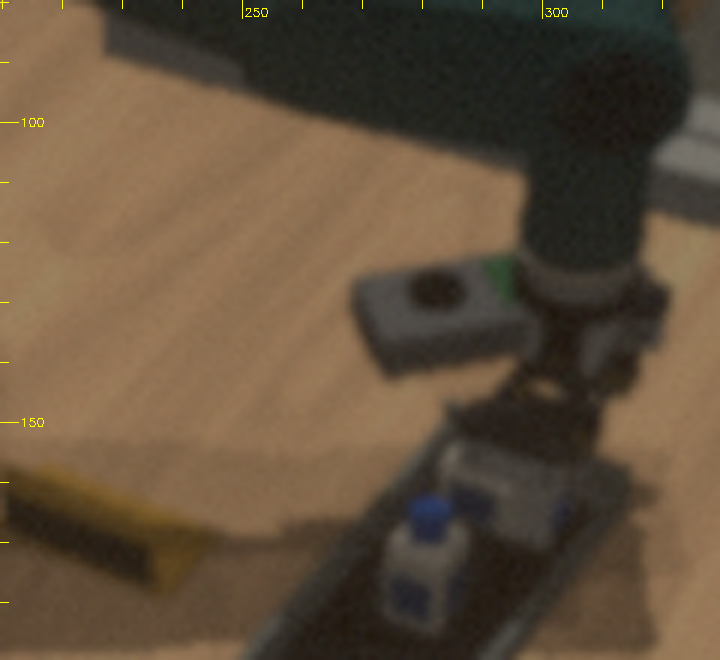

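Emit:
servo_tool(
  rows=[
    [[0, 0.01, 0.05], 0],
    [[0, 0.01, 0.05], 0],
    [[0, 0.01, 0.05], 0],
  ],
  grip=0.25,
)

```text
time: 12.85
tool_pos: [0.5791, 0.3768, 0.0064]
ee_rot: [-3.141, -0.002, 0.03]
wrist_force: [0.5, 0.8, 0.4]
width: 0.0351
```

Emit:
servo_tool(
  rows=[
    [[0, 0, 0], 0],
    [[0, 0, 0], 0],
    [[0, 0, 0], 0],
    [[0, 0, 0], 0],
  ],
  grip=0.465,
)

```text
time: 13.18
tool_pos: [0.5787, 0.377, 0.0055]
ee_rot: [-3.141, -0.001, 0.03]
wrist_force: [-0.4, 0.2, 2.3]
width: 0.0259
```

Emit:
servo_tool(
  rows=[
    [[0, 0, -0.2], 0],
    [[0, 0, -0.4], 0],
    [[0, 0, -0.6], 0],
    [[0, 0, -0.8], 0],
    [[0, 0, -0.88], 0],
    [[0, 0, -0.88], 0],
    [[0, 0, -0.88], 0],
  ],
)

```text
time: 13.77
tool_pos: [0.578, 0.3763, 0.0745]
ee_rot: [3.141, 0.0, 0.03]
wrist_force: [-0.4, -0.3, -1.7]
width: 0.0257
```

Emit:
servo_tool(
  rows=[
    [[0, 0, 0], 0],
    [[0, 0, 0], 0],
    [[0, 0, 0], 0],
  ],
  grip=0.453,
)

```text
time: 14.02
tool_pos: [0.5775, 0.3761, 0.0733]
ee_rot: [3.14, 0.002, 0.03]
wrist_force: [-0.3, -0.3, -0.3]
width: 0.026
```

```bash
python3 - <<'E'
from h import *
snap('scene','s15.png');crop('s15.png',210,80,120,110,6,'s15c.png')
o=robot.get_obs();print(o['tool_pos'],o['ee_rot'],o['wrist_force'],o['width'])
E
```

```text
[0.57764103 0.37617195 0.07368201] [3.14054156e+00 1.92775656e-03 3.02856925e-02] [ 0.74720345  0.62946288 -0.94855962] 0.02590224208044199
```

View pics/s15c.png

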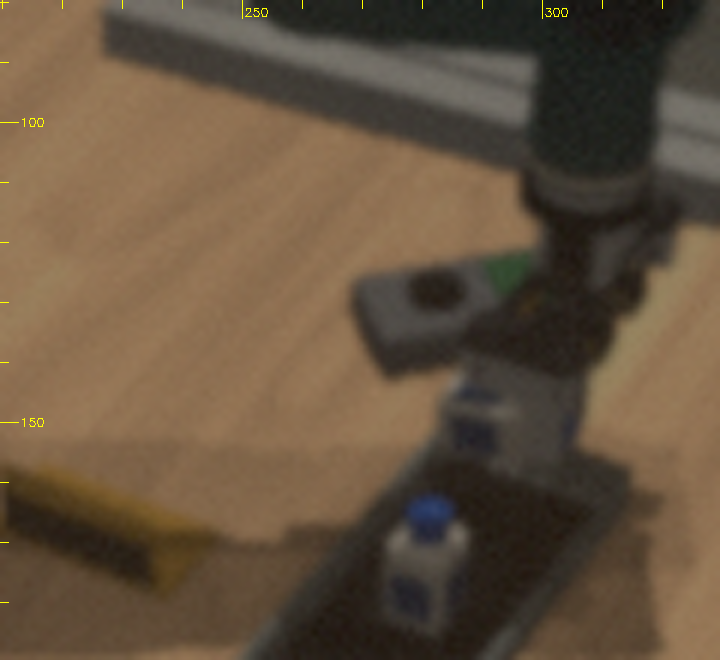

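Emit:
servo_tool(
  rows=[
    [[-0.1, 0, 0], 0],
    [[-0.2, 0, 0], 0],
    [[-0.3, 0, 0], 0],
    [[-0.3, 0, 0], 0],
    [[-0.3, 0, 0], 0],
  ],
)

```text
time: 14.48
tool_pos: [0.5535, 0.3759, 0.0754]
ee_rot: [-3.142, -0.0, 0.031]
wrist_force: [0.5, -0.4, -2.1]
width: 0.026
```

Emit:
servo_tool(
  rows=[
    [[0, 0, 0], 0],
    [[0, 0, 0], 0],
    [[0, 0, 0], 0],
  ],
  grip=0.449,
)

```text
time: 14.73
tool_pos: [0.5543, 0.3757, 0.0752]
ee_rot: [-3.142, -0.0, 0.03]
wrist_force: [-1.5, 0.1, -1.4]
width: 0.0257
```

Emit:
servo_tool(
  rows=[
    [[0, 0, 0], 0],
    [[0, 0, 0], 0],
    [[0, 0, 0], 0],
  ],
  grip=0.446,
)

```text
time: 14.98
tool_pos: [0.5546, 0.3758, 0.0753]
ee_rot: [-3.141, -0.001, 0.03]
wrist_force: [0.1, -0.3, 0.7]
width: 0.026
```

```bash
python3 - <<'E'
from h import *
snap('scene','s16.png');crop('s16.png',210,80,120,110,6,'s16c.png')
o=robot.get_obs();print(o['tool_pos'],o['ee_rot'],o['wrist_force'],o['width'])
E
```

```text
[0.55451251 0.37577039 0.07526843] [-3.14147594e+00 -5.16079960e-04  3.01355192e-02] [ 0.3037101   0.17449575 -0.06655957] 0.025764419146145905
```

View pics/s16c.png

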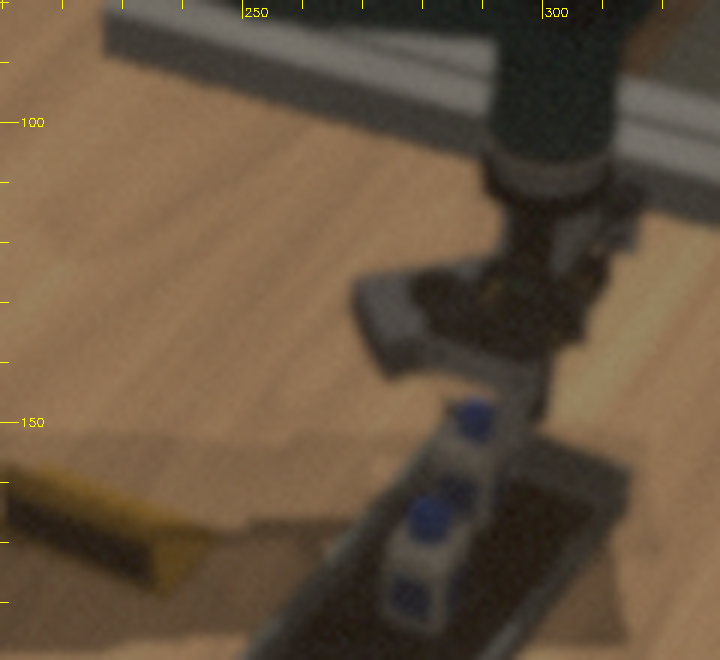

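Emit:
servo_tool(
  rows=[
    [[0, 0, 0], 0],
    [[0, 0, 0], 0],
    [[0, 0, 0], 0],
    [[0, 0, -0.3], 0],
    [[0, 0, -0.9], 0],
    [[0, 0, -0.9], 0],
    [[0, 0, -0.9], 0],
  ],
  grip=0.2,
)

```text
time: 15.62
tool_pos: [0.5566, 0.3771, 0.1527]
ee_rot: [-3.137, -0.009, 0.03]
wrist_force: [0.1, 0.1, -0.5]
width: 0.0378
```

```bash
python3 - <<'E'
from h import *
snap('scene','s17.png');crop('s17.png',180,80,140,110,5,'s17c.png')
snap('top','t17.png');crop('t17.png',150,140,150,90,5,'t17c.png')
o=robot.get_obs();print(o['tool_pos'],o['ee_rot'],o['time'])
E
```

```text
[0.55422469 0.37578584 0.14703966] [-3.14142704e+00 -5.25219508e-04  3.03449753e-02] 15.7167
```

View pics/s17c.png

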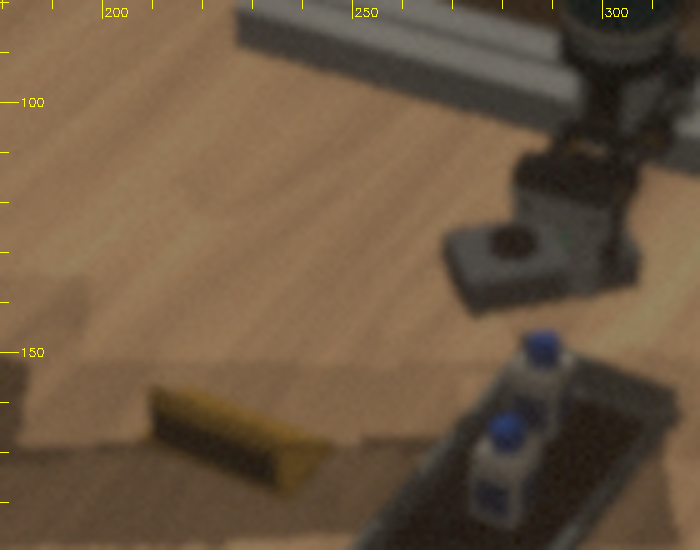

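View pics/t17c.png

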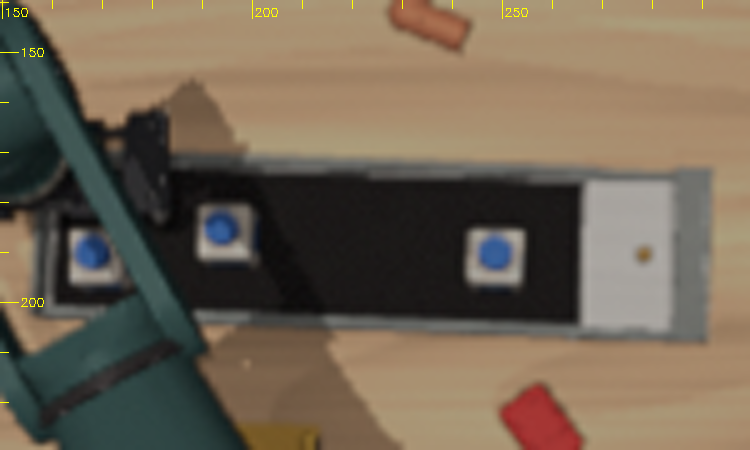

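Emit:
servo_tool(
  rows=[
    [[-0.941, 0.654, 0], 0],
    [[-0.941, 0.654, 0], 0],
    [[-0.941, 0.654, 0], 0],
  ],
  grip=0.3,
)

```text
time: 15.97
tool_pos: [0.4734, 0.317, 0.1408]
ee_rot: [3.134, 0.014, 0.03]
wrist_force: [0.0, -0.9, -0.2]
width: 0.0331
```

Emit:
servo_tool(
  rows=[
    [[-0.941, 0.654, 0], 0],
    [[-0.941, 0.654, 0], 0],
    [[-0.941, 0.654, 0], 0],
  ],
)

```text
time: 16.22
tool_pos: [0.4008, 0.2631, 0.1431]
ee_rot: [3.137, 0.009, 0.03]
wrist_force: [-0.1, -0.4, 0.5]
width: 0.0329
```

Emit:
servo_tool(
  rows=[
    [[-0.941, 0.654, 0], 0.02],
    [[-0.941, 0.654, 0], 0.02],
    [[-0.941, 0.654, 0], 0.02],
    [[-0.941, 0.654, 0], 0.02],
    [[-0.941, 0.654, 0], 0.02],
  ],
)

```text
time: 16.63
tool_pos: [0.3338, 0.2124, 0.147]
ee_rot: [-3.141, -0.001, -0.001]
wrist_force: [-0.3, -0.1, -0.3]
width: 0.0331
```

```bash
python3 - <<'E'
from h import *
snap('scene','s18.png');crop('s18.png',170,110,120,100,6,'s18c.png')
snap('top','t18.png');crop('t18.png',150,190,120,90,6,'t18c.png')
o=robot.get_obs();print(o['tool_pos'],o['ee_rot'],o['time'])
E
```

```text
[0.33449608 0.21274803 0.14718535] [-3.14118347e+00 -7.61345000e-04 -1.01534971e-03] 16.7333
```

View pics/s18c.png

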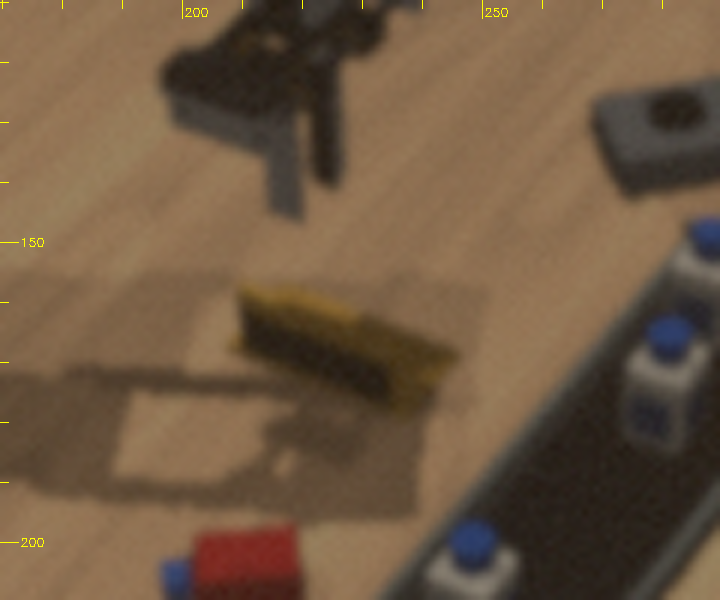

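View pics/t18c.png

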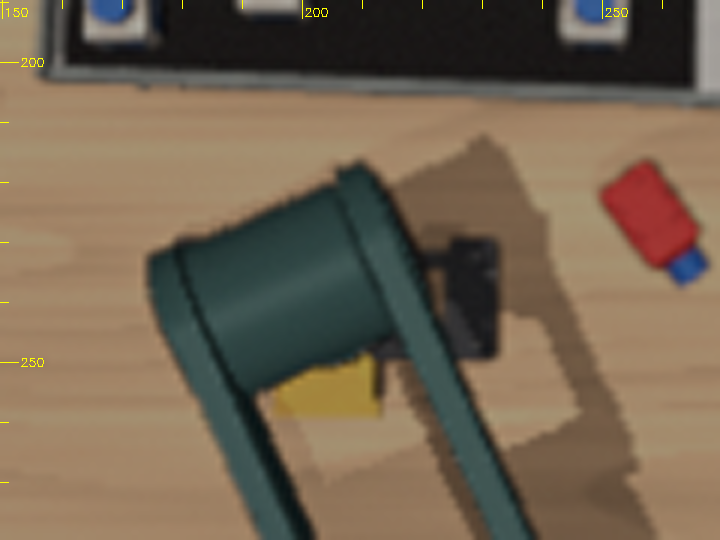

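Emit:
servo_tool(
  rows=[
    [[0, 0, 0.4], 0],
    [[0, 0, 0.8], 0],
    [[0, 0, 0.8], 0],
    [[0, 0, 0.8], 0],
  ],
)

```text
time: 17.07
tool_pos: [0.3326, 0.2119, 0.0816]
ee_rot: [3.14, 0.005, -0.001]
wrist_force: [0.0, 0.3, 0.8]
width: 0.0331
```

Emit:
servo_tool(
  rows=[
    [[0, 0, 0.3], 0],
    [[0, 0, 0.6], 0],
    [[0, 0, 0.7], 0],
    [[0, 0, 0.7], 0],
    [[0, 0, 0.7], 0],
  ],
)

```text
time: 17.48
tool_pos: [0.3345, 0.2126, 0.0286]
ee_rot: [-3.141, -0.002, -0.001]
wrist_force: [-0.3, 0.1, 0.5]
width: 0.0329
```

```bash
python3 - <<'E'
from h import *
snap('scene','s19.png');crop('s19.png',170,110,120,100,6,'s19c.png')
o=robot.get_obs();print(o['tool_pos'],o['ee_rot'],o['time'])
E
```

```text
[0.33488938 0.2128103  0.02905588] [-3.14030737e+00 -3.01155866e-03 -1.03910196e-03] 17.5333
```

View pics/s19c.png

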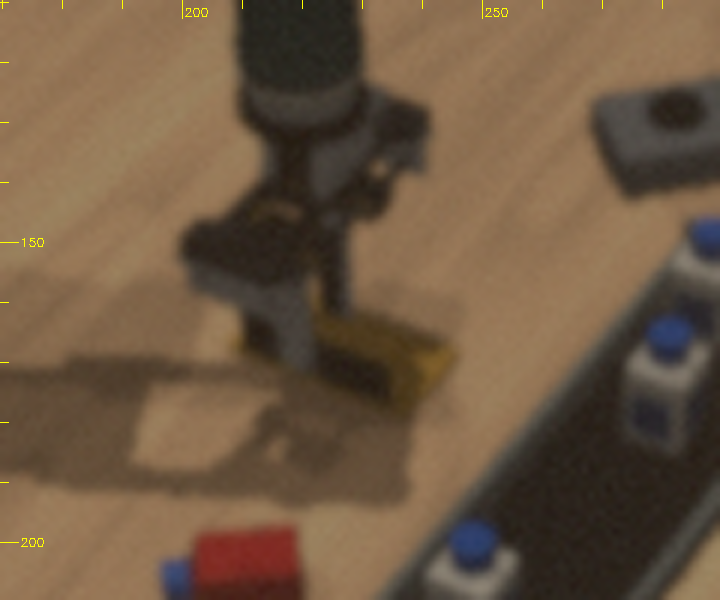

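Emit:
servo_tool(
  rows=[
    [[0, 0, 0.03], 0],
    [[0, 0, 0.03], 0],
    [[0, 0, 0.03], 0],
    [[0, 0, 0.03], 0],
    [[0, 0, 0.03], 0],
    [[0, 0, 0.03], 0],
    [[0, 0, 0.03], 0],
  ],
  grip=1,
)

```text
time: 18.12
tool_pos: [0.3338, 0.2126, 0.0254]
ee_rot: [-3.14, -0.001, -0.001]
wrist_force: [-0.9, 2.7, 4.2]
width: 0.0075
```

Emit:
servo_tool(
  rows=[
    [[0, 0, -0.3], 0],
    [[0, 0, -0.6], 0],
    [[0, 0, -0.9], 0],
    [[0, 0, -0.9], 0],
    [[0, 0, -0.9], 0],
  ],
)

```text
time: 18.53
tool_pos: [0.3336, 0.2119, 0.0967]
ee_rot: [3.142, -0.001, -0.001]
wrist_force: [-0.2, 0.4, -1.9]
width: 0.0076
```

Emit:
servo_tool(
  rows=[
    [[0, 0, -0.3], 0],
    [[0, 0, -0.6], 0],
    [[0, 0, -0.6], 0],
    [[0, 0, -0.6], 0],
  ],
)

```text
time: 18.87
tool_pos: [0.3331, 0.2118, 0.1433]
ee_rot: [3.141, 0.001, -0.001]
wrist_force: [0.1, -0.3, -2.5]
width: 0.008
```

```bash
python3 - <<'E'
from h import *
snap('scene','s20.png');crop('s20.png',170,80,120,100,6,'s20c.png')
o=robot.get_obs();print(o['tool_pos'],o['ee_rot'],o['wrist_force'],o['wrist_torque'],o['width'],o['time'])
E
```

```text
[0.33224508 0.21148406 0.14223498] [ 3.13989300e+00  3.16519809e-03 -1.15903916e-03] [ 0.89325434 -0.18694556 -2.9097041 ] [-0.0214618  -0.01988588 -0.03322988] 0.007738902381621674 18.9167
```

View pics/s20c.png

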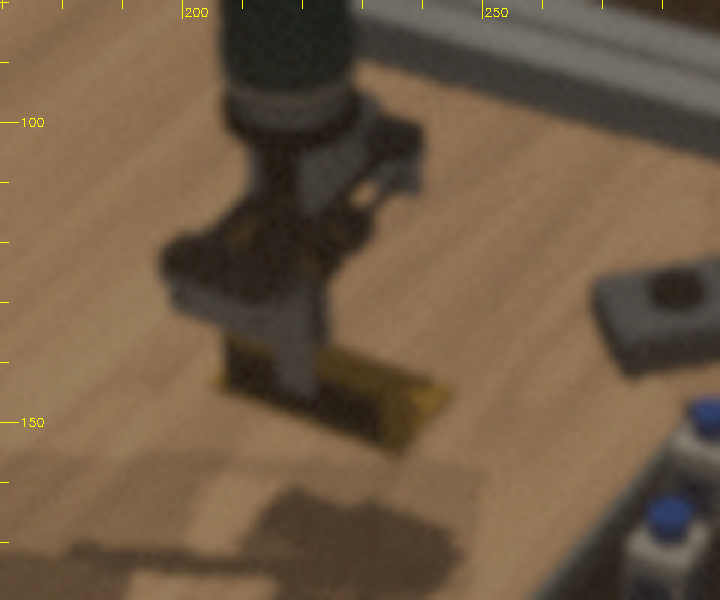

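Emit:
servo_tool(
  rows=[
    [[0, 0, 0], -0.08],
    [[0, 0, 0], -0.16],
    [[0, 0, 0], -0.24],
    [[0, 0, 0], -0.32],
    [[0, 0, 0], -0.4],
    [[0, 0, 0], -0.48],
    [[0, 0, 0], -0.56],
    [[0, 0, 0], -0.64],
    [[0, 0, 0], -0.71],
    [[0, 0, 0], -0.78],
    [[0, 0, 0], -0.85],
    [[0, 0, 0], -0.92],
  ],
)

```text
time: 19.92
tool_pos: [0.3317, 0.2113, 0.1413]
ee_rot: [-3.137, 0.003, 1.449]
wrist_force: [-0.4, -0.2, -2.6]
width: 0.0076
```

Emit:
servo_tool(
  rows=[
    [[0, 0, 0], -0.08],
    [[0, 0, 0], -0.16],
    [[0, 0, 0], -0.24],
    [[0, 0, 0], -0.32],
    [[0, 0, 0], -0.4],
    [[0, 0, 0], -0.48],
    [[0, 0, 0], -0.56],
    [[0, 0, 0], -0.64],
    [[0, 0, 0], -0.71],
    [[0, 0, 0], -0.78],
    [[0, 0, 0], -0.85],
    [[0, 0, 0], -0.92],
  ],
)

```text
time: 20.92
tool_pos: [0.3316, 0.2113, 0.1413]
ee_rot: [-3.138, -0.004, 2.895]
wrist_force: [0.2, -0.1, -1.9]
width: 0.0074
```

Emit:
servo_tool(
  rows=[
    [[0, 0, 0], -0.07],
    [[0, 0, 0], -0.133],
    [[0, 0, 0], -0.133],
    [[0, 0, 0], -0.133],
  ],
)

```text
time: 21.25
tool_pos: [0.332, 0.2115, 0.1423]
ee_rot: [-3.14, -0.004, 3.095]
wrist_force: [0.4, -0.1, -0.9]
width: 0.0078
```

```bash
python3 - <<'E'
from h import *
snap('scene','s21.png');crop('s21.png',170,80,120,100,6,'s21c.png')
snap('top','t21.png');crop('t21.png',150,170,150,100,5,'t21c.png')
o=robot.get_obs();print(o['tool_pos'],o['ee_rot'],o['wrist_force'],o['width'],o['time'])
E
```

```text
[0.33253006 0.21170949 0.14321618] [-3.14038049e+00 -2.25938415e-03  3.09607790e+00] [ 0.33869376 -0.54149334 -1.39250129] 0.007588403434367197 21.35
```

View pics/s21c.png

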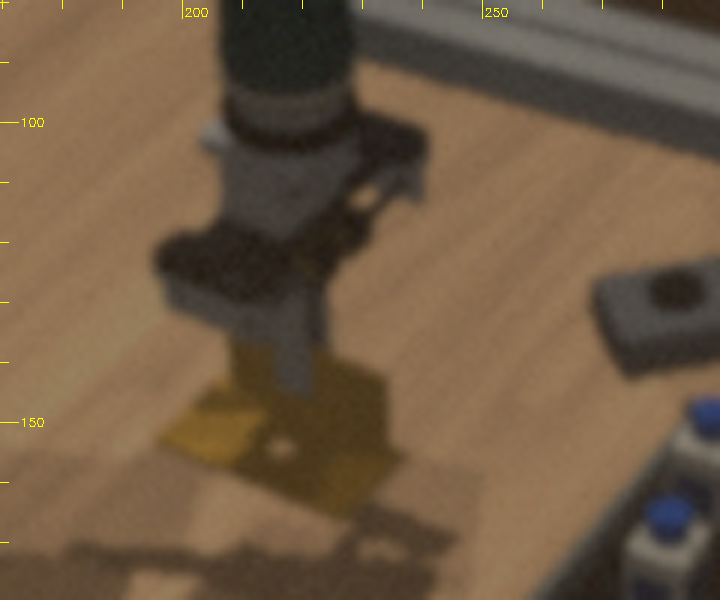

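View pics/t21c.png

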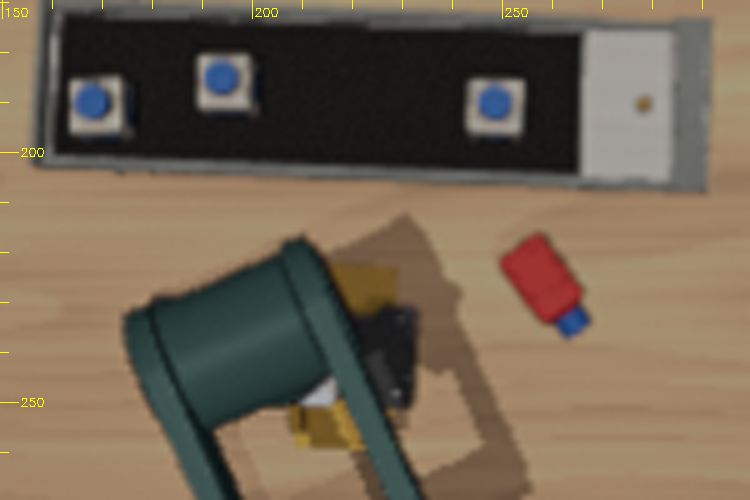

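```bash
python3 - <<'E'
from h import *
s=load('s21.png');t=load('t21.png');cs=cc(170,80,6);ct=cc(150,170,5)
p=np.array([.3325,.2117]);y=3.096
R=np.array([[np.cos(y),np.sin(y)],[np.sin(y),-np.cos(y)]])  # cols tool x, tool y in world
# plate frame: x = -toolx , y= world dir; 
yp=y-np.pi; Rp=np.array([[np.cos(yp),-np.sin(yp)],[np.sin(yp),np.cos(yp)]])
for n,q in (('hole',(282,447)),('L',(158,438)),('R',(405,458)),('bot',(345,520))):
    w=atz(s,cs(q),.1205)[0][:2]; print(n,w.round(4),'plate rel tool',(Rp.T@(w-p)).round(4))
for n,q in (('TR',(398,268)),('TL?',(338,262)),('BR',(362,450)),('BL',(290,447))):
    w=atz(t,ct(q),.1215)[0][:2]; print(n,w.round(4),(Rp.T@(w-p)).round(4))
# predicted
for s_,nm,c,off,k in((s,'s',(170,80),0,6),(t,'t',(150,170),0,5)):
    P=[(0,0,5),(-66,-34,5),(66,-34,5),(66,34,5),(-66,34,5)]
    W=[np.r_[p+Rp@((np.array(a[:2])-[0,30])/1000),.1165+a[2]/1000] for a in P]
    print(nm,((proj(s_,W)-c+.5)*k-.5).round(0).tolist())
E
```

```text
hole [0.3333 0.1812] plate rel tool [ 0.0022 -0.0304]
L [0.2656 0.1527] plate rel tool [-0.0641 -0.062 ]
R [0.4009 0.2077] plate rel tool [ 0.0685 -0.0008]
bot [0.398 0.145] plate rel tool [ 0.0685 -0.0637]
TR [0.3958 0.142 ] [ 0.0664 -0.0667]
TL? [0.4002 0.1851] [ 0.0688 -0.0234]
BR [0.2658 0.1678] [-0.0646 -0.0469]
BL [0.2679 0.2193] [-0.0648  0.0046]
s [[279.0, 444.0], [153.0, 437.0], [341.0, 517.0], [406.0, 451.0], [221.0, 374.0]]
t [[343.0, 358.0], [386.0, 453.0], [394.0, 268.0], [300.0, 264.0], [291.0, 449.0]]
```

Emit:
servo_tool(
  rows=[
    [[-0.42, -0.38, 0], 0],
    [[-0.846, -0.763, 0], 0],
    [[-0.846, -0.763, 0], 0],
    [[-0.846, -0.763, 0], 0],
  ],
)

```text
time: 21.68
tool_pos: [0.3993, 0.1465, 0.144]
ee_rot: [-3.141, -0.001, 3.093]
wrist_force: [-0.3, 0.7, -3.3]
width: 0.0074
```

Emit:
servo_tool(
  rows=[
    [[-0.42, -0.38, 0], 0],
    [[-0.846, -0.763, 0], 0],
    [[-0.846, -0.763, 0], 0],
    [[-0.846, -0.763, 0], 0],
  ],
)

```text
time: 22.02
tool_pos: [0.4637, 0.0835, 0.1441]
ee_rot: [3.141, -0.001, 3.095]
wrist_force: [-0.6, -0.6, -1.8]
width: 0.008
```

Emit:
servo_tool(
  rows=[
    [[-0.42, -0.38, 0], 0],
    [[-0.846, -0.763, 0], 0],
    [[-0.846, -0.763, 0], 0],
    [[-0.846, -0.763, 0], 0],
    [[-0.846, -0.763, 0], 0],
  ],
)

```text
time: 22.43
tool_pos: [0.5268, 0.0219, 0.1442]
ee_rot: [3.14, -0.002, 3.098]
wrist_force: [0.0, -0.1, -2.7]
width: 0.008
```

```bash
python3 - <<'E'
from h import *
snap('scene','s22.png');crop('s22.png',190,150,120,100,6,'s22c.png')
snap('top','t22.png');crop('t22.png',210,150,110,80,7,'t22c.png')
o=robot.get_obs();print(o['tool_pos'],o['ee_rot'],o['wrist_force'],o['width'],o['time'])
E
```

```text
[0.52671243 0.02214947 0.14458698] [ 3.14064088e+00 -1.16984969e-03  3.09979104e+00] [-1.29087899  0.20683971 -1.66222439] 0.00802956804842332 22.5333
```

View pics/s22c.png

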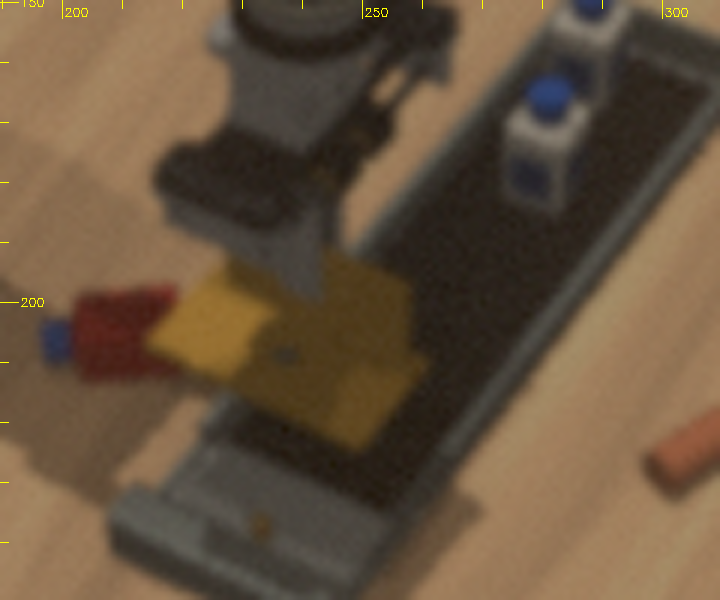

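View pics/t22c.png

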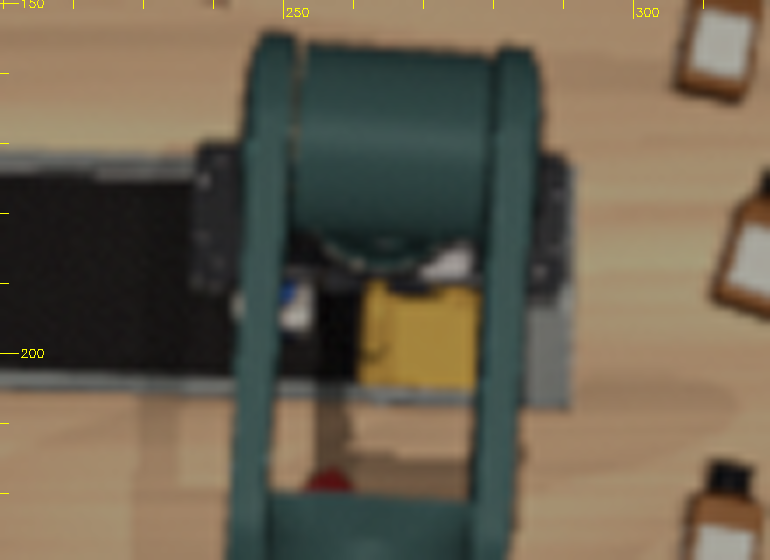

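```bash
python3 - <<'E'
from h import *
s=load('s22.png');c=cc(190,150,6)
t=load('top0.png');c1=cc(150,155,5)
print('hole',atz(s,c((287,354)),.1205+.001),'pin',atz(s,c((261,524)),.019), 'pin top',atz(t,c1((643,180)),.020))
print(proj(s,[[.5271,-.0404,.020],[.5265,-.040,.004]]),c((261,525)))
t=load('t22.png');c=cc(210,150,7)
print('leaf near edge top',atz(t,c([(360,385),(475,388)]),.1215))
# tray near wall outer edge and lip corner from top
print(atz(t,c([(0,388),(400,402)]),.022))
E
```

```text
hole [[ 0.52717436 -0.00736127  0.1215    ]] pin [[ 0.52833086 -0.04105264  0.019     ]] pin top [[ 0.52529119 -0.03996046  0.02      ]]
[[232.84897001 236.43685899]
 [232.88251855 239.3846814 ]] [[233.08333333 237.08333333]]
leaf near edge top [[ 0.46240495  0.02765015  0.1215    ]
 [ 0.46057948 -0.03148056  0.1215    ]]
[[0.47090553 0.22192121 0.022     ]
 [0.46242812 0.00446399 0.022     ]]
```

Emit:
servo_tool(
  rows=[
    [[0, 0, 0.3], 0],
    [[0, 0, 0.6], 0],
    [[0, 0, 0.92], 0],
    [[0, 0, 0.92], 0],
    [[0, 0, 0.92], 0],
    [[0, 0, 0.92], 0],
  ],
)

```text
time: 23.03
tool_pos: [0.5285, 0.021, 0.0727]
ee_rot: [3.142, 0.002, 3.099]
wrist_force: [0.1, -0.1, -2.3]
width: 0.0076
```

```bash
python3 - <<'E'
from h import *
snap('scene','s23.png');crop('s23.png',190,170,110,90,7,'s23c.png')
snap('top','t23.png');crop('t23.png',210,150,110,80,7,'t23c.png')
o=robot.get_obs();print(o['tool_pos'],o['ee_rot'],o['wrist_force'],o['width'],o['time'])
E
```

```text
[0.52948186 0.0205848  0.0735765 ] [-3.14146517  0.00434336  3.09869491] [ 0.52398252  0.96071008 -2.26443932] 0.00784334656708432 23.1333
```

View pics/s23c.png

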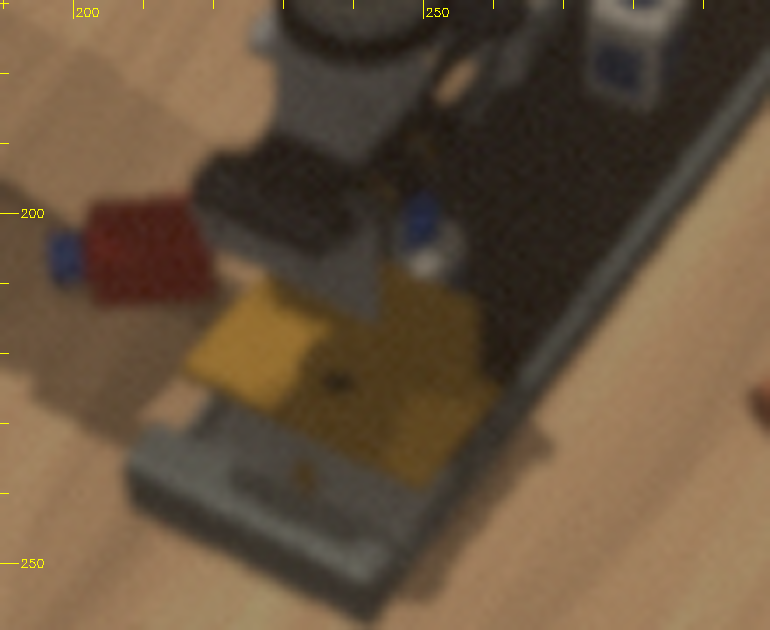

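View pics/t23c.png

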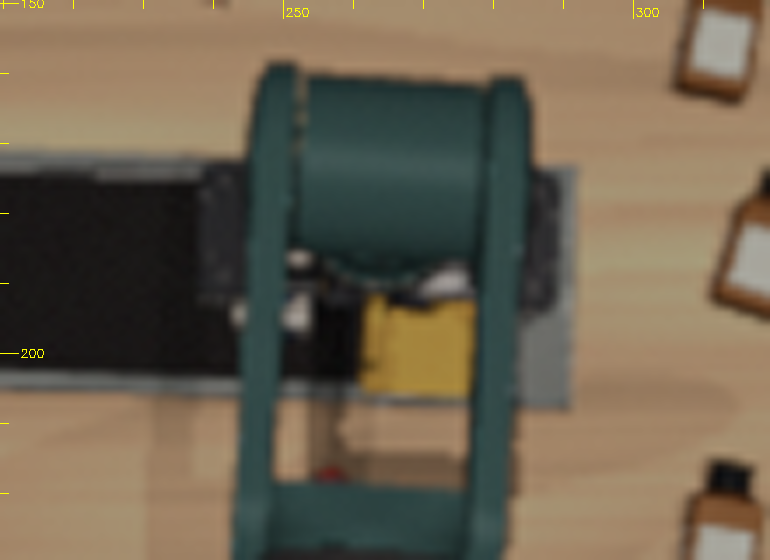

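Emit:
servo_tool(
  rows=[
    [[0, 0, 0], 0],
    [[0, 0, 0], 0],
    [[0, 0, 0], 0],
  ],
)

```text
time: 23.38
tool_pos: [0.5287, 0.0202, 0.072]
ee_rot: [-3.141, 0.002, 3.098]
wrist_force: [0.3, 0.1, -1.9]
width: 0.0081
```

```bash
python3 - <<'E'
from h import *
s=load('s23.png');c=cc(190,170,7)
h=atz(s,c((340,382)),.052);p=atz(s,c((305,472)),.018)
print('hole',h,'pin',p)
t=load('t23.png');c=cc(210,150,7)
print('leaf near edge',atz(t,c([(362,394),(470,398)]),.053))
print('tray outer near edge',atz(t,c([(0,390),(220,394)]),.022),'lip/end corner',atz(t,c([(572,410)]),.034))
o=robot.get_obs();print(o['tool_pos'],o['ee_rot'],o['wrist_force'],o['width'],o['time'])
E
```

```text
hole [[ 0.53016204 -0.01053622  0.052     ]] pin [[ 0.5282424  -0.04057672  0.018     ]]
leaf near edge [[ 0.4640399   0.02556418  0.053     ]
 [ 0.46162339 -0.03211659  0.053     ]]
tray outer near edge [[0.46981304 0.22191487 0.022     ]
 [0.46720884 0.10218498 0.022     ]] lip/end corner [[ 0.45655274 -0.08809459  0.034     ]]
[0.52865008 0.02017887 0.07200736] [-3.14148112e+00  1.64045404e-03  3.09793943e+00] [ 0.30579617  0.05878296 -1.89275732] 0.008065859896398218 23.3833
```

Emit:
servo_tool(
  rows=[
    [[0, 0, 0.1], 0],
    [[0, 0, 0.2], 0],
    [[0, 0, 0.28], 0],
    [[0, 0, 0.28], 0],
    [[0, 0, 0.28], 0],
    [[0, 0, 0.28], 0],
  ],
)

```text
time: 23.88
tool_pos: [0.5277, 0.0202, 0.0479]
ee_rot: [-3.142, -0.001, 3.098]
wrist_force: [-0.5, -0.4, -2.5]
width: 0.0082
```

```bash
python3 - <<'E'
from h import *
o=robot.get_obs();print(o['tool_pos'],o['ee_rot'],o['wrist_force'],o['width'],o['time'])
E
```

```text
[0.52767409 0.02024115 0.04788871] [-3.14155060e+00 -1.31281237e-03  3.09801409e+00] [-0.50796532 -0.3684898  -2.48759565] 0.008171316709576432 23.8833
```

Emit:
servo_tool(
  rows=[
    [[0, -0.07, 0], 0],
    [[0, -0.14, 0], 0],
    [[0, -0.21, 0], 0],
    [[0, -0.25, 0], 0],
    [[0, -0.25, 0], 0],
    [[0, -0.25, 0], 0],
  ],
)

```text
time: 24.38
tool_pos: [0.5273, -0.0001, 0.0487]
ee_rot: [3.141, 0.0, 3.097]
wrist_force: [-0.8, -0.6, -2.0]
width: 0.0081
```

```bash
python3 - <<'E'
from h import *
snap('scene','s24.png');crop('s24.png',190,170,110,90,7,'s24c.png')
snap('top','t24.png');crop('t24.png',210,150,110,80,7,'t24c.png')
o=robot.get_obs();print(o['tool_pos'],o['ee_rot'],o['wrist_force'],o['width'],o['time'])
E
```

```text
[5.27229364e-01 2.32642565e-04 4.86873705e-02] [3.14148166e+00 4.74133267e-05 3.09780863e+00] [-0.07506878 -0.42434312 -1.79859213] 0.007340297152743989 24.4833
```

View pics/s24c.png

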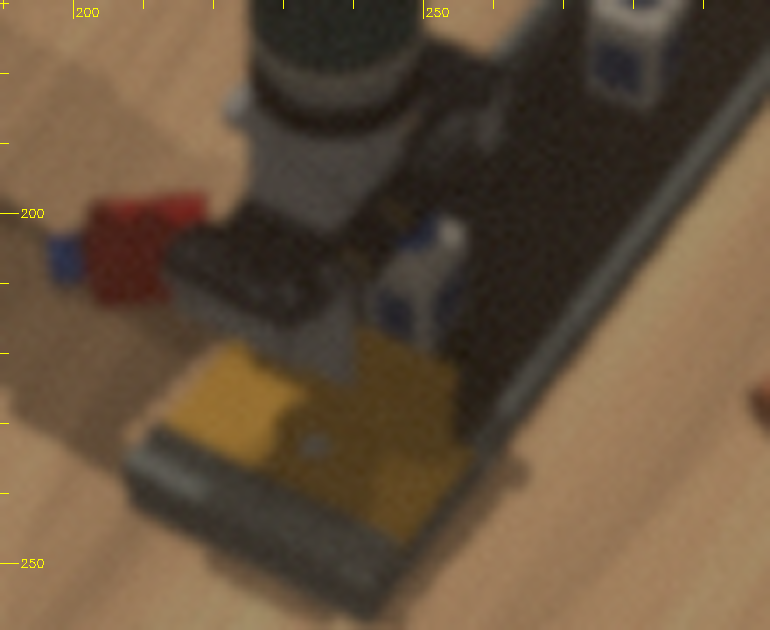

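View pics/t24c.png

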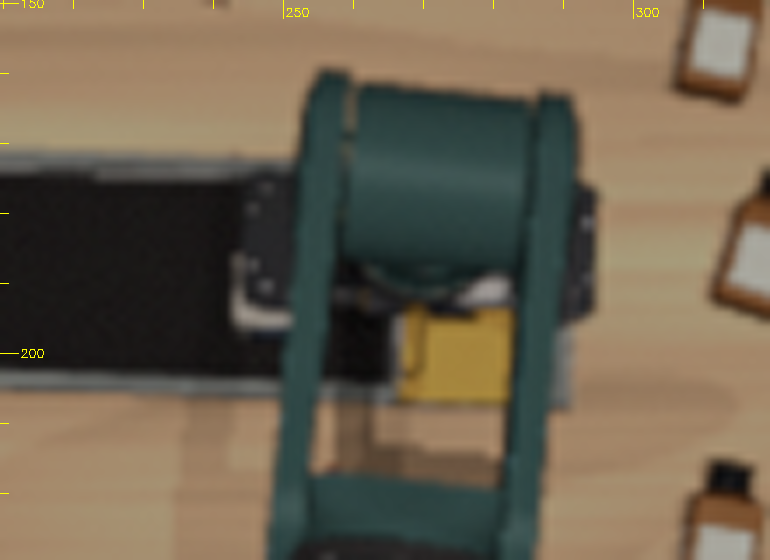

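```bash
python3 - <<'E'
from h import *
s=load('s24.png');c=cc(190,170,7)
print('hole',atz(s,c((313,445)),.026),'pin',atz(s,c((305,472)),.018))
t=load('t24.png');c=cc(210,150,7)
print('leaf near edge',atz(t,c([(402,401),(505,405)]),.028))
E
```

```text
hole [[ 0.5268471  -0.03055484  0.026     ]] pin [[ 0.5282424  -0.04057672  0.018     ]]
leaf near edge [[ 0.46243038  0.00353929  0.028     ]
 [ 0.4599834  -0.0522396   0.028     ]]
```

Emit:
servo_tool(
  rows=[
    [[-0.006, -0.05, 0], 0],
    [[-0.006, -0.1, 0], 0],
    [[-0.006, -0.125, 0], 0],
    [[-0.006, -0.125, 0], 0],
    [[-0.006, -0.125, 0.02], 0],
    [[-0.006, -0.125, 0.05], 0],
    [[-0.006, -0.125, 0.05], 0],
    [[-0.006, -0.125, 0.05], 0],
  ],
)

```text
time: 25.15
tool_pos: [0.527, -0.0096, 0.0443]
ee_rot: [3.142, -0.001, 3.098]
wrist_force: [-0.8, 0.2, -1.5]
width: 0.008
```

```bash
python3 - <<'E'
from h import *
snap('scene','s25.png');crop('s25.png',190,170,110,90,7,'s25c.png')
o=robot.get_obs();print(o['tool_pos'],o['ee_rot'],o['wrist_force'],o['width'],o['time'])
E
```

```text
[ 0.52712788 -0.00964113  0.04444512] [-3.14159106e+00 -4.16200222e-04  3.09823035e+00] [-0.06484539  0.46327946 -2.08796654] 0.007432121212721807 25.2
```

View pics/s25c.png

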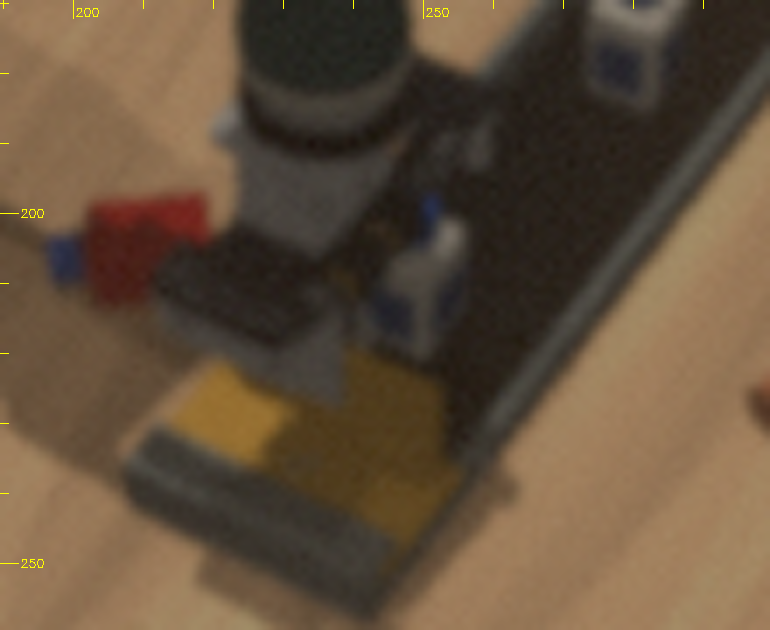

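Emit:
servo_tool(
  rows=[
    [[0, 0, 0.03], 0],
    [[0, 0, 0.06], 0],
    [[0, 0, 0.1], 0],
    [[0, 0, 0.1], 0],
    [[0, 0, 0.1], 0],
  ],
)

```text
time: 25.62
tool_pos: [0.5269, -0.0097, 0.0362]
ee_rot: [3.142, -0.001, 3.098]
wrist_force: [0.2, 0.0, -2.3]
width: 0.0076
```

```bash
python3 - <<'E'
from h import *
snap('scene','s26.png');crop('s26.png',190,170,110,90,7,'s26c.png')
o=robot.get_obs();print(o['tool_pos'],o['ee_rot'],o['wrist_force'],o['width'],o['time'])
E
```

```text
[ 0.52712658 -0.00974612  0.03642772] [-3.14151882e+00 -4.48485085e-04  3.09810131e+00] [-0.95793751 -1.03951923 -2.10351958] 0.00780610317895944 25.6667
```

View pics/s26c.png

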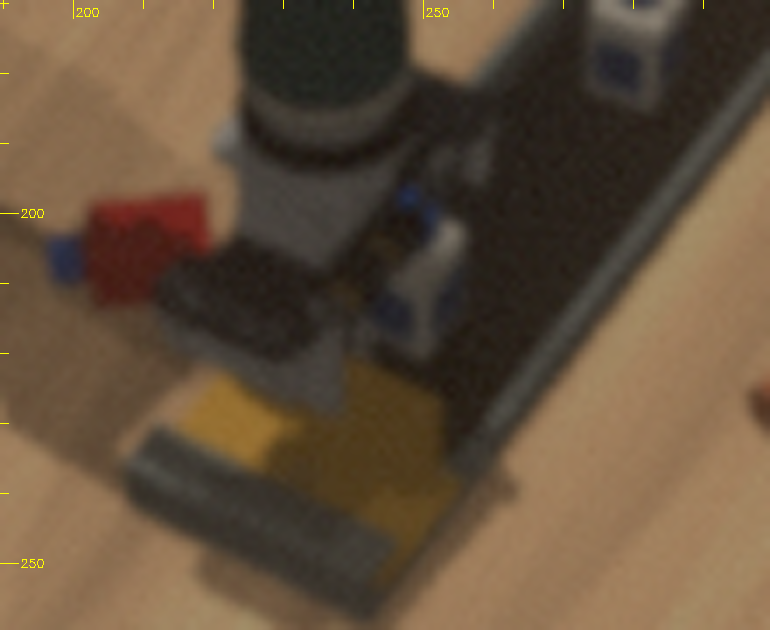

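Emit:
servo_tool(
  rows=[
    [[0, 0, 0], 0],
    [[0, 0, 0], 0],
    [[0, 0, 0], 0],
    [[0, 0, 0], 0],
    [[0, 0, 0], 0],
  ],
  grip=0.5,
)

```text
time: 26.08
tool_pos: [0.5276, -0.0098, 0.037]
ee_rot: [-3.141, 0.001, 3.098]
wrist_force: [-1.0, 0.2, 0.9]
width: 0.0235
```

Emit:
servo_tool(
  rows=[
    [[0, 0, -0.4], 0],
    [[0, 0, -0.8], 0],
    [[0, 0, -1], 0],
    [[0, 0, -1], 0],
  ],
)

```text
time: 26.42
tool_pos: [0.5305, -0.0102, 0.122]
ee_rot: [-3.141, 0.01, 3.098]
wrist_force: [0.3, -0.6, 0.1]
width: 0.0238
```

Emit:
servo_tool(
  rows=[
    [[0, 0, -0.5], 0],
    [[0, 0, -1], 0],
    [[0, 0, -1], 0],
    [[0, 0, -1], 0],
  ],
)

```text
time: 26.75
tool_pos: [0.5285, -0.0099, 0.1985]
ee_rot: [-3.141, 0.005, 3.098]
wrist_force: [-0.2, -0.1, -0.8]
width: 0.0237
```

Emit:
servo_tool(
  rows=[
    [[0.5, -0.9, 0], 0],
    [[0.5, -0.9, 0], 0],
    [[0.5, -0.9, 0], 0],
  ],
)

```text
time: 27.0
tool_pos: [0.4805, -0.0841, 0.1937]
ee_rot: [-3.139, -0.006, 3.092]
wrist_force: [0.3, 0.0, -0.2]
width: 0.0235
```

Emit:
servo_tool(
  rows=[
    [[0.5, -0.9, 0], 0],
    [[0.5, -0.9, 0], 0],
    [[0.5, -0.9, 0], 0],
  ],
)

```text
time: 27.25
tool_pos: [0.4374, -0.1543, 0.194]
ee_rot: [-3.14, -0.006, 3.091]
wrist_force: [0.2, -0.1, -0.5]
width: 0.0237
```

```bash
python3 - <<'E'
from h import *
snap('scene','s27.png');crop('s27.png',190,140,130,110,6,'s27c.png')
snap('top','t27.png');crop('t27.png',220,140,130,100,6,'t27c.png')
o=robot.get_obs();print(o['tool_pos'],o['ee_rot'],o['wrist_force'],o['width'],o['time'])
E
```

```text
[ 0.43985396 -0.15058796  0.19438975] [ 3.13969139e+00 -3.11881148e-03  3.09464769e+00] [ 0.50479215 -0.48779663 -0.26151788] 0.023342651362363704 27.35
```

View pics/s27c.png

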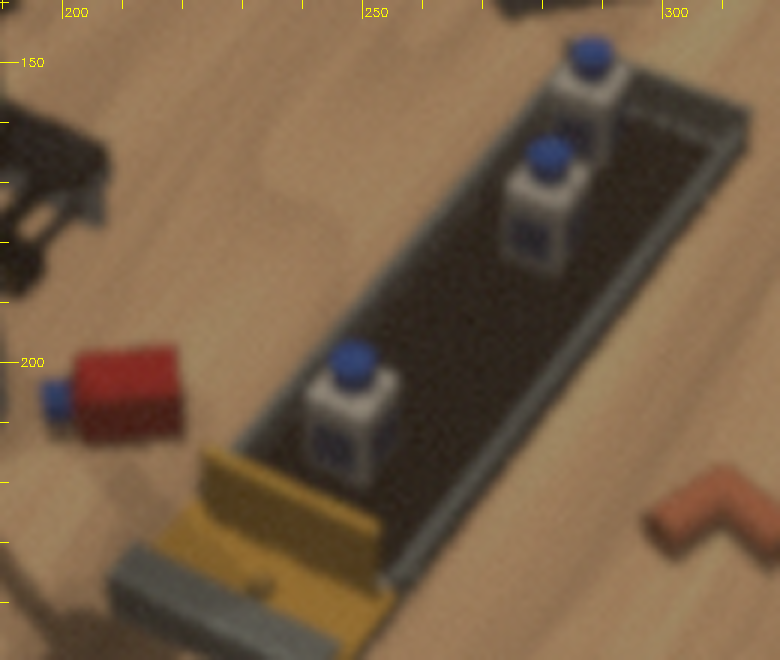

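View pics/t27c.png

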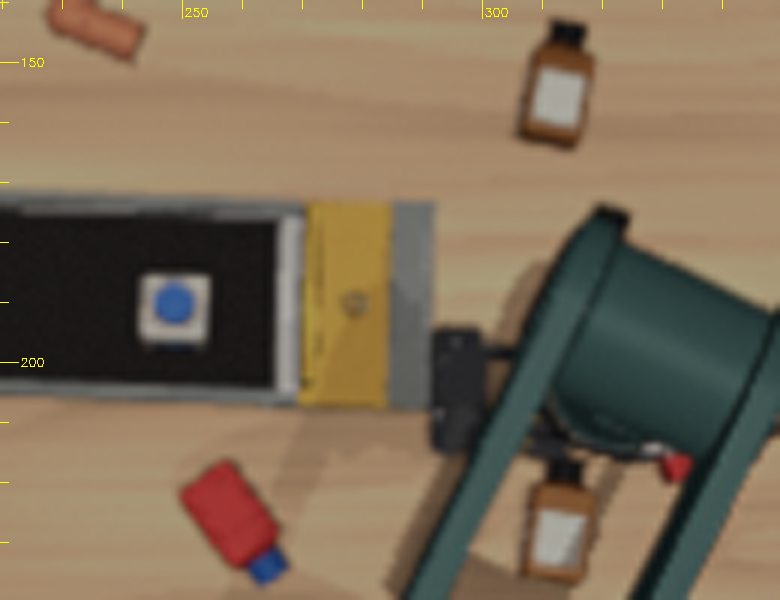

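Emit:
servo_tool(
  rows=[
    [[0.79, -0.255, 0], 0.064],
    [[0.79, -0.255, 0], 0.064],
    [[0.79, -0.255, 0], 0.064],
    [[0.79, -0.255, 0], 0.064],
    [[0.79, -0.255, 0], 0.064],
  ],
  grip=-0.28,
)

```text
time: 27.77
tool_pos: [0.3779, -0.1668, 0.1961]
ee_rot: [3.141, -0.0, 2.999]
wrist_force: [-0.5, 0.6, -0.0]
width: 0.0535
```

```bash
python3 - <<'E'
from h import *
snap('scene','s28.png');crop('s28.png',150,200,130,100,6,'s28c.png')
o=robot.get_obs();print(o['tool_pos'],o['ee_rot'],o['wrist_force'],o['width'],o['time'])
s=load('s28.png');c=cc(150,200,6)
E
```

```text
[ 0.3780221  -0.16688533  0.19617793] [ 3.14082022e+00 -1.73440294e-04  2.99940264e+00] [ 0.31365359  1.0942408  -0.36939864] 0.05728559142267935 27.8167
```

View pics/s28c.png

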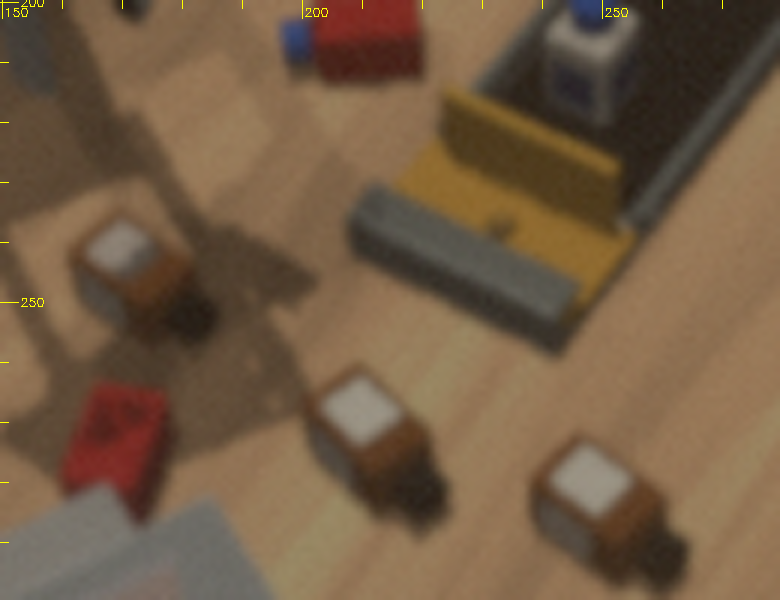

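Emit:
servo_tool(
  rows=[
    [[0, 0, 0.45], 0],
    [[0, 0, 0.95], 0],
    [[0, 0, 0.95], 0],
    [[0, 0, 0.95], 0],
  ],
)

```text
time: 28.15
tool_pos: [0.3756, -0.1659, 0.118]
ee_rot: [3.138, -0.007, 2.999]
wrist_force: [0.6, -0.4, -0.2]
width: 0.0604
```

Emit:
servo_tool(
  rows=[
    [[0, 0, 0.4], 0],
    [[0, 0, 0.8], 0],
    [[0, 0, 0.8], 0],
    [[0, 0, 0.8], 0],
  ],
)

```text
time: 28.48
tool_pos: [0.3784, -0.1682, 0.0586]
ee_rot: [-3.141, 0.001, 2.998]
wrist_force: [0.2, 0.1, 0.5]
width: 0.06
```

Emit:
servo_tool(
  rows=[
    [[0, 0, 0.3], 0],
    [[0, 0, 0.6], 0],
    [[0, 0, 0.6], 0],
    [[0, 0, 0.6], 0],
    [[0, 0, 0.6], 0],
  ],
)

```text
time: 28.9
tool_pos: [0.3794, -0.1691, 0.0119]
ee_rot: [-3.139, 0.005, 2.998]
wrist_force: [0.4, -0.4, -0.1]
width: 0.0599
```

```bash
python3 - <<'E'
from h import *
snap('scene','s29.png');crop('s29.png',130,190,100,90,7,'s29c.png')
o=robot.get_obs();print(o['tool_pos'],o['ee_rot'],o['wrist_force'],o['width'],o['time'])
E
```

```text
[ 0.37936508 -0.16913688  0.01179837] [-3.13932212  0.00506628  2.99770359] [-0.5282578  -0.08631797 -1.06617344] 0.06027446624306885 28.95
```

View pics/s29c.png

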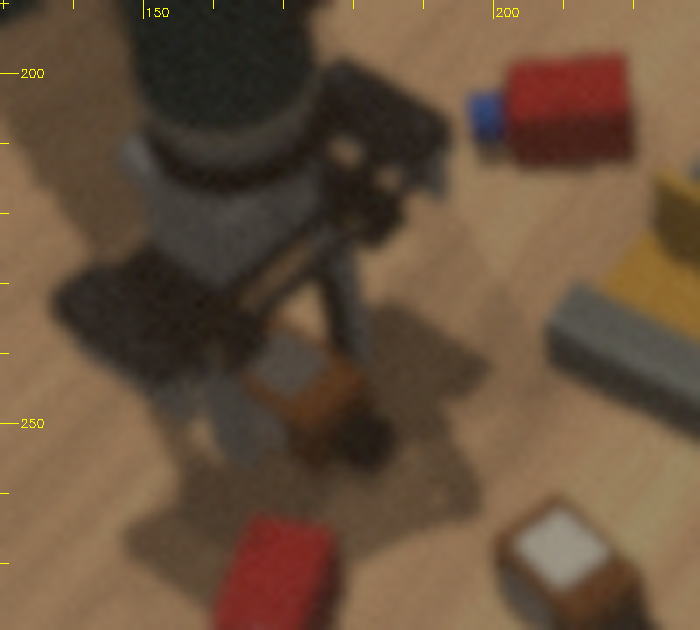

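Emit:
servo_tool(
  rows=[
    [[0, 0, 0.05], 0],
    [[0, 0, 0.05], 0],
    [[0, 0, 0.05], 0],
  ],
)

```text
time: 29.2
tool_pos: [0.3774, -0.168, 0.0053]
ee_rot: [-3.141, 0.001, 2.998]
wrist_force: [-0.4, 0.1, 0.5]
width: 0.0599
```

Emit:
servo_tool(
  rows=[
    [[0, 0, 0], 0],
    [[0, 0, 0], 0],
    [[0, 0, 0], 0],
    [[0, 0, 0], 0],
    [[0, 0, 0], 0],
    [[0, 0, 0], 0],
    [[0, 0, 0], 0],
  ],
  grip=1,
)

```text
time: 29.78
tool_pos: [0.377, -0.1676, 0.0047]
ee_rot: [3.141, -0.0, 2.998]
wrist_force: [-1.0, 1.4, 0.5]
width: 0.04
```

Emit:
servo_tool(
  rows=[
    [[0, 0, -0.4], 0],
    [[0, 0, -0.8], 0],
    [[0, 0, -1], 0],
    [[0, 0, -1], 0],
  ],
)

```text
time: 30.12
tool_pos: [0.3796, -0.1696, 0.0887]
ee_rot: [-3.138, 0.008, 2.998]
wrist_force: [0.7, -0.2, -0.8]
width: 0.0398
```

Emit:
servo_tool(
  rows=[
    [[0, 0, -0.4], 0.06],
    [[0, 0, -0.8], 0.13],
    [[0, 0, -1], 0.2],
    [[0, 0, -1], 0.22],
    [[0, 0, -1], 0.22],
  ],
)

```text
time: 30.53
tool_pos: [0.3771, -0.168, 0.1643]
ee_rot: [-3.141, 0.0, 2.651]
wrist_force: [-0.0, 0.2, -1.5]
width: 0.0398
```

```bash
python3 - <<'E'
from h import *
o=robot.get_obs();print(o['tool_pos'],o['ee_rot'],o['wrist_force'],o['width'],o['time'])
E
```

```text
[ 0.37714966 -0.16796833  0.16425991] [-3.14124449e+00  3.46376941e-04  2.65142860e+00] [-0.01252607  0.21798104 -1.46419428] 0.039765743383587945 30.5333
```

Emit:
servo_tool(
  rows=[
    [[-0.44, -0.29, -0.1], 0],
    [[-0.88, -0.572, -0.2], 0],
    [[-0.88, -0.572, -0.2], 0],
    [[-0.88, -0.572, -0.2], 0],
  ],
)

```text
time: 30.87
tool_pos: [0.4173, -0.2421, 0.1777]
ee_rot: [3.141, -0.005, 2.651]
wrist_force: [-0.5, 1.6, -1.5]
width: 0.0401
```

Emit:
servo_tool(
  rows=[
    [[-0.44, -0.29, 0], 0],
    [[-0.88, -0.572, 0], 0],
    [[-0.88, -0.572, 0], 0],
    [[-0.88, -0.572, 0], 0],
  ],
)

```text
time: 31.2
tool_pos: [0.4575, -0.3144, 0.1771]
ee_rot: [3.14, -0.007, 2.652]
wrist_force: [0.5, 0.3, -0.6]
width: 0.0398
```

Emit:
servo_tool(
  rows=[
    [[-0.44, -0.29, 0], 0],
    [[-0.85, -0.572, 0], 0],
    [[-0.85, -0.572, 0], 0],
    [[-0.85, -0.572, 0], 0],
    [[-0.85, -0.572, 0], 0],
  ],
)

```text
time: 31.62
tool_pos: [0.4962, -0.3853, 0.1808]
ee_rot: [3.141, -0.001, 2.653]
wrist_force: [0.6, -0.0, -1.8]
width: 0.0397
```

```bash
python3 - <<'E'
from h import *
snap('scene','s30.png');crop('s30.png',90,230,130,100,6,'s30c.png')
snap('top','t30.png');crop('t30.png',300,130,130,110,6,'t30c.png')
o=robot.get_obs();print(o['tool_pos'],o['ee_rot'],o['wrist_force'],o['width'],o['time'])
E
```

```text
[ 0.49648363 -0.38535601  0.18225839] [-3.14151631e+00  1.66588748e-03  2.65335781e+00] [ 0.07005683  0.02801537 -1.37126518] 0.03987967142559936 31.7167
```

View pics/s30c.png

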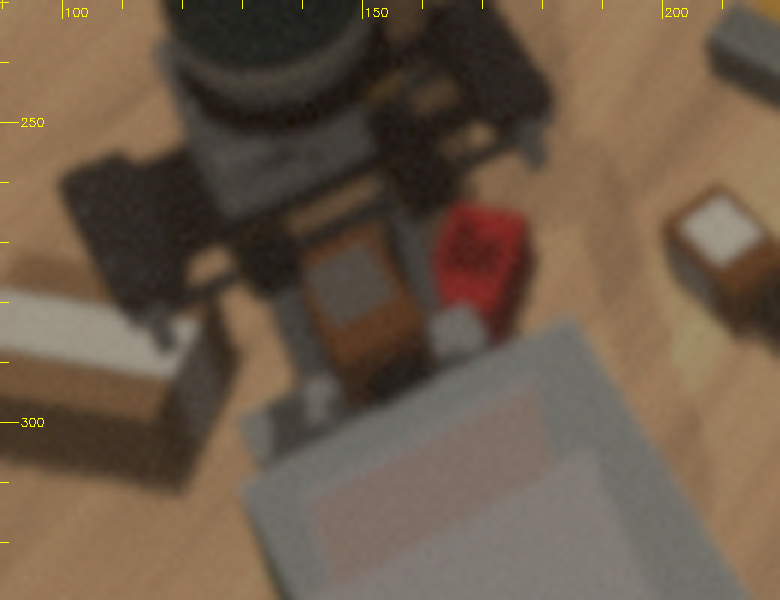

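View pics/t30c.png

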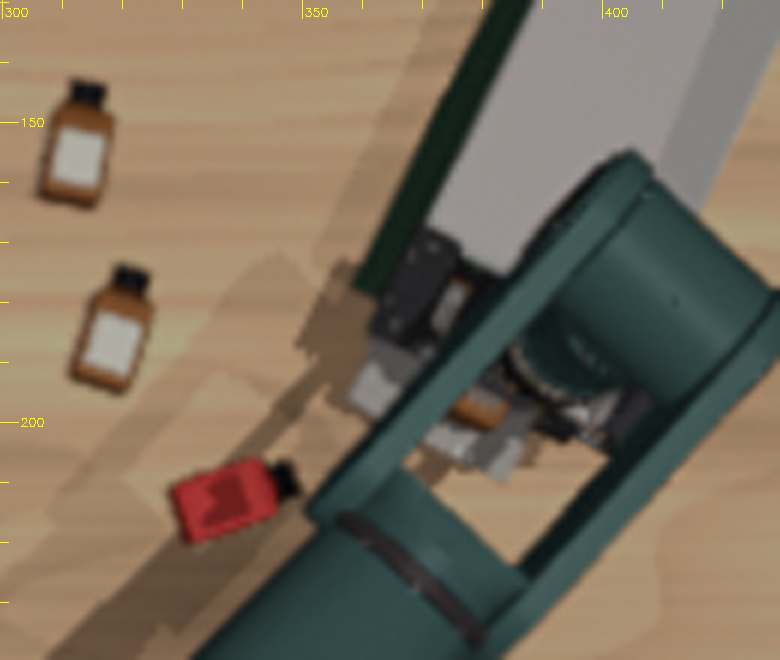

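Emit:
servo_tool(
  rows=[
    [[-0.05, 0.02, 0.25], 0],
    [[-0.05, 0.02, 0.5], 0],
    [[-0.05, 0.02, 0.62], 0],
    [[-0.05, 0.02, 0.62], 0],
    [[-0.05, 0.02, 0.62], 0],
    [[-0.05, 0.02, 0.66], 0],
    [[-0.05, 0.02, 0.66], 0],
  ],
)

```text
time: 32.3
tool_pos: [0.5014, -0.3879, 0.1292]
ee_rot: [-3.141, 0.002, 2.652]
wrist_force: [-0.5, -0.8, -1.1]
width: 0.0398
```

```bash
python3 - <<'E'
from h import *
o=robot.get_obs();print(o['tool_pos'],o['ee_rot'],o['wrist_force'],o['width'],o['time'])
E
```

```text
[ 0.50144593 -0.3878536   0.12921627] [-3.14093534e+00  2.28063174e-03  2.65206464e+00] [-0.50935569 -0.7787691  -1.09159527] 0.03982956779411014 32.3
```

Emit:
servo_tool(
  rows=[
    [[0, 0, 0.03], 0],
    [[0, 0, 0.03], 0],
    [[0, 0, 0.03], 0],
  ],
)

```text
time: 32.55
tool_pos: [0.5011, -0.3877, 0.1257]
ee_rot: [-3.141, 0.0, 2.652]
wrist_force: [0.0, -0.1, -0.8]
width: 0.0401
```

Emit:
servo_tool(
  rows=[
    [[0, 0, 0], 0],
    [[0, 0, 0], 0],
    [[0, 0, 0], 0],
    [[0, 0, 0], 0],
  ],
  grip=-0.1,
)

```text
time: 32.88
tool_pos: [0.5012, -0.3878, 0.1259]
ee_rot: [-3.141, 0.001, 2.652]
wrist_force: [-0.5, 1.0, -0.4]
width: 0.0518
```

Emit:
servo_tool(
  rows=[
    [[0, 0, -0.3], 0],
    [[0, 0, -0.65], 0],
    [[0, 0, -0.65], 0],
    [[0, 0, -0.65], 0],
  ],
)

```text
time: 33.22
tool_pos: [0.5021, -0.3885, 0.1803]
ee_rot: [-3.14, 0.005, 2.652]
wrist_force: [-0.1, -0.3, -0.8]
width: 0.052
```

```bash
python3 - <<'E'
from h import *
snap('scene','s31.png');crop('s31.png',90,230,130,100,6,'s31c.png')
o=robot.get_obs();print(o['tool_pos'],o['ee_rot'],o['wrist_force'],o['width'],o['time'])
E
```

```text
[ 0.50135686 -0.38784882  0.17821115] [-3.14106079e+00  1.81192394e-03  2.65200461e+00] [-0.60983189 -0.10107247  0.41010116] 0.0522931842178831 33.2667
```

View pics/s31c.png

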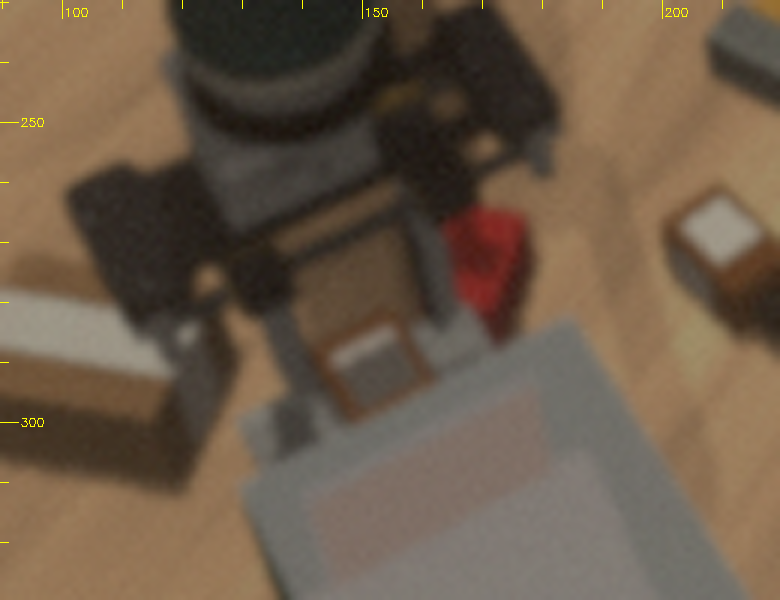

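Emit:
servo_tool(
  rows=[
    [[0.4, 0, 0], 0],
    [[0.8, 0, 0], 0],
    [[0.8, 0, 0], 0],
    [[0.8, 0, 0], 0],
    [[0.8, 0, 0], 0],
  ],
  grip=1,
)

```text
time: 33.68
tool_pos: [0.4446, -0.3575, 0.1767]
ee_rot: [3.141, -0.0, 2.652]
wrist_force: [1.1, 0.1, -0.6]
width: 0.0216
```

Emit:
servo_tool(
  rows=[
    [[0, 0, 0.3], 0],
    [[0, 0, 0.54], 0],
    [[0, 0, 0.54], 0],
    [[0, 0, 0.54], 0],
    [[0, 0, 0.54], 0],
  ],
)

```text
time: 34.1
tool_pos: [0.4455, -0.3582, 0.1352]
ee_rot: [-3.141, 0.001, 2.652]
wrist_force: [0.1, 0.1, 0.2]
width: 0.0005
```

Emit:
servo_tool(
  rows=[
    [[-0.1, 0, 0], 0],
    [[-0.2, 0, 0], 0],
    [[-0.3, 0, 0], 0],
    [[-0.4, 0, 0], 0],
    [[-0.5, 0, 0], 0],
    [[-0.6, 0, 0], 0],
    [[-0.7, 0, 0], 0],
    [[-0.7, 0, 0], 0],
  ],
)

```text
time: 34.77
tool_pos: [0.4955, -0.3846, 0.1339]
ee_rot: [3.142, 0.001, 2.652]
wrist_force: [0.0, -0.7, -0.6]
width: 0.0005
```

```bash
python3 - <<'E'
from h import *
snap('scene','s32.png');crop('s32.png',90,230,130,100,6,'s32c.png')
o=robot.get_obs();p=o['tool_pos'];print(p,o['ee_rot'],o['wrist_force'],o['width'],o['time'],'binx',(p[0]-.549)*.882-(p[1]+.4158)*.471)
E
```

```text
[ 0.49495054 -0.38423859  0.13379309] [3.14148069e+00 5.38070443e-04 2.65229523e+00] [-0.34865948  0.2742654  -0.80067799] 0.0005236909386378221 34.8167 binx -0.06253704866854924
```

View pics/s32c.png

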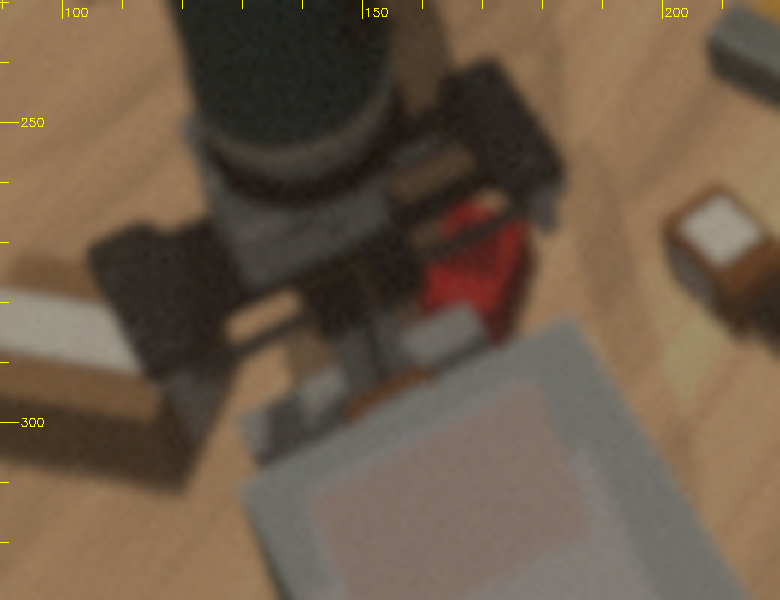

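Emit:
servo_tool(
  rows=[
    [[-0.1, 0, 0], 0],
    [[-0.2, 0, 0], 0],
    [[-0.3, 0, 0], 0],
    [[-0.4, 0, 0], 0],
    [[-0.48, 0, 0], 0],
    [[-0.55, 0, 0], 0],
    [[-0.55, 0, 0], 0],
    [[-0.55, 0, 0], 0],
  ],
)

```text
time: 35.48
tool_pos: [0.5332, -0.4046, 0.134]
ee_rot: [3.142, -0.0, 2.652]
wrist_force: [0.1, 0.3, -0.6]
width: 0.0006
```

```bash
python3 - <<'E'
from h import *
snap('scene','s33.png');crop('s33.png',90,230,130,100,6,'s33c.png')
snap('top','t33.png');crop('t33.png',340,90,110,120,5,'t33c.png')
o=robot.get_obs();p=o['tool_pos'];print(p,o['ee_rot'],o['wrist_force'],o['width'],o['time'],'binx',(p[0]-.549)*.882-(p[1]+.4158)*.471)
E
```

```text
[ 0.53277065 -0.40446611  0.13421259] [-3.14155013e+00 -9.28638396e-05  2.65198196e+00] [ 0.17557481 -0.73893202  0.70276681] 9.206355769120249e-05 35.5833 binx -0.019652552749359543
```

View pics/s33c.png

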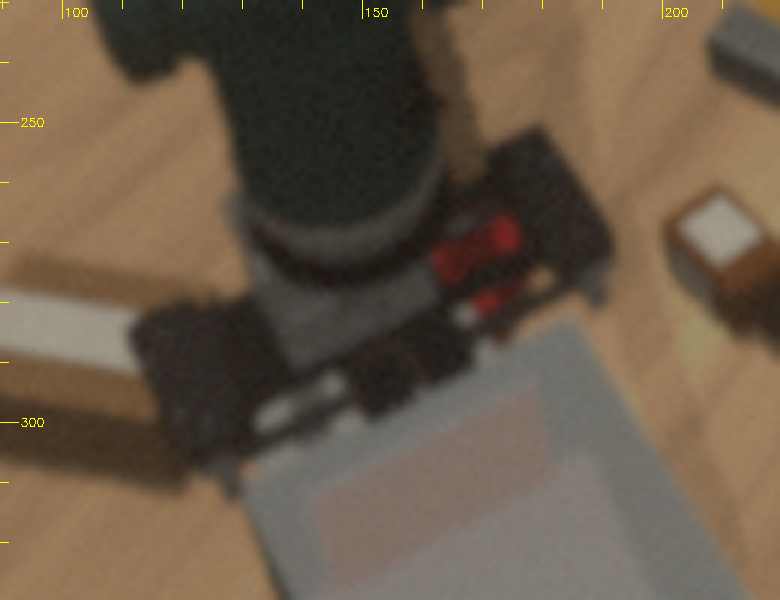

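View pics/t33c.png

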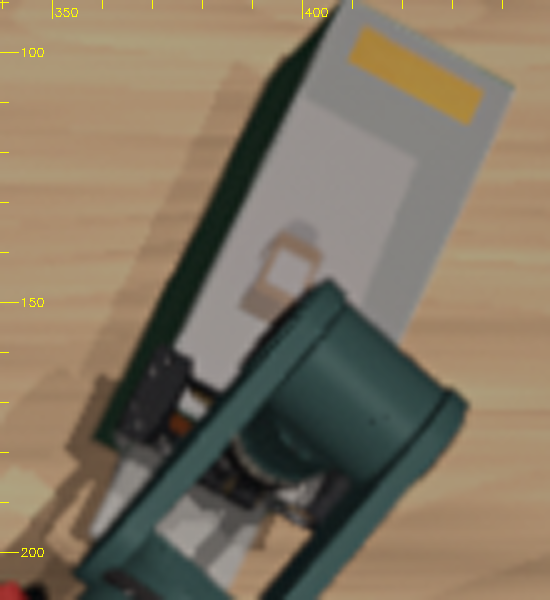

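Emit:
servo_tool(
  rows=[
    [[0.35, 0, 0], 0],
    [[0.75, 0, -0.1], 0],
    [[0.75, 0, -0.5], 0],
    [[0.75, 0, -0.85], 0],
    [[0.75, 0, -0.85], 0],
  ],
  grip=-0.28,
)

```text
time: 36.0
tool_pos: [0.4807, -0.3773, 0.2088]
ee_rot: [-3.139, 0.01, 2.652]
wrist_force: [0.0, -0.2, 1.6]
width: 0.0306
```

Emit:
servo_tool(
  rows=[
    [[0.15, 0.8, 0], 0],
    [[0.15, 0.8, 0], 0],
    [[0.15, 0.8, 0], 0],
  ],
)

```text
time: 36.25
tool_pos: [0.5008, -0.3106, 0.2033]
ee_rot: [3.14, 0.002, 2.656]
wrist_force: [-0.7, -0.6, 0.2]
width: 0.0503
```

Emit:
servo_tool(
  rows=[
    [[0.15, 0.8, 0], 0],
    [[0.15, 0.8, 0], 0],
    [[0.15, 0.8, 0], 0],
  ],
)

```text
time: 36.5
tool_pos: [0.52, -0.2489, 0.2027]
ee_rot: [3.14, 0.001, 2.656]
wrist_force: [-0.2, 0.3, 0.4]
width: 0.0602
```

Emit:
servo_tool(
  rows=[
    [[0.15, 0.79, 0], -0.1],
    [[0.15, 0.79, 0], -0.1],
    [[0.15, 0.79, 0], -0.1],
    [[0.15, 0.79, 0], -0.1],
    [[0.15, 0.79, 0], -0.1],
  ],
)

```text
time: 36.92
tool_pos: [0.5378, -0.1921, 0.2022]
ee_rot: [-3.14, 0.0, 2.808]
wrist_force: [-0.4, -0.7, 0.5]
width: 0.0603
```

```bash
python3 - <<'E'
from h import *
snap('scene','s34.png');crop('s34.png',130,190,130,110,6,'s34c.png')
snap('top','t34.png');crop('t34.png',290,90,150,120,5,'t34c.png')
o=robot.get_obs();p=o['tool_pos'];print(p,o['ee_rot'],o['wrist_force'],o['width'],o['time'])
E
```

```text
[ 0.53766974 -0.19223431  0.20219095] [-3.14075082e+00  1.20639448e-04  2.80688712e+00] [-0.37994363  1.07266528 -0.29269966] 0.05996964232378557 37.0167
```

View pics/s34c.png

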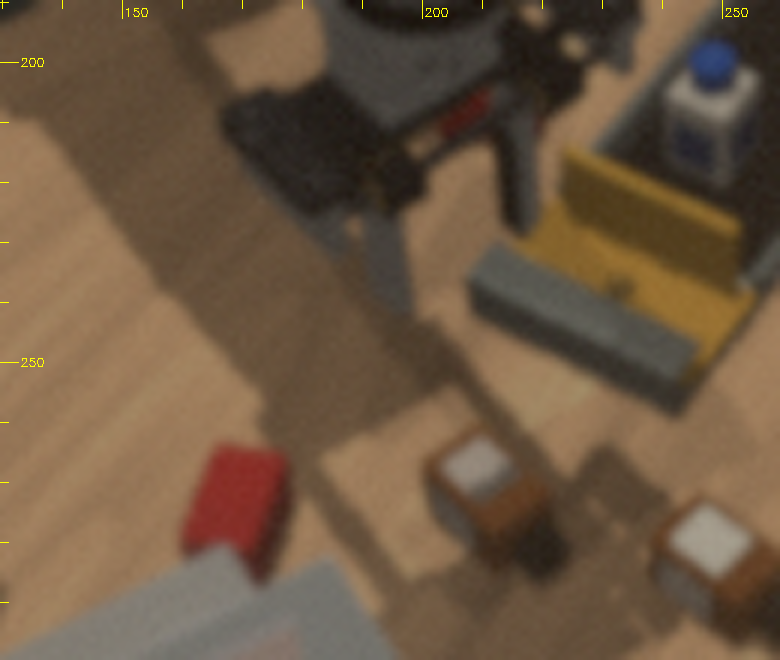

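View pics/t34c.png

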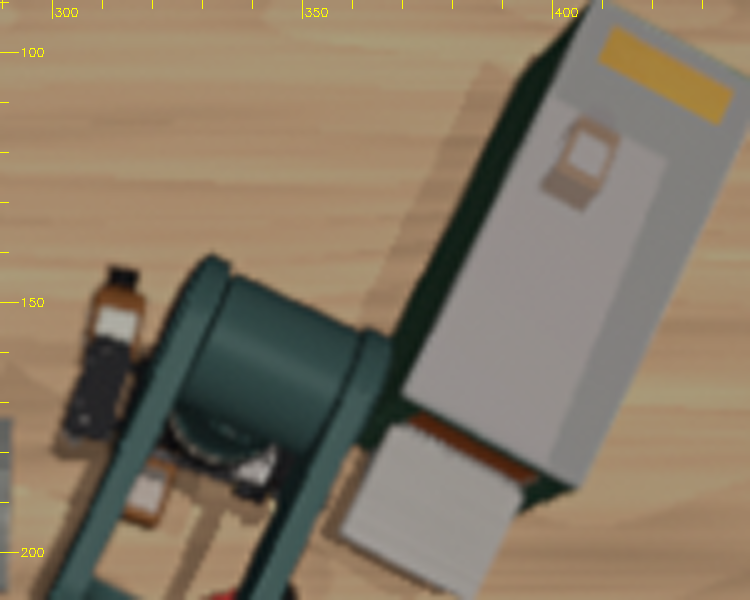

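Emit:
servo_tool(
  rows=[
    [[0, 0, 0.45], 0],
    [[0, 0, 0.95], 0],
    [[0, 0, 0.95], 0],
    [[0, 0, 0.95], 0],
  ],
)

```text
time: 37.35
tool_pos: [0.5355, -0.1907, 0.1232]
ee_rot: [3.141, -0.008, 2.807]
wrist_force: [0.4, -0.0, 0.6]
width: 0.0601
```

Emit:
servo_tool(
  rows=[
    [[0, 0, 0.4], 0],
    [[0, 0, 0.8], 0],
    [[0, 0, 0.8], 0],
    [[0, 0, 0.8], 0],
  ],
)

```text
time: 37.68
tool_pos: [0.5386, -0.1914, 0.0638]
ee_rot: [-3.141, 0.001, 2.808]
wrist_force: [-0.4, -0.1, 0.1]
width: 0.0603
```

Emit:
servo_tool(
  rows=[
    [[0, 0, 0.3], 0],
    [[0, 0, 0.55], 0],
    [[0, 0, 0.65], 0],
    [[0, 0, 0.65], 0],
    [[0, 0, 0.65], 0],
    [[0, 0, 0.65], 0],
  ],
)

```text
time: 38.18
tool_pos: [0.5399, -0.1915, 0.0131]
ee_rot: [-3.141, 0.005, 2.809]
wrist_force: [0.7, -0.1, -0.1]
width: 0.0601
```

```bash
python3 - <<'E'
from h import *
snap('scene','s35.png');crop('s35.png',150,200,120,100,6,'s35c.png')
o=robot.get_obs();p=o['tool_pos'];print(p,o['ee_rot'],o['wrist_force'],o['width'],o['time'])
E
```

```text
[ 0.53971375 -0.19146272  0.01285854] [-3.14104378  0.00434887  2.80903688] [-0.36882587 -0.63061169  0.10238828] 0.0601230121394439 38.2333
```

View pics/s35c.png

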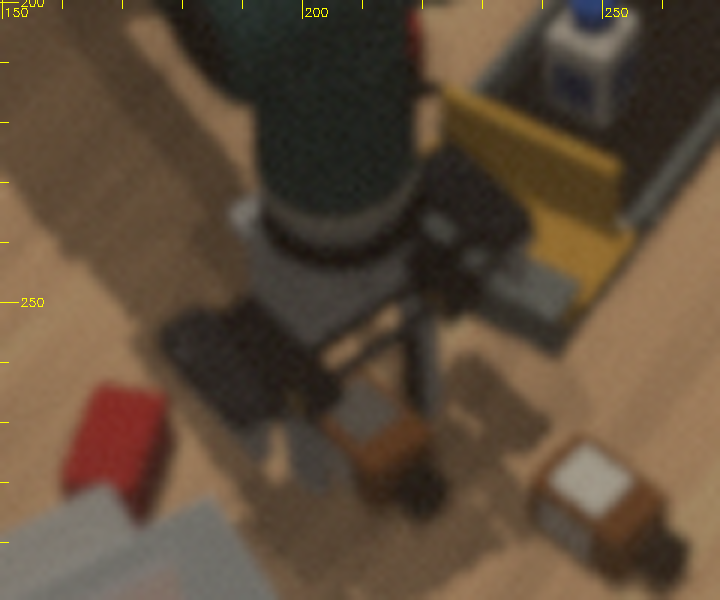

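Emit:
servo_tool(
  rows=[
    [[0, 0, 0.07], 0],
    [[0, 0, 0.07], 0],
    [[0, 0, 0.07], 0],
  ],
)

```text
time: 38.48
tool_pos: [0.5379, -0.1906, 0.0046]
ee_rot: [-3.142, -0.0, 2.809]
wrist_force: [0.7, -0.0, 0.1]
width: 0.0605
```

Emit:
servo_tool(
  rows=[
    [[0, 0, 0], 0],
    [[0, 0, 0], 0],
    [[0, 0, 0], 0],
    [[0, 0, 0], 0],
    [[0, 0, 0], 0],
    [[0, 0, 0], 0],
    [[0, 0, 0], 0],
  ],
  grip=1,
)

```text
time: 39.07
tool_pos: [0.538, -0.1907, 0.0047]
ee_rot: [-3.142, 0.0, 2.809]
wrist_force: [-0.1, 0.3, 0.3]
width: 0.0398
```

Emit:
servo_tool(
  rows=[
    [[0, 0, -0.4], 0],
    [[0, 0, -0.8], 0],
    [[0, 0, -1], 0],
    [[0, 0, -1], 0],
  ],
)

```text
time: 39.4
tool_pos: [0.5408, -0.192, 0.0897]
ee_rot: [-3.14, 0.009, 2.809]
wrist_force: [0.0, -0.8, -0.0]
width: 0.0397
```

Emit:
servo_tool(
  rows=[
    [[0, 0, -0.4], 0.05],
    [[0, 0, -0.8], 0.1],
    [[0, 0, -1], 0.1],
    [[0, 0, -1], 0.1],
    [[0, 0, -1], 0.1],
  ],
)

```text
time: 39.82
tool_pos: [0.5379, -0.1906, 0.1637]
ee_rot: [-3.141, -0.0, 2.652]
wrist_force: [0.9, 0.3, -1.9]
width: 0.0398
```

```bash
python3 - <<'E'
from h import *
o=robot.get_obs();p=o['tool_pos'];print(p,o['ee_rot'],o['wrist_force'],o['width'],o['time'])
E
```

```text
[ 0.53789138 -0.19058137  0.16366312] [-3.14148344e+00 -4.69186637e-04  2.65222986e+00] [ 0.89256227  0.3392966  -1.89825651] 0.0398304070700674 39.8167
```

Emit:
servo_tool(
  rows=[
    [[-0.13, -0.4, -0.1], 0],
    [[-0.25, -0.8, -0.2], 0],
    [[-0.25, -0.8, -0.2], 0],
    [[-0.25, -0.8, -0.2], 0],
  ],
)

```text
time: 40.15
tool_pos: [0.5241, -0.2573, 0.1773]
ee_rot: [3.141, -0.005, 2.649]
wrist_force: [-0.5, 0.7, -1.5]
width: 0.0403
```

Emit:
servo_tool(
  rows=[
    [[-0.13, -0.4, 0], 0],
    [[-0.25, -0.8, 0], 0],
    [[-0.25, -0.8, 0], 0],
    [[-0.25, -0.8, 0], 0],
  ],
)

```text
time: 40.48
tool_pos: [0.5121, -0.322, 0.1775]
ee_rot: [3.14, -0.005, 2.65]
wrist_force: [-0.5, -0.2, -1.4]
width: 0.04
```

Emit:
servo_tool(
  rows=[
    [[-0.13, -0.4, 0], 0],
    [[-0.25, -0.8, 0], 0],
    [[-0.25, -0.8, 0], 0],
    [[-0.25, -0.8, 0], 0],
    [[-0.25, -0.8, 0], 0],
  ],
)

```text
time: 40.9
tool_pos: [0.4996, -0.3863, 0.1787]
ee_rot: [3.141, -0.006, 2.653]
wrist_force: [-4.5, 1.0, -2.2]
width: 0.0398
```

```bash
python3 - <<'E'
from h import *
snap('scene','s36.png');crop('s36.png',90,230,130,100,6,'s36c.png')
o=robot.get_obs();p=o['tool_pos'];print(p,o['ee_rot'],o['wrist_force'],o['width'],o['time'],'bin',(p[0]-.549)*.882-(p[1]+.4158)*.471,(p[0]-.549)*.471+(p[1]+.4158)*.882)
E
```

```text
[ 0.49972823 -0.38605854  0.17905477] [ 3.14085638 -0.00516899  2.65308166] [-4.98759736  1.03369494 -2.84783346] 0.03963694760905594 40.95 bin -0.05746592856146663 0.0030249669125693643
```

View pics/s36c.png

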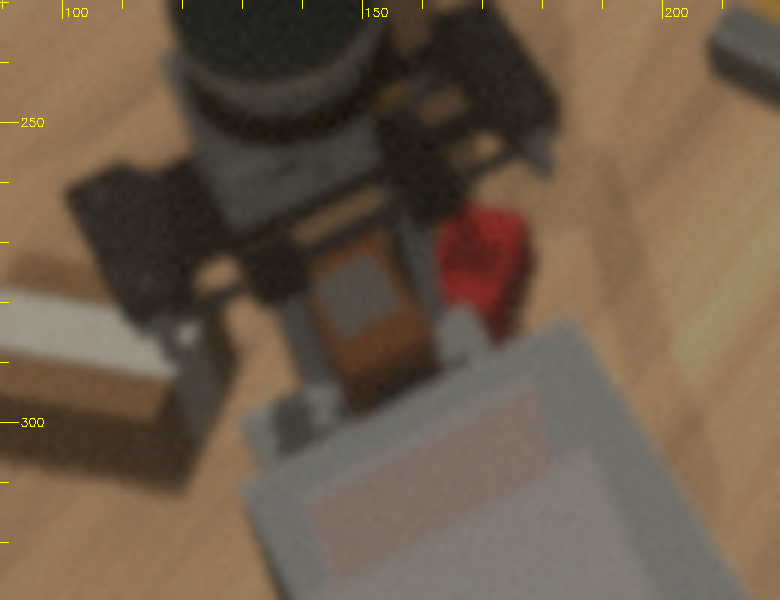

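Emit:
servo_tool(
  rows=[
    [[0.07, 0, 0], 0],
    [[0.07, 0, 0], 0],
    [[0.07, 0.03, 0.25], 0],
    [[0.07, 0.03, 0.5], 0],
    [[0.07, 0.03, 0.62], 0],
    [[0.07, 0.03, 0.62], 0],
    [[0.07, 0.03, 0.65], 0],
    [[0.07, 0.03, 0.67], 0],
    [[0.07, 0.03, 0.67], 0],
    [[0.07, 0.03, 0.67], 0],
  ],
)

```text
time: 41.78
tool_pos: [0.4974, -0.384, 0.1283]
ee_rot: [-3.141, 0.002, 2.652]
wrist_force: [1.2, -0.7, -1.8]
width: 0.0396
```

```bash
python3 - <<'E'
from h import *
o=robot.get_obs();p=o['tool_pos'];print(p,o['ee_rot'],o['wrist_force'],o['width'],o['time'],'bin',(p[0]-.549)*.882-(p[1]+.4158)*.471,(p[0]-.549)*.471+(p[1]+.4158)*.882)
E
```

```text
[ 0.49742333 -0.38399011  0.12832672] [-3.14106463e+00  2.23668009e-03  2.65197034e+00] [ 1.24289292 -0.65362361 -1.76372423] 0.03960040195991342 41.7833 bin -0.06047307713083508 0.0037637091164957337
```

Emit:
servo_tool(
  rows=[
    [[0, 0, 0.03], 0],
    [[0, 0, 0.03], 0],
    [[0, 0, 0.03], 0],
  ],
)

```text
time: 42.03
tool_pos: [0.4968, -0.3836, 0.1248]
ee_rot: [-3.142, 0.0, 2.652]
wrist_force: [0.0, -0.1, -1.8]
width: 0.0401
```

Emit:
servo_tool(
  rows=[
    [[0, 0, 0], 0],
    [[0, 0, 0], 0],
    [[0, 0, 0], 0],
    [[0, 0, 0], 0],
  ],
  grip=-0.1,
)

```text
time: 42.37
tool_pos: [0.497, -0.3837, 0.125]
ee_rot: [-3.141, 0.001, 2.652]
wrist_force: [0.3, -0.5, 0.9]
width: 0.0515
```

Emit:
servo_tool(
  rows=[
    [[0, 0, -0.3], 0],
    [[0, 0, -0.65], 0],
    [[0, 0, -0.65], 0],
    [[0, 0, -0.65], 0],
  ],
)

```text
time: 42.7
tool_pos: [0.4979, -0.3845, 0.1795]
ee_rot: [-3.14, 0.005, 2.652]
wrist_force: [-0.3, 0.5, 0.6]
width: 0.0519
```

Emit:
servo_tool(
  rows=[
    [[0.4, 0, 0], 0],
    [[0.8, 0, 0], 0],
    [[0.8, 0, 0], 0],
    [[0.8, 0, 0], 0],
    [[0.8, 0, 0], 0],
    [[0.8, 0, 0], 0],
    [[0.8, 0, 0], 0],
  ],
  grip=1,
)

```text
time: 43.28
tool_pos: [0.4412, -0.354, 0.1767]
ee_rot: [-3.141, 0.001, 2.652]
wrist_force: [0.5, 0.0, 0.9]
width: 0.0086
```

```bash
python3 - <<'E'
from h import *
snap('scene','s37.png');crop('s37.png',90,230,130,100,6,'s37c.png')
o=robot.get_obs();p=o['tool_pos'];print(p,o['ee_rot'],o['wrist_force'],o['width'],o['time'],'bin',(p[0]-.549)*.882-(p[1]+.4158)*.471,(p[0]-.549)*.471+(p[1]+.4158)*.882)
E
```

```text
[ 0.44113968 -0.35393643  0.17665465] [-3.14144446e+00  4.22380762e-04  2.65219457e+00] [-0.73575774  0.31470017  0.28429122] 0.004356341184687062 43.3333 bin -0.12427054548554989 0.003761462541688708
```

View pics/s37c.png

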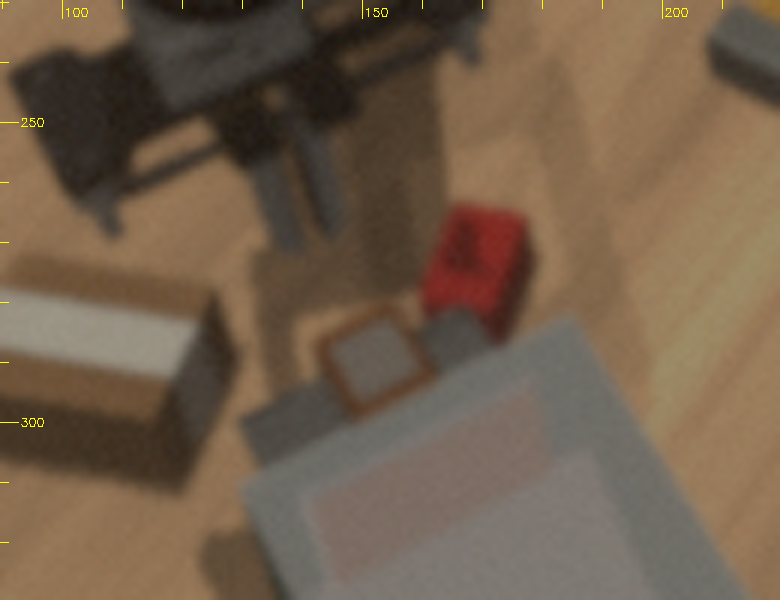

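Bottle two sits on the shelf at (152,289). I lower behind it and push.

Emit:
servo_tool(
  rows=[
    [[0, 0, 0.3], 0],
    [[0, 0, 0.54], 0],
    [[0, 0, 0.54], 0],
    [[0, 0, 0.54], 0],
    [[0, 0, 0.54], 0],
  ],
)

```text
time: 43.75
tool_pos: [0.441, -0.354, 0.1345]
ee_rot: [-3.141, 0.001, 2.652]
wrist_force: [-0.7, -0.7, -1.0]
width: 0.0007
```

Emit:
servo_tool(
  rows=[
    [[-0.1, 0, 0], 0],
    [[-0.2, 0, 0], 0],
    [[-0.3, 0, 0], 0],
    [[-0.4, 0, 0], 0],
    [[-0.5, 0, 0], 0],
    [[-0.6, 0, 0], 0],
    [[-0.7, 0, 0], 0],
    [[-0.7, 0, 0], 0],
  ],
)

```text
time: 44.42
tool_pos: [0.4913, -0.3806, 0.1331]
ee_rot: [3.142, 0.001, 2.652]
wrist_force: [-0.8, 0.3, -0.4]
width: 0.0004
```

Emit:
servo_tool(
  rows=[
    [[-0.1, 0, 0], 0],
    [[-0.2, 0, 0], 0],
    [[-0.3, 0, 0], 0],
    [[-0.4, 0, 0], 0],
    [[-0.48, 0, 0], 0],
    [[-0.56, 0, 0], 0],
    [[-0.61, 0, 0], 0],
    [[-0.61, 0, 0], 0],
    [[-0.61, 0, 0], 0],
  ],
)

```text
time: 45.17
tool_pos: [0.5331, -0.4028, 0.1333]
ee_rot: [3.142, -0.0, 2.652]
wrist_force: [-0.8, 0.3, 0.2]
width: 0.0004
```

```bash
python3 - <<'E'
from h import *
snap('top','t38.png');crop('t38.png',300,80,140,120,5,'t38c.png')
o=robot.get_obs();p=o['tool_pos'];print(p,o['ee_rot'],o['wrist_force'],o['width'],o['time'],'bin',(p[0]-.549)*.882-(p[1]+.4158)*.471,(p[0]-.549)*.471+(p[1]+.4158)*.882)
E
```

```text
[ 0.5328802  -0.40270505  0.13335136] [-3.14157139e+00 -1.37979788e-04  2.65200535e+00] [ 0.24427598  0.5803829  -0.0627115 ] 0.0005644317704526838 45.2167 bin -0.020385387919753424 0.003957321753353528
```

View pics/t38c.png

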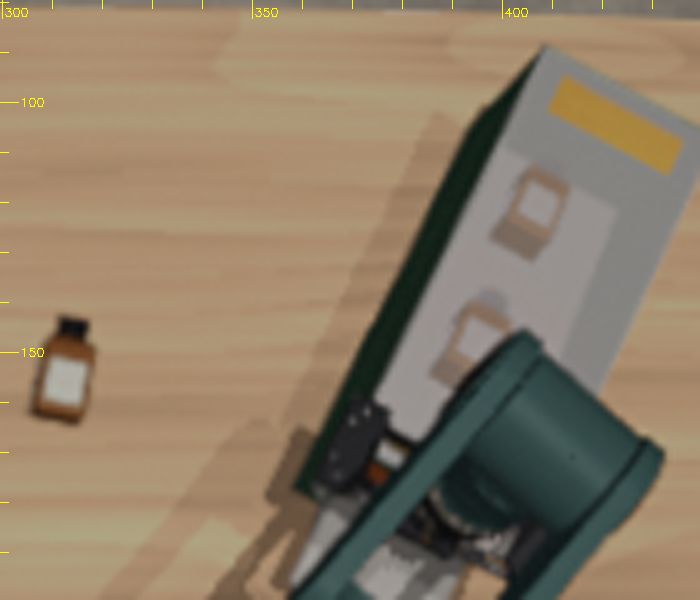

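Emit:
servo_tool(
  rows=[
    [[0.35, 0, 0], 0],
    [[0.75, 0, -0.1], 0],
    [[0.75, 0, -0.5], 0],
    [[0.75, 0, -0.85], 0],
    [[0.75, 0, -0.85], 0],
  ],
  grip=-0.28,
)

```text
time: 45.63
tool_pos: [0.4807, -0.3755, 0.208]
ee_rot: [-3.139, 0.01, 2.652]
wrist_force: [-0.2, -0.6, 1.2]
width: 0.03
```

Emit:
servo_tool(
  rows=[
    [[-0.19, 0.817, 0], 0],
    [[-0.19, 0.817, 0], 0],
    [[-0.19, 0.817, 0], 0],
  ],
)

```text
time: 45.88
tool_pos: [0.5267, -0.3206, 0.202]
ee_rot: [3.139, 0.002, 2.657]
wrist_force: [0.2, -0.6, 0.0]
width: 0.0501
```

Emit:
servo_tool(
  rows=[
    [[-0.19, 0.817, 0], 0],
    [[-0.19, 0.817, 0], 0],
    [[-0.19, 0.817, 0], 0],
  ],
)

```text
time: 46.13
tool_pos: [0.5706, -0.2701, 0.2012]
ee_rot: [3.14, 0.001, 2.657]
wrist_force: [-0.8, 0.7, -0.5]
width: 0.06
```

Emit:
servo_tool(
  rows=[
    [[-0.19, 0.817, 0], 0],
    [[-0.19, 0.817, 0], 0],
    [[-0.19, 0.817, 0], 0],
  ],
)

```text
time: 46.38
tool_pos: [0.6144, -0.2199, 0.201]
ee_rot: [3.14, 0.0, 2.657]
wrist_force: [0.4, -0.6, -0.2]
width: 0.06
```

Emit:
servo_tool(
  rows=[
    [[-0.19, 0.817, 0], -0.2],
    [[-0.19, 0.817, 0], -0.2],
    [[-0.19, 0.817, 0], -0.2],
    [[-0.19, 0.817, 0], -0.2],
    [[-0.19, 0.817, 0], -0.2],
  ],
)

```text
time: 46.8
tool_pos: [0.6559, -0.1736, 0.2013]
ee_rot: [-3.14, -0.0, 2.964]
wrist_force: [0.5, -0.3, -0.1]
width: 0.0605
```

```bash
python3 - <<'E'
from h import *
snap('scene','s39.png');crop('s39.png',190,210,110,90,7,'s39c.png')
snap('top','t39.png');crop('t39.png',290,80,150,130,5,'t39c.png')
o=robot.get_obs();p=o['tool_pos'];print(p,o['ee_rot'],o['wrist_force'],o['width'],o['time'])
E
```

```text
[ 0.65580035 -0.17388535  0.20161284] [-3.14083220e+00 -3.17932935e-05  2.96300353e+00] [ 0.23146186 -0.19072365 -0.47751625] 0.059610350524293663 46.9
```

View pics/s39c.png

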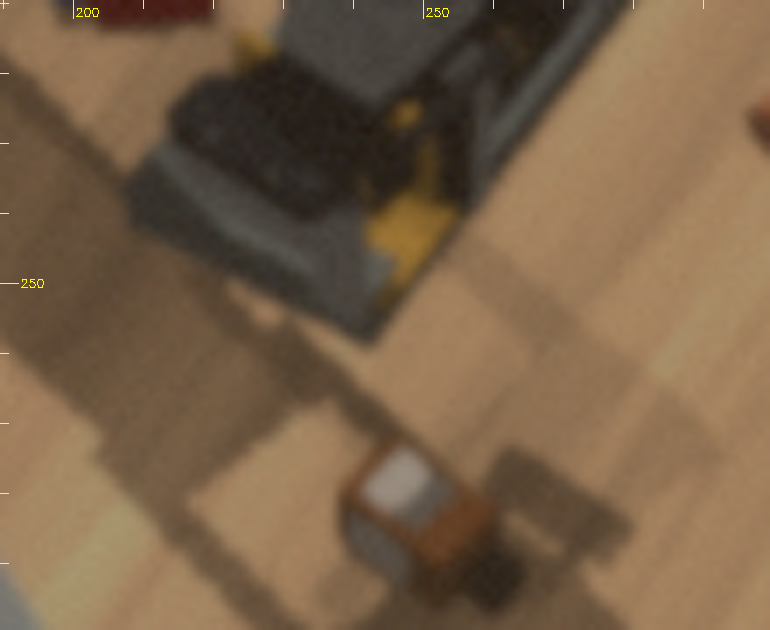

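View pics/t39c.png

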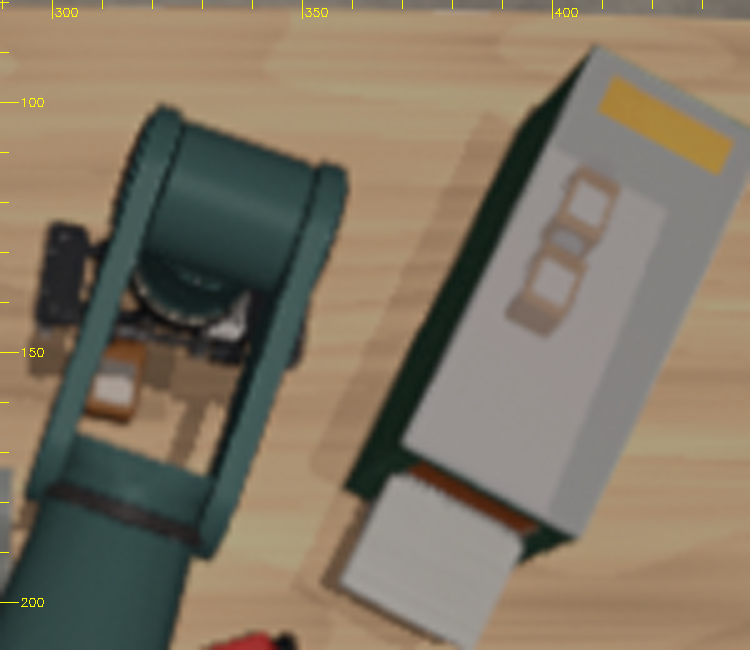

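Emit:
servo_tool(
  rows=[
    [[0, 0, 0.45], 0],
    [[0, 0, 0.95], 0],
    [[0, 0, 0.95], 0],
    [[0, 0, 0.95], 0],
  ],
)

```text
time: 47.23
tool_pos: [0.6536, -0.1726, 0.1218]
ee_rot: [3.141, -0.008, 2.964]
wrist_force: [1.3, 0.5, 1.3]
width: 0.0606
```

Emit:
servo_tool(
  rows=[
    [[0, 0, 0.4], 0],
    [[0, 0, 0.8], 0],
    [[0, 0, 0.8], 0],
    [[0, 0, 0.8], 0],
  ],
)

```text
time: 47.57
tool_pos: [0.6568, -0.173, 0.0628]
ee_rot: [-3.141, 0.0, 2.965]
wrist_force: [0.5, -0.8, 1.4]
width: 0.0599
```

Emit:
servo_tool(
  rows=[
    [[0, 0, 0.3], 0],
    [[0, 0, 0.55], 0],
    [[0, 0, 0.65], 0],
    [[0, 0, 0.65], 0],
    [[0, 0, 0.65], 0],
    [[0, 0, 0.65], 0],
  ],
)

```text
time: 48.07
tool_pos: [0.6584, -0.1731, 0.0126]
ee_rot: [-3.141, 0.005, 2.966]
wrist_force: [-0.1, 0.2, -0.0]
width: 0.0602
```

```bash
python3 - <<'E'
from h import *
snap('scene','s40.png');crop('s40.png',190,210,110,90,7,'s40c.png')
o=robot.get_obs();p=o['tool_pos'];print(p,o['ee_rot'],o['wrist_force'],o['width'],o['time'])
E
```

```text
[ 0.65823479 -0.17301369  0.01240533] [-3.14075838  0.00448869  2.96605772] [-0.53723997  0.28374677 -0.73622099] 0.05979744916107048 48.1167
```

View pics/s40c.png

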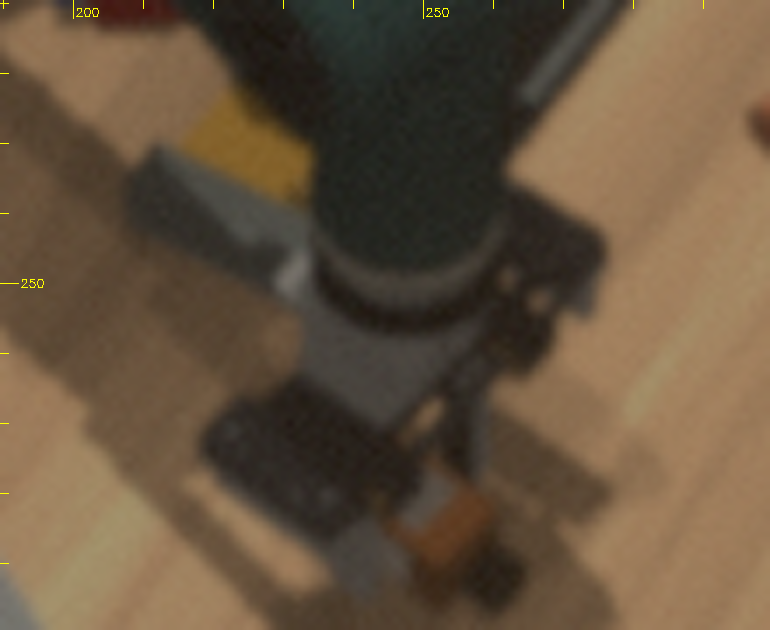

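Emit:
servo_tool(
  rows=[
    [[0, 0, 0.07], 0],
    [[0, 0, 0.07], 0],
    [[0, 0, 0.07], 0],
  ],
)

```text
time: 48.37
tool_pos: [0.6563, -0.1723, 0.0038]
ee_rot: [-3.142, -0.0, 2.966]
wrist_force: [1.0, 0.2, 0.5]
width: 0.0601
```

Emit:
servo_tool(
  rows=[
    [[0, 0, 0], 0],
    [[0, 0, 0], 0],
    [[0, 0, 0], 0],
    [[0, 0, 0], 0],
    [[0, 0, 0], 0],
    [[0, 0, 0], 0],
    [[0, 0, 0], 0],
  ],
  grip=1,
)

```text
time: 48.95
tool_pos: [0.6566, -0.1722, 0.0039]
ee_rot: [3.141, 0.0, 2.966]
wrist_force: [-0.0, 0.8, 0.0]
width: 0.0397
```

Emit:
servo_tool(
  rows=[
    [[0, 0, -0.4], 0],
    [[0, 0, -0.8], 0],
    [[0, 0, -1], 0],
    [[0, 0, -1], 0],
  ],
)

```text
time: 49.28
tool_pos: [0.6595, -0.1736, 0.0898]
ee_rot: [-3.139, 0.01, 2.966]
wrist_force: [1.3, 0.2, 0.2]
width: 0.0397
```

Emit:
servo_tool(
  rows=[
    [[0, 0, -0.4], 0.06],
    [[0, 0, -0.8], 0.13],
    [[0, 0, -1], 0.2],
    [[0, 0, -1], 0.2],
    [[0, 0, -1], 0.2],
  ],
)

```text
time: 49.7
tool_pos: [0.6565, -0.1725, 0.163]
ee_rot: [-3.141, -0.0, 2.655]
wrist_force: [0.1, 0.2, -1.3]
width: 0.0398
```

```bash
python3 - <<'E'
from h import *
o=robot.get_obs();p=o['tool_pos'];print(p,o['ee_rot'],o['wrist_force'],o['width'],o['time'])
E
```

```text
[ 0.65649697 -0.17245308  0.16302973] [-3.14136984e+00 -9.38895881e-05  2.65469174e+00] [ 0.0704472   0.18794336 -1.26259599] 0.03983688255848788 49.7
```

Emit:
servo_tool(
  rows=[
    [[0.3, 0, -0.1], 0],
    [[0.6, -0.3, -0.2], 0],
    [[0.6, -0.3, -0.2], 0],
    [[0.6, -0.3, -0.2], 0],
  ],
)

```text
time: 50.03
tool_pos: [0.6009, -0.1709, 0.177]
ee_rot: [-3.141, -0.004, 2.653]
wrist_force: [0.7, -0.6, -0.9]
width: 0.0396
```

Emit:
servo_tool(
  rows=[
    [[0, -0.5, 0], 0],
    [[0, -0.99, 0], 0],
    [[0, -0.99, 0], 0],
    [[0, -0.99, 0], 0],
  ],
)

```text
time: 50.37
tool_pos: [0.5649, -0.2422, 0.1773]
ee_rot: [3.141, -0.003, 2.65]
wrist_force: [0.5, 0.3, -1.7]
width: 0.0398
```

Emit:
servo_tool(
  rows=[
    [[0, -0.5, 0], 0],
    [[0, -0.99, 0], 0],
    [[0, -0.99, 0], 0],
    [[0, -0.99, 0], 0],
  ],
)

```text
time: 50.7
tool_pos: [0.5283, -0.3111, 0.1782]
ee_rot: [3.14, -0.002, 2.651]
wrist_force: [0.3, 1.5, -0.3]
width: 0.0397
```

Emit:
servo_tool(
  rows=[
    [[0, -0.5, 0], 0],
    [[-0.04, -0.99, 0], 0],
    [[-0.06, -0.99, 0], 0],
    [[-0.06, -0.99, 0], 0],
    [[-0.06, -0.99, 0], 0],
  ],
)

```text
time: 51.12
tool_pos: [0.4966, -0.3813, 0.179]
ee_rot: [3.14, -0.001, 2.654]
wrist_force: [-0.1, 0.2, -1.6]
width: 0.0403
```

```bash
python3 - <<'E'
from h import *
snap('scene','s41.png');crop('s41.png',90,230,130,100,6,'s41c.png')
o=robot.get_obs();p=o['tool_pos'];print(p,o['ee_rot'],o['wrist_force'],o['width'],o['time'],'bin',(p[0]-.549)*.882-(p[1]+.4158)*.471,(p[0]-.549)*.471+(p[1]+.4158)*.882)
E
```

```text
[ 0.49664334 -0.38100792  0.17926999] [ 3.14016659e+00 -7.86450756e-04  2.65451590e+00] [-0.44430993  1.5514408  -1.31157495] 0.039747157930780874 51.1667 bin -0.06256564635540646 0.006026627007771783
```

View pics/s41c.png

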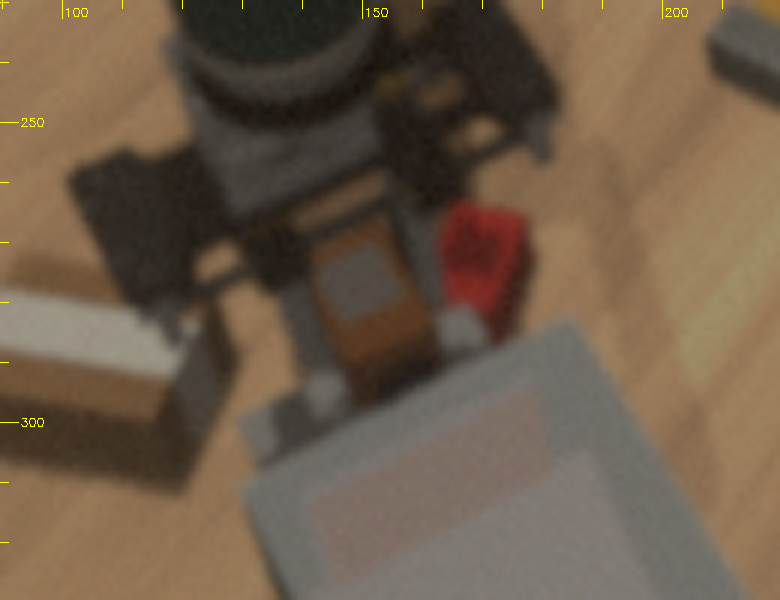

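Emit:
servo_tool(
  rows=[
    [[-0.02, -0.04, 0.25], 0],
    [[-0.02, -0.04, 0.5], 0],
    [[-0.02, -0.04, 0.62], 0],
    [[-0.02, -0.04, 0.62], 0],
    [[-0.02, -0.04, 0.65], 0],
    [[-0.02, -0.04, 0.67], 0],
    [[-0.02, -0.04, 0.68], 0],
    [[-0.02, -0.04, 0.68], 0],
  ],
)

```text
time: 51.83
tool_pos: [0.4957, -0.3867, 0.1265]
ee_rot: [-3.141, 0.002, 2.652]
wrist_force: [0.1, -0.0, -2.1]
width: 0.04
```

```bash
python3 - <<'E'
from h import *
o=robot.get_obs();p=o['tool_pos'];print(p,o['ee_rot'],o['wrist_force'],o['width'],o['time'],'bin',(p[0]-.549)*.882-(p[1]+.4158)*.471,(p[0]-.549)*.471+(p[1]+.4158)*.882)
E
```

```text
[ 0.49574658 -0.38671196  0.12653007] [-3.14109146e+00  1.72138363e-03  2.65217993e+00] [ 0.08393342 -0.02690181 -2.07528096] 0.04001021996246404 51.8333 bin -0.06066998486037429 0.0005732939461014532
```

Emit:
servo_tool(
  rows=[
    [[0, 0, 0.03], 0],
    [[0, 0, 0.03], 0],
    [[0, 0, 0.03], 0],
  ],
)

```text
time: 52.08
tool_pos: [0.4957, -0.3869, 0.1239]
ee_rot: [-3.141, 0.002, 2.652]
wrist_force: [1.2, -0.5, 0.8]
width: 0.0402
```

Emit:
servo_tool(
  rows=[
    [[0, 0, 0], 0],
    [[0, 0, 0], 0],
    [[0, 0, 0], 0],
    [[0, 0, 0], 0],
  ],
  grip=-0.1,
)

```text
time: 52.42
tool_pos: [0.4952, -0.3865, 0.123]
ee_rot: [-3.142, -0.0, 2.652]
wrist_force: [0.3, -0.5, 0.8]
width: 0.0513
```

Emit:
servo_tool(
  rows=[
    [[0, 0, -0.3], 0],
    [[0, 0, -0.67], 0],
    [[0, 0, -0.67], 0],
    [[0, 0, -0.67], 0],
  ],
)

```text
time: 52.75
tool_pos: [0.4963, -0.3874, 0.1794]
ee_rot: [-3.14, 0.005, 2.652]
wrist_force: [-0.4, -0.1, -0.5]
width: 0.0519
```

Emit:
servo_tool(
  rows=[
    [[0.4, 0, 0], 0],
    [[0.8, 0, 0], 0],
    [[0.8, 0, 0], 0],
    [[0.8, 0, 0], 0],
    [[0.8, 0, 0], 0],
    [[0.8, 0, 0], 0],
    [[0.8, 0, 0], 0],
  ],
  grip=1,
)

```text
time: 53.33
tool_pos: [0.4396, -0.3569, 0.1766]
ee_rot: [-3.141, 0.0, 2.652]
wrist_force: [0.3, 0.2, 0.3]
width: 0.0086
```

```bash
python3 - <<'E'
from h import *
snap('scene','s42.png');crop('s42.png',90,230,130,100,6,'s42c.png')
o=robot.get_obs();p=o['tool_pos'];print(p,o['ee_rot'],o['wrist_force'],o['width'],o['time'],'bin',(p[0]-.549)*.882-(p[1]+.4158)*.471,(p[0]-.549)*.471+(p[1]+.4158)*.882)
E
```

```text
[ 0.43955596 -0.35686879  0.17663869] [-3.14148088e+00  4.02189108e-04  2.65226394e+00] [-0.33856958 -0.01833338 -0.69732818] 0.0043055124600289004 53.3833 bin -0.12428624313978148 0.00042918642367922866
```

View pics/s42c.png

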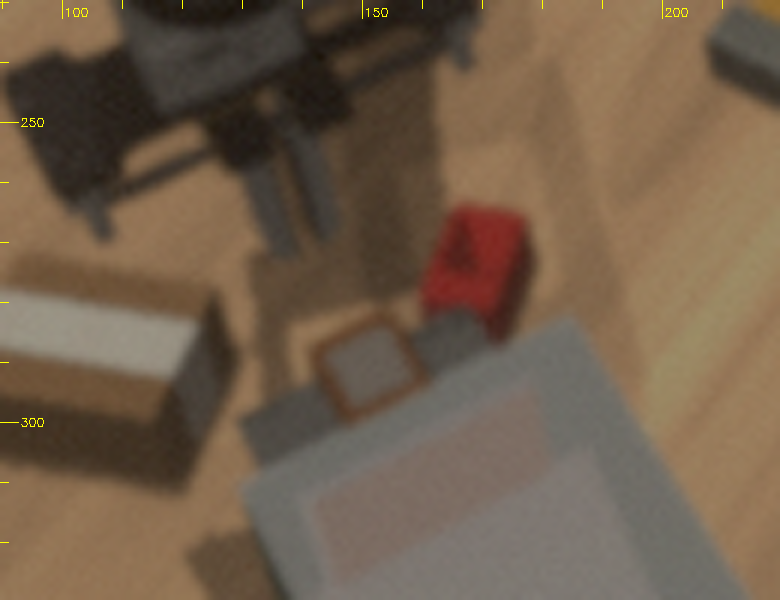

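Emit:
servo_tool(
  rows=[
    [[0, 0, 0.3], 0],
    [[0, 0, 0.54], 0],
    [[0, 0, 0.54], 0],
    [[0, 0, 0.54], 0],
    [[0, 0, 0.54], 0],
  ],
)

```text
time: 53.8
tool_pos: [0.4395, -0.3569, 0.1345]
ee_rot: [-3.141, 0.001, 2.652]
wrist_force: [0.5, -0.0, 0.1]
width: 0.0003
```

Emit:
servo_tool(
  rows=[
    [[-0.1, 0, 0], 0],
    [[-0.2, 0, 0], 0],
    [[-0.3, 0, 0], 0],
    [[-0.4, 0, 0], 0],
    [[-0.5, 0, 0], 0],
    [[-0.6, 0, 0], 0],
    [[-0.7, 0, 0], 0],
    [[-0.7, 0, 0], 0],
  ],
)

```text
time: 54.47
tool_pos: [0.4897, -0.3835, 0.1331]
ee_rot: [3.142, 0.001, 2.652]
wrist_force: [0.0, -0.3, 1.1]
width: 0.0006
```

Emit:
servo_tool(
  rows=[
    [[-0.1, 0, 0], 0],
    [[-0.2, 0, 0], 0],
    [[-0.3, 0, 0], 0],
    [[-0.4, 0, 0], 0],
    [[-0.48, 0, 0], 0],
    [[-0.56, 0, 0], 0],
    [[-0.61, 0, 0], 0],
    [[-0.61, 0, 0], 0],
    [[-0.61, 0, 0], 0],
  ],
)

```text
time: 55.22
tool_pos: [0.5315, -0.4058, 0.1333]
ee_rot: [-3.142, -0.0, 2.652]
wrist_force: [0.3, 0.1, 0.7]
width: 0.0003
```

Emit:
servo_tool(
  rows=[
    [[0.35, 0, 0], 0],
    [[0.75, 0, -0.1], 0],
    [[0.75, 0, -0.5], 0],
    [[0.75, 0, -0.85], 0],
    [[0.75, 0, -0.85], 0],
  ],
)

```text
time: 55.63
tool_pos: [0.4791, -0.3785, 0.208]
ee_rot: [-3.139, 0.01, 2.652]
wrist_force: [0.1, -1.1, 1.0]
width: 0.0005
```

Emit:
servo_tool(
  rows=[
    [[0.95, 0, -0.3], 0],
    [[0.95, 0, -0.3], 0],
    [[0.95, 0, -0.3], 0],
    [[0.95, 0, -0.3], 0],
  ],
)

```text
time: 55.97
tool_pos: [0.4109, -0.3418, 0.2273]
ee_rot: [-3.14, 0.004, 2.651]
wrist_force: [0.2, -0.5, -0.0]
width: 0.0009
```

Emit:
servo_tool(
  rows=[
    [[0.5, 0, 0], 0],
    [[0.5, 0, 0], 0],
    [[0.5, 0, 0], 0],
    [[0.5, 0, 0], 0],
  ],
)

```text
time: 56.3
tool_pos: [0.3768, -0.3235, 0.2257]
ee_rot: [-3.141, 0.002, 2.652]
wrist_force: [0.2, 0.7, -1.0]
width: 0.0007
```

```bash
python3 - <<'E'
from h import *
snap('scene','s43.png');crop('s43.png',75,125,250,190,3,'s43c.png')
snap('top','t43.png');crop('t43.png',150,75,300,200,2,'t43c.png');crop('t43.png',340,80,110,120,5,'t43d.png')
crop('s43.png',190,140,130,110,6,'s43d.png')
o=robot.get_obs();p=o['tool_pos'];print(p,o['ee_rot'],o['wrist_force'],o['width'],o['time'])
E
```

```text
[ 0.3771505  -0.32377755  0.22610897] [-3.14103754e+00  1.95838159e-03  2.65229305e+00] [-0.00328254  0.42283174  0.04409477] 0.0002188386086685883 56.4
```

View pics/s43d.png

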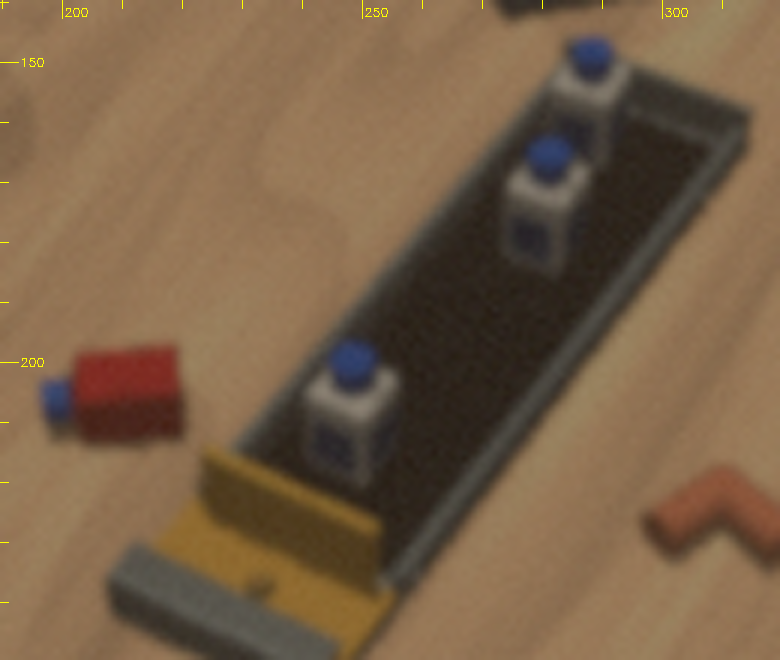

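View pics/t43c.png

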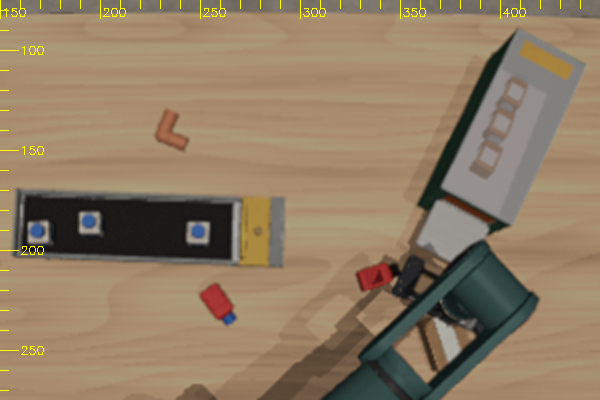

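View pics/t43d.png

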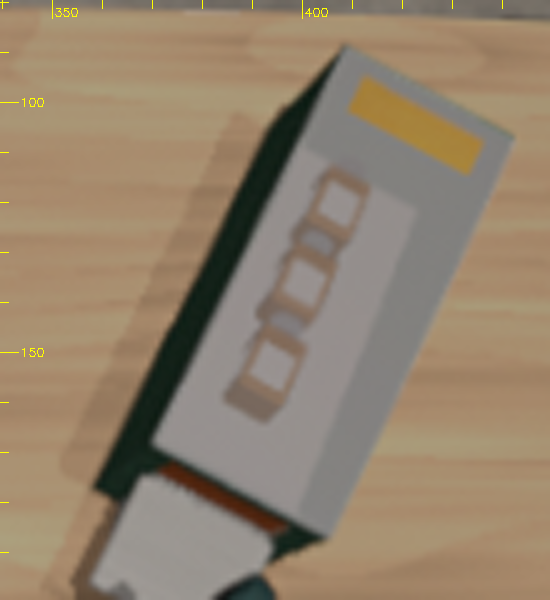

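Emit:
servo_tool(
  rows=[
    [[0, 0, 0], 0],
    [[0, 0, 0], 0],
    [[0, 0, 0], 0],
    [[0, 0, 0], 0],
    [[0, 0, 0], 0],
    [[0, 0, 0], 0],
    [[0, 0, 0], 0],
    [[0, 0, 0], 0],
    [[0, 0, 0], 0],
    [[0, 0, 0], 0],
  ],
)

```text
time: 57.23
tool_pos: [0.376, -0.3229, 0.2255]
ee_rot: [-3.141, 0.0, 2.652]
wrist_force: [-0.7, -0.3, -0.3]
width: 0.0001
```

```bash
python3 - <<'E'
from h import *
snap('top','t44.png');crop('t44.png',340,80,110,120,5,'t44d.png');crop('t44.png',240,160,70,60,10,'t44e.png')
s=snap('scene','s44.png');crop('s44.png',205,205,70,60,10,'s44e.png')
a=cv2.imread('pics/t43.png').astype(int);b=cv2.imread('pics/t44.png').astype(int)
print(np.abs(a-b)[80:200,340:450].max(), np.abs(a-b).mean())
# predicted upright corners for plate fitted at pin, underside .010
s=load('s44.png');q=(.534,.1615,-.038)
P=np.array([(55,34,57),(-55,34,57),(55,26,57),(-55,26,57)])+[0,-202,10]
W=np.c_[q[0]+np.cos(q[2])*P[:,0]/1e3-np.sin(q[2])*P[:,1]/1e3,q[1]+np.sin(q[2])*P[:,0]/1e3+np.cos(q[2])*P[:,1]/1e3,P[:,2]/1e3]
print(((proj(s,W)-[205,205]+.5)*10).round(0).tolist())
E
```

```text
37 0.4639807807074653
[[483.0, 223.0], [191.0, 88.0], [470.0, 240.0], [178.0, 103.0]]
```

View pics/s44e.png

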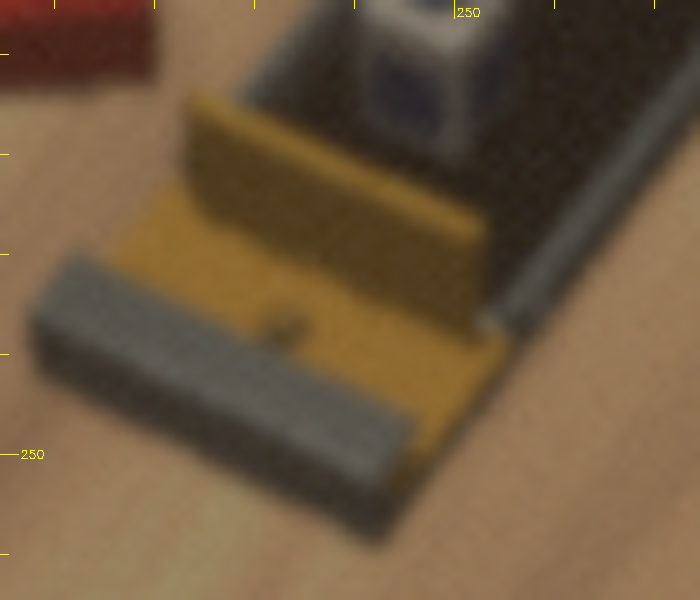

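View pics/t44e.png

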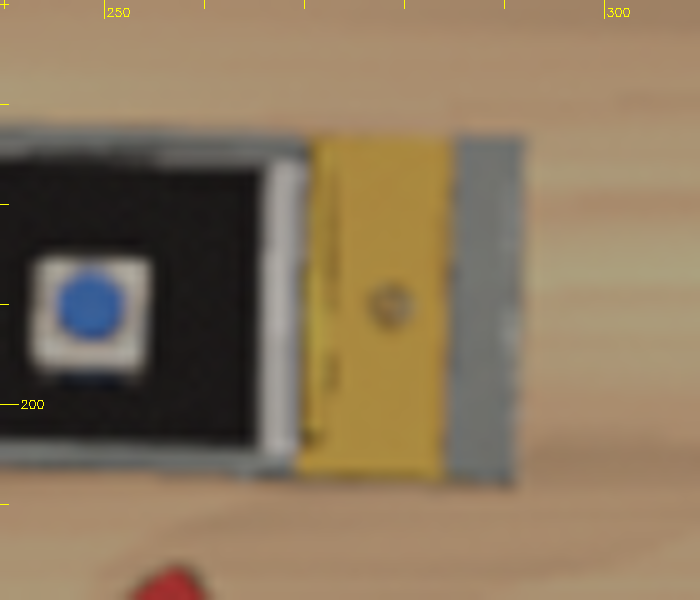

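View pics/t44d.png

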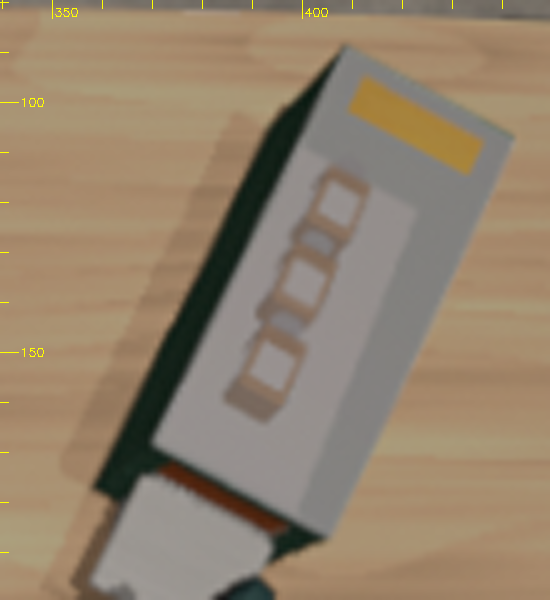

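The top and scene crops show the pin inside the plate's hole at about (278,190). The plate's upright corners match the positions predicted for a fully fitted plate. Three amber bottles lie at rest in the box with the flap shut, so I hand the job in.

```bash
python3 -c "
from bench import robot
print(robot.close_job())"
```

```text
the job is handed in; nothing more can be done
None
```

The job is done and handed in at about 57 s of the 210 s; no verdict was given.

- **White bottles:** I picked up both tipped bottles by the cap, loosened the grip until they swung upright, and set them down in the lane. All three now stand. My first try, pushing one upright against the lane wall, did not turn it; nothing else was disturbed.
- **Stop plate:** I fitted it only after the white bottles stood. I turned it half round, slid it under the lip and lowered it over the pin with the upright face towards the bottles.
- **Amber bottles:** I set all three on the shelf in turn and pushed them through the flap. The second touched the box front with about 5 N on the way in; I backed off and placed it without trouble.

**Last checks:**
- Three whites stand upright, and the pin shows inside the plate's hole.
- The plate's top corners match the fully seated position to about 1 pixel.
- Three amber bottles lie still inside the box, and the flap looks shut.
- The arm is clear of everything. The elbow looked in place in the last top view and I saw no contact with the carton or meter, but I did not measure any of the three.

**One disagreement:** the two camera views differed by about 3 mm on where the pin was. I used a value between them, and the plate dropped with no side force.

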